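Sort the topping dispensers for the pastry line

ROBOT

A 6-joint arm with a two-finger parallel gripper is mounted at the origin on the work surface. World frame = base frame: x ahead of the robot, y to its left, z up, the work surface at z = 0. Lengths are in m, angles in degrees, forces in N, time in s.
With the tool pointing down it reaches from about 0.325 to 0.775 m from the base axis. Payload 5.5 kg.
Tool frame: the origin (TCP) lies on the centre line of the jaws, within the pads' length; the fingertips stand 11 mm ahead of it and the grasp point (between the pads) lies 8 mm behind it; x points along the fingers, z is the direction in which the jaws open and shut, and the axes are right-handed (so a half turn about x gives the same grasp; the last joint's range is limited). The gripper opens to 85 mm and grips with 20 to 120 N. Pads are 22 mm wide; open, the fingers measure 114 mm over their backs; the gripper's body (76 mm by 85 mm) begins 54 mm behind the grasp point. The pads swing forward as they close: fully open they stand 13 mm farther back than shut.
Start: joints at [66.939, 5.22, 70.514, -0, 104.267, -3.249], TCP at [0.203, 0.564, 0.242] pointing down, gripper open.
Joint ranges: [-164.24, 164.24], [-49.07, 125.15], [9.68, 141.18], [-86.29, 266.29], [3.28, 154.24], [-151.56, 151.56]. Speed limits (degrees/s): [147.25, 147.25, 172.46, 180, 180, 180].

INTERFACE

Orientations are given as a 3x3 rotation matrix whose columns are the frame's x, y, z axes.
In Python, from bench import robot gives the robot as it stands. The module is installed in compiled form; this text tells all that it offers.
- The arm moves only by the tool carry_out, never from a script. Its argument "increments" is a list of rows, each an object with "offset": the shift along the tool's x, y, z in m, a list of three; "turn": the turn, a rotation vector about the tool's x, y, z in degrees, a list of three; "fingers": the finger opening in m, from 0 to 0.0854. A call has exactly 5 rows; each row shifts and turns the commanded pose from where the row before left it, along the tool's axes as they then stand; what a row does not reach is not made up. A row lasts 1/12 s, in which the tool goes at most 41.7 mm and 7.16 degrees, less where a joint would pass 70% of its speed; a pose out of reach is approached as far as the arm can. A call with a gripper value outside its range is refused whole. The fingers move at their own pace and stop on an object; "grip_force" is the grip in N (left out, the last holds). Time passes only in rows, so rows that do not move let the fingers close, or fill a call up. It gives the time, the measured TCP pose, the force and the opening at its end, in the units of the state.
- robot.get_state(): the state, without advancing time (a new reading comes with each control period).
- robot.grab_frame(name): name is "scene" or "top" or "wrist"; returns (picture, depth): 420x560x3 uint8, red, green, blue; 420x560 float32, m along the optical axis (not along the pixel's ray), 0 where there is no reading.
- robot.camera_model(name): a dict with "camera_matrix" (3x3 intrinsics, pixels), "R" (3x3) and "t" (3): a world point X has camera coordinates R X + t. Camera axes: x right, y down, z forward; pixel columns grow to the right and rows downward; lengths in m; the calibration is good to about 2 mm. A picture is of the moment at which its call begins: read the wrist's pose just before it. camera_model takes no time and is no camera call; for the wrist camera it gives the pose at the moment of the call.
- robot.sign_off(): hands the job in, once; it reports no verdict.
The state is a dict: "t": time; "joint_positions": joint angles; "joint_vel": joint speeds; "joint_efforts": joint torques, N m; "tool_pos": TCP position; "eef_rot": TCP orientation; "force": force on the tool from outside, world axes, zero at the start; "torque": the same for the moment, N m; "width": finger opening in m.
Only numpy, scipy, OpenCV 4.12 (cv2) and the standard library are available. Lean on these libraries where they do the work, as an engineer would, in place of code of your own. Each camera call takes 0.05 s, during which the arm holds its last target.

TASK

Get the topping dispensers ready for the pastry line: they all look alike, so lift each one to feel whether it is full or empty. Stand every full one upright in the middle of a serving mat of its own with its spout facing the mat's red mark, and lay every empty one gently on its side along a cradle of its own in the drain rack, resting on its lower half with the spout pointing straight up. Leave everything else on the table where it is.

Things in the scene. Friction and masses are not known exactly. Their poses are not given: they have to be found in the camera images.
- dispenser_1: topping dispenser: opaque white cylinder 60 mm across, 115 mm tall, green lid with a red stripe on the spout's side; red spout (26 wide, 22 tall, its middle 34 mm above the base) sticks out 21 mm low at the front. Origin: centre of the base; z along the axis to the lid, x to the spout. Empty about 160 g, full about 420 g (a fifth more or less). None if absent
- dispenser_1_spout (a point): tip of that dispenser's spout, 52 mm from the cylinder's axis, 34 mm above its base
- dispenser_2: topping dispenser: opaque white cylinder 60 mm across, 115 mm tall, green lid with a red stripe on the spout's side; red spout (26 wide, 22 tall, its middle 34 mm above the base) sticks out 21 mm low at the front. Origin: centre of the base; z along the axis to the lid, x to the spout. Empty about 160 g, full about 420 g (a fifth more or less). None if absent
- dispenser_2_spout (a point): tip of that dispenser's spout, 52 mm from the cylinder's axis, 34 mm above its base
- dispenser_3: topping dispenser: opaque white cylinder 60 mm across, 115 mm tall, green lid with a red stripe on the spout's side; red spout (26 wide, 22 tall, its middle 34 mm above the base) sticks out 21 mm low at the front. Origin: centre of the base; z along the axis to the lid, x to the spout. Empty about 160 g, full about 420 g (a fifth more or less). None if absent
- dispenser_3_spout (a point): tip of that dispenser's spout, 52 mm from the cylinder's axis, 34 mm above its base
- dispenser_4: topping dispenser: opaque white cylinder 60 mm across, 115 mm tall, green lid with a red stripe on the spout's side; red spout (26 wide, 22 tall, its middle 34 mm above the base) sticks out 21 mm low at the front. Origin: centre of the base; z along the axis to the lid, x to the spout. Empty about 160 g, full about 420 g (a fifth more or less). None if absent
- dispenser_4_spout (a point): tip of that dispenser's spout, 52 mm from the cylinder's axis, 34 mm above its base
- dispenser_5: topping dispenser: opaque white cylinder 60 mm across, 115 mm tall, green lid with a red stripe on the spout's side; red spout (26 wide, 22 tall, its middle 34 mm above the base) sticks out 21 mm low at the front. Origin: centre of the base; z along the axis to the lid, x to the spout. Empty about 160 g, full about 420 g (a fifth more or less). None if absent
- dispenser_5_spout (a point): tip of that dispenser's spout, 52 mm from the cylinder's axis, 34 mm above its base
- mat_1: serving place: loose heavy round grey rubber mat 112 mm across, 6 mm thick (300 g), with a white ring 70 mm across at its centre and one red mark near its edge. Origin: centre of its underside; x points from the centre to the red mark, which is 36 to 56 mm out
- mat_2: serving place: loose heavy round grey rubber mat 112 mm across, 6 mm thick (300 g), with a white ring 70 mm across at its centre and one red mark near its edge. Origin: centre of its underside; x points from the centre to the red mark, which is 36 to 56 mm out
- mat_3: serving place: loose heavy round grey rubber mat 112 mm across, 6 mm thick (300 g), with a white ring 70 mm across at its centre and one red mark near its edge. Origin: centre of its underside; x points from the centre to the red mark, which is 36 to 56 mm out
- rack: fixed low steel drain rack, base 90 x 200 x 8 mm, with two V-shaped cradles 120 mm apart along its x, at y = +60 and -60 mm. Each V is 62 mm long, sloping 45 degrees, its rims 46 mm above the table and 54 mm apart. Origin: centre of its underside. A dispenser lying in a V rests on its lower half; its lid end overhangs
- cradle_1 (a point): middle of a cradle, at the height (64 mm above the table) where the axis of a dispenser lying in it runs; the point's x runs along the V
- cradle_2 (a point): middle of a cradle, at the height (64 mm above the table) where the axis of a dispenser lying in it runs; the point's x runs along the V
- ramekin: bystander, leave alone: small white bowl 76 mm across, 50 mm tall. Origin: underside
- scraper: bystander, leave alone: red spatula lying flat. Origin: underside
- nozzle: bystander, leave alone: steel piping nozzle, a cone 44 mm wide, 55 mm tall. Origin: underside
- colour_jar: bystander, leave alone: amber jar 56 mm across, 60 mm tall. Origin: underside
- cutter: bystander, leave alone: round steel pastry cutter, a ring 64 mm across, 35 mm tall. Origin: underside
- timer: bystander, leave alone: round orange timer 68 mm across, 44 mm tall. Origin: underside
Mind the look-alikes: they are no part of the job. Leave any blue, pink or purple look-alike of the dispenser_1 alone.

How it is judged (in metres and radians):
At the end, for the whole second after the job is handed in: Each full one (over 3 N on it) stands on its own mat, centre within 15 mm, spout tip within 18 mm sideways of the mark's line. Each empty one (under 3 N) lies level in its own cradle: base 12 to 68 mm from its middle, along it within 0.2 rad, spout within 40 deg of up. All at rest (((angle between dispenser_1's own z axis and vertical below 0.1 rad and height (world z) of dispenser_1 below 0.013 m and ((contact force between dispenser_1 and mat_1 above 3 N and horizontal distance between dispenser_1 and mat_1 below 0.015 m and x of dispenser_1_spout in the frame of mat_1 above 0.03 m and y of dispenser_1_spout in the frame of mat_1 between -0.018 and 0.018 m) or (contact force between dispenser_1 and mat_2 above 3 N and horizontal distance between dispenser_1 and mat_2 below 0.015 m and x of dispenser_1_spout in the frame of mat_2 above 0.03 m and y of dispenser_1_spout in the frame of mat_2 between -0.018 and 0.018 m) or (contact force between dispenser_1 and mat_3 above 3 N and horizontal distance between dispenser_1 and mat_3 below 0.015 m and x of dispenser_1_spout in the frame of mat_3 above 0.03 m and y of dispenser_1_spout in the frame of mat_3 between -0.018 and 0.018 m))) or (angle between dispenser_1's own z axis and vertical between 1.4 and 1.74 rad and height (world z) of dispenser_1_spout above 0.104 m and height (world z) of dispenser_1 between 0.056 and 0.072 m and contact force between dispenser_1 and rack below 3 N and angle between the z axis of dispenser_1 and the x axis of rack, either way round below 0.2 rad and ((horizontal distance between dispenser_1 and cradle_1 between 0.012 and 0.068 m and y of dispenser_1 in the frame of cradle_1 between -0.015 and 0.015 m) or (horizontal distance between dispenser_1 and cradle_2 between 0.012 and 0.068 m and y of dispenser_1 in the frame of cradle_2 between -0.015 and 0.015 m)))) and ((angle between dispenser_2's own z axis and vertical below 0.1 rad and height (world z) of dispenser_2 below 0.013 m and ((contact force between dispenser_2 and mat_1 above 3 N and horizontal distance between dispenser_2 and mat_1 below 0.015 m and x of dispenser_2_spout in the frame of mat_1 above 0.03 m and y of dispenser_2_spout in the frame of mat_1 between -0.018 and 0.018 m) or (contact force between dispenser_2 and mat_2 above 3 N and horizontal distance between dispenser_2 and mat_2 below 0.015 m and x of dispenser_2_spout in the frame of mat_2 above 0.03 m and y of dispenser_2_spout in the frame of mat_2 between -0.018 and 0.018 m) or (contact force between dispenser_2 and mat_3 above 3 N and horizontal distance between dispenser_2 and mat_3 below 0.015 m and x of dispenser_2_spout in the frame of mat_3 above 0.03 m and y of dispenser_2_spout in the frame of mat_3 between -0.018 and 0.018 m))) or (angle between dispenser_2's own z axis and vertical between 1.4 and 1.74 rad and height (world z) of dispenser_2_spout above 0.104 m and height (world z) of dispenser_2 between 0.056 and 0.072 m and contact force between dispenser_2 and rack below 3 N and angle between the z axis of dispenser_2 and the x axis of rack, either way round below 0.2 rad and ((horizontal distance between dispenser_2 and cradle_1 between 0.012 and 0.068 m and y of dispenser_2 in the frame of cradle_1 between -0.015 and 0.015 m) or (horizontal distance between dispenser_2 and cradle_2 between 0.012 and 0.068 m and y of dispenser_2 in the frame of cradle_2 between -0.015 and 0.015 m)))) and ((angle between dispenser_3's own z axis and vertical below 0.1 rad and height (world z) of dispenser_3 below 0.013 m and ((contact force between dispenser_3 and mat_1 above 3 N and horizontal distance between dispenser_3 and mat_1 below 0.015 m and x of dispenser_3_spout in the frame of mat_1 above 0.03 m and y of dispenser_3_spout in the frame of mat_1 between -0.018 and 0.018 m) or (contact force between dispenser_3 and mat_2 above 3 N and horizontal distance between dispenser_3 and mat_2 below 0.015 m and x of dispenser_3_spout in the frame of mat_2 above 0.03 m and y of dispenser_3_spout in the frame of mat_2 between -0.018 and 0.018 m) or (contact force between dispenser_3 and mat_3 above 3 N and horizontal distance between dispenser_3 and mat_3 below 0.015 m and x of dispenser_3_spout in the frame of mat_3 above 0.03 m and y of dispenser_3_spout in the frame of mat_3 between -0.018 and 0.018 m))) or (angle between dispenser_3's own z axis and vertical between 1.4 and 1.74 rad and height (world z) of dispenser_3_spout above 0.104 m and height (world z) of dispenser_3 between 0.056 and 0.072 m and contact force between dispenser_3 and rack below 3 N and angle between the z axis of dispenser_3 and the x axis of rack, either way round below 0.2 rad and ((horizontal distance between dispenser_3 and cradle_1 between 0.012 and 0.068 m and y of dispenser_3 in the frame of cradle_1 between -0.015 and 0.015 m) or (horizontal distance between dispenser_3 and cradle_2 between 0.012 and 0.068 m and y of dispenser_3 in the frame of cradle_2 between -0.015 and 0.015 m)))) and ((angle between dispenser_4's own z axis and vertical below 0.1 rad and height (world z) of dispenser_4 below 0.013 m and ((contact force between dispenser_4 and mat_1 above 3 N and horizontal distance between dispenser_4 and mat_1 below 0.015 m and x of dispenser_4_spout in the frame of mat_1 above 0.03 m and y of dispenser_4_spout in the frame of mat_1 between -0.018 and 0.018 m) or (contact force between dispenser_4 and mat_2 above 3 N and horizontal distance between dispenser_4 and mat_2 below 0.015 m and x of dispenser_4_spout in the frame of mat_2 above 0.03 m and y of dispenser_4_spout in the frame of mat_2 between -0.018 and 0.018 m) or (contact force between dispenser_4 and mat_3 above 3 N and horizontal distance between dispenser_4 and mat_3 below 0.015 m and x of dispenser_4_spout in the frame of mat_3 above 0.03 m and y of dispenser_4_spout in the frame of mat_3 between -0.018 and 0.018 m))) or (angle between dispenser_4's own z axis and vertical between 1.4 and 1.74 rad and height (world z) of dispenser_4_spout above 0.104 m and height (world z) of dispenser_4 between 0.056 and 0.072 m and contact force between dispenser_4 and rack below 3 N and angle between the z axis of dispenser_4 and the x axis of rack, either way round below 0.2 rad and ((horizontal distance between dispenser_4 and cradle_1 between 0.012 and 0.068 m and y of dispenser_4 in the frame of cradle_1 between -0.015 and 0.015 m) or (horizontal distance between dispenser_4 and cradle_2 between 0.012 and 0.068 m and y of dispenser_4 in the frame of cradle_2 between -0.015 and 0.015 m)))) and ((angle between dispenser_5's own z axis and vertical below 0.1 rad and height (world z) of dispenser_5 below 0.013 m and ((contact force between dispenser_5 and mat_1 above 3 N and horizontal distance between dispenser_5 and mat_1 below 0.015 m and x of dispenser_5_spout in the frame of mat_1 above 0.03 m and y of dispenser_5_spout in the frame of mat_1 between -0.018 and 0.018 m) or (contact force between dispenser_5 and mat_2 above 3 N and horizontal distance between dispenser_5 and mat_2 below 0.015 m and x of dispenser_5_spout in the frame of mat_2 above 0.03 m and y of dispenser_5_spout in the frame of mat_2 between -0.018 and 0.018 m) or (contact force between dispenser_5 and mat_3 above 3 N and horizontal distance between dispenser_5 and mat_3 below 0.015 m and x of dispenser_5_spout in the frame of mat_3 above 0.03 m and y of dispenser_5_spout in the frame of mat_3 between -0.018 and 0.018 m))) or (angle between dispenser_5's own z axis and vertical between 1.4 and 1.74 rad and height (world z) of dispenser_5_spout above 0.104 m and height (world z) of dispenser_5 between 0.056 and 0.072 m and contact force between dispenser_5 and rack below 3 N and angle between the z axis of dispenser_5 and the x axis of rack, either way round below 0.2 rad and ((horizontal distance between dispenser_5 and cradle_1 between 0.012 and 0.068 m and y of dispenser_5 in the frame of cradle_1 between -0.015 and 0.015 m) or (horizontal distance between dispenser_5 and cradle_2 between 0.012 and 0.068 m and y of dispenser_5 in the frame of cradle_2 between -0.015 and 0.015 m)))) and linear speed of each of dispenser_1, dispenser_2, dispenser_3, dispenser_4, dispenser_5 below 0.02 m/s); the robot touches nothing.
It fails at once if a bystander is shoved more than 4 cm (distance of any of ramekin, scraper, nozzle, colour_jar, cutter, timer from where it was at the start of the episode above 0.04 m).
It fails at once if a dispenser is dropped or slammed onto the rack (over 40 N) (contact force between any of dispenser_1, dispenser_2, dispenser_3, dispenser_4, dispenser_5 and rack above 40 N).
Of dispenser_1, dispenser_2, dispenser_3, dispenser_4, dispenser_5 only 4 to 5 are there at a start; the rules pass over those that are not, and their reading is None.
At some moment in a run one of mat_1, mat_2, mat_3 may be knocked a few centimetres aside while the robot is not near it.
It also fails if it takes over 210 s, if anything falls off the work surface, if the arm or the gripper's body presses on something with over 40 N, if the wrist force passes 120 N, or if a joint passes its speed limit or range.

## Working session

There is one attempt and no reset: what is moved stays moved. The work goes in short steps, Python scripts to look and compute and a tool call to move; the robot and the scene stay as the last step left them, time stands still between calls to the robot, and variables do not carry over. Pictures are saved under pics/ and viewed, and the job is handed in when it is done.

Besides the shell and the picture viewer there is one more tool, called after ">>>" as name([rows], argument=value, ...), one row to a line, values as JSON. carry_out: Moves the arm, as the interface text tells. Its arguments: {"type":"object","properties":{"increments":{"type":"array","items":{"type":"object","properties":{"offset":{"type":"array","items":{"type":"number"}},"turn":{"type":"array","items":{"type":"number"}},"fingers":{"type":"number"}}}},"grip_force":{"type":"number"}},"required":["increments"]}

```bash
mkdir -p pics; ls; python3 - <<'E'
from bench import robot
import cv2,numpy as np
s=robot.get_state()
for k,v in s.items(): print(k,np.round(v,4).tolist() if k!='t' else v)
for n in ['scene','top','wrist']:
    m=robot.camera_model(n); print(n,np.round(m['camera_matrix'],1).tolist(),np.round(m['R'],3).tolist(),np.round(m['t'],3).tolist())
    p,d=robot.grab_frame(n); cv2.imwrite(f'pics/{n}0.png',p[:,:,::-1]); np.savez(f'{n}0.npz',p=p,d=d)
    print(d.min(),d.max())
E
```

```text
pics
t 0.0
joint_positions [66.9384, 5.2627, 70.582, -0.0001, 104.2665, -3.2474]
joint_vel [-0.0498, -0.0791, 0.0041, 0.0334, 0.0295, 0.058]
joint_efforts [0.0002, -45.8735, -41.8022, 0.0, 0.0116, -0.0]
tool_pos [0.2033, 0.5642, 0.2412]
eef_rot [[-0.0008, -0.9408, 0.339], [-0.0018, 0.339, 0.9408], [-1.0, 0.0001, -0.0019]]
force [0.6221, 0.1768, 1.0581]
torque [0.0124, 0.0381, 0.0161]
width 0.0854
scene [[384.6, 0.0, 288.6], [0.0, 384.6, 211.0], [0.0, 0.0, 1.0]] [[0.693, 0.721, -0.016], [0.406, -0.408, -0.818], [-0.596, 0.56, -0.575]] [-0.331, -0.131, 1.307]
0.0 3.4217021
top [[410.8, 0.0, 280.9], [0.0, 410.8, 197.4], [0.0, 0.0, 1.0]] [[-0.002, -1.0, 0.017], [-1.0, 0.002, -0.025], [0.025, -0.017, -1.0]] [-0.001, 0.446, 1.416]
0.0 2.2477674
wrist [[352.1, 0.0, 280.2], [0.0, 352.1, 209.3], [0.0, 0.0, 1.0]] [[0.34, 0.941, -0.001], [0.906, -0.327, 0.268], [0.252, -0.092, -0.963]] [-0.598, -0.036, 0.377]
0.0 1.2987607
```

View pics/top0.png

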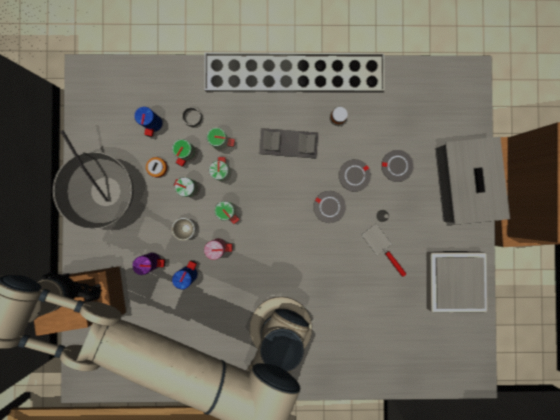

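View pics/scene0.png

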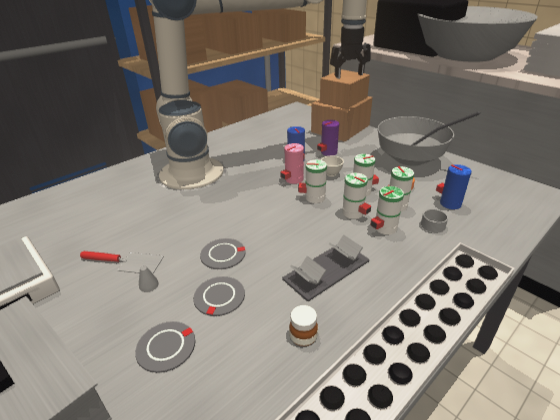

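View pics/wrist0.png

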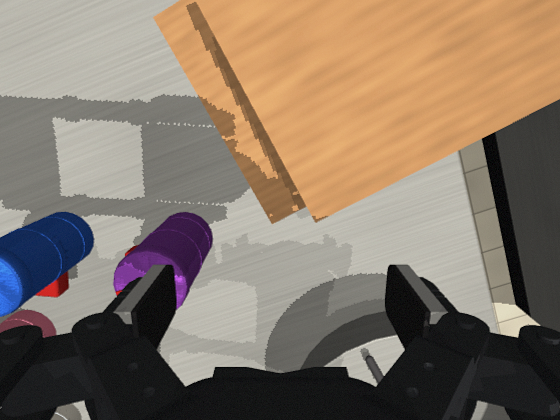

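```bash
python3 - <<'E'
import numpy as np,cv2
p=np.load('top0.npz')['p'][:,:,::-1]
cv2.imwrite('pics/topA.png',cv2.resize(p[90:300,120:260],None,fx=5,fy=5,interpolation=cv2.INTER_CUBIC)[:,:].copy()[:,:700][::1][:1050][0:600])
cv2.imwrite('pics/topB.png',cv2.resize(p[95:235,250:430],None,fx=4.2,fy=4.2,interpolation=cv2.INTER_CUBIC))
E
```

```text
(no output)
```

View pics/topA.png

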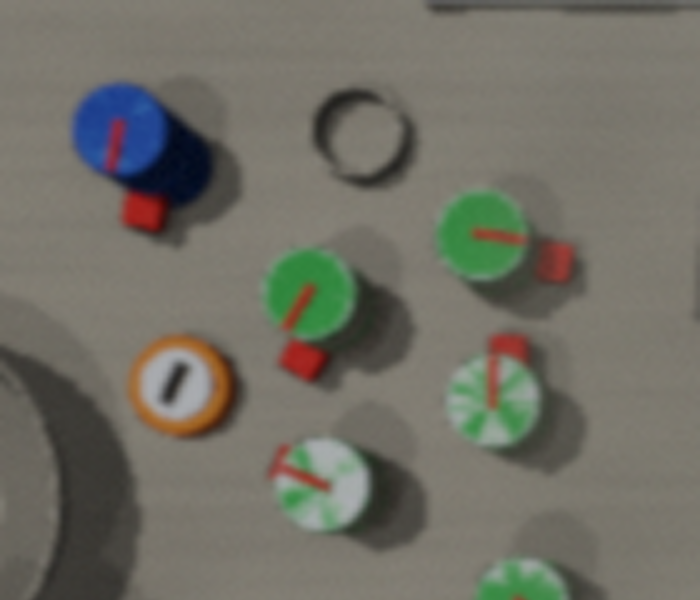

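View pics/topB.png

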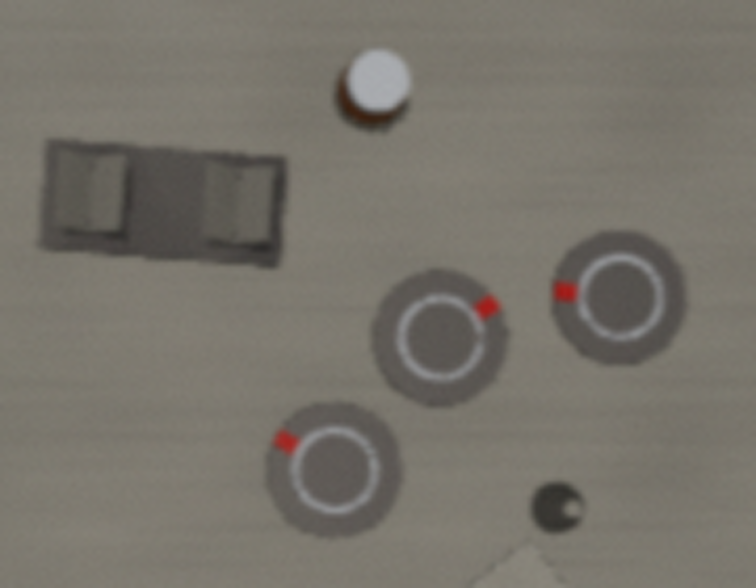

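```bash
cat > h.py <<'E'
import numpy as np,cv2
from bench import robot
def ray(m,uv):
    K=np.array(m['camera_matrix']);R=np.array(m['R']);t=np.array(m['t'])
    C=-R.T@t; d=R.T@np.linalg.inv(K)@np.array([uv[0],uv[1],1.0]); return C,d
def onplane(m,uv,z):
    C,d=ray(m,uv); return C+d*(z-C[2])/d[2]
def tri(m1,u1,m2,u2):
    C1,d1=ray(m1,u1);C2,d2=ray(m2,u2)
    A=np.stack([d1,-d2],1);s=np.linalg.lstsq(A,C2-C1,rcond=None)[0]
    a=C1+d1*s[0];b=C2+d2*s[1];return (a+b)/2,np.linalg.norm(a-b)
def proj(m,X):
    K=np.array(m['camera_matrix']);c=np.array(m['R'])@np.array(X)+np.array(m['t']);q=K@c;return q[:2]/q[2]
def cloud(m,d):
    h,w=d.shape;u,v=np.meshgrid(np.arange(w),np.arange(h));K=np.array(m['camera_matrix'])
    P=np.stack([(u-K[0,2])/K[0,0]*d,(v-K[1,2])/K[1,1]*d,d],-1)-np.array(m['t'])
    W=P@np.array(m['R']); W[d==0]=np.nan; return W
def hsv(p): return cv2.cvtColor(p,cv2.COLOR_RGB2HSV)
def redm(p):
    H=hsv(p);return (((H[...,0]<8)|(H[...,0]>172))&(H[...,1]>140)&(H[...,2]>60)).astype(np.uint8)
def greenm(p):
    H=hsv(p);return ((H[...,0]>45)&(H[...,0]<85)&(H[...,1]>60)&(H[...,2]>60)).astype(np.uint8)
E
python3 - <<'E'
from h import *
for n in ['top','scene']:
    z=np.load(n+'0.npz');p,d=z['p'],z['d'];m=robot.camera_model(n)
    print(n,'C',ray(m,(0,0))[0].round(3))
    W=cloud(m,d)
    tab=W[200:240,280:300] if n=='top' else W[200:220,150:170]
    print('table z',np.nanmedian(tab[...,2]))
    g=cv2.dilate(greenm(p),np.ones((3,3)));k,l,st,c=cv2.connectedComponentsWithStats(g)
    for i in range(1,k):
        if st[i,4]<25: continue
        print(st[i],c[i].round(1),'z med of blob',np.nanmedian(W[...,2][l==i]).round(4))
    if n=='top':
        # lid by height
        zz=np.nan_to_num(W[...,2]);
        L=((zz>0.105)&(zz<0.13)).astype(np.uint8);k,l,st,c=cv2.connectedComponentsWithStats(L)
        for i in range(1,k):
            if 100<st[i,4]<600:
                cc=cv2.findContours((l==i).astype(np.uint8),0,1)[0][0];(x,y),r=cv2.minEnclosingCircle(cc)
                P=onplane(m,(x,y),0.115);H=hsv(p)[l==i];print('lid',np.round((x,y,r),1),st[i,4],'xy',P.round(4),'z',np.median(zz[l==i]).round(4),'cent',onplane(m,c[i],0.115).round(4),'hue',np.median(H[...,0]))
    r=redm(p);k,l,st,c=cv2.connectedComponentsWithStats(r)
    for i in range(1,k):
        if st[i,4]>6: print('red',st[i].tolist(),c[i].round(1),'z',np.nanmedian(W[...,2][l==i]).round(3))
E
```

```text
top C [0.411 0.022 1.426]
table z 0.00041799282988520326
[206 127  21  20 321] [215.7 136.5] z med of blob 0.1144
[172 139  21  21 340] [181.9 148.4] z med of blob 0.1147
[210 163  17  16 198] [218.5 170.9] z med of blob 0.1154
[177 179   6   6  31] [179.7 181.5] z med of blob 0.1158
[175 186  13  11  73] [181.  190.4] z med of blob 0.1162
[214 202  20  19 281] [223.2 210.7] z med of blob 0.1152
lid [143.5 115.8   9.9] 301 xy [0.7049 0.4378 0.115 ] z 0.1151 cent [0.7049 0.4379 0.115 ] hue 111.0
lid [215.7 136.7   9.6] 290 xy [0.6382 0.2078 0.115 ] z 0.1149 cent [0.6381 0.2077 0.115 ] hue 63.0
lid [181.  148.4   9.7] 291 xy [0.6007 0.3181 0.115 ] z 0.1153 cent [0.6012 0.318  0.115 ] hue 64.0
lid [ 92. 190.  39.] 198 xy [0.4683 0.5986 0.115 ] z 0.11 cent [0.4875 0.5414 0.115 ] hue 21.0
lid [ 81.  192.   36.9] 228 xy [0.462  0.6332 0.115 ] z 0.1091 cent [0.4519 0.689  0.115 ] hue 21.0
lid [218.  170.    9.5] 289 xy [0.5316 0.2003 0.115 ] z 0.1152 cent [0.532  0.2003 0.115 ] hue 63.0
lid [474.1 180.2  17. ] 353 xy [ 0.4982 -0.623   0.115 ] z 0.1173 cent [ 0.4967 -0.6304  0.115 ] hue 21.0
[... 1701 characters left out ...]
29, 4, 4, 7] [296.7 130.3] z 0.116
red [318, 144, 8, 7, 35] [322.2 146.4] z 0.042
red [398, 166, 6, 6, 12] [400.2 168.5] z 0.117
red [281, 170, 10, 9, 53] [286.2 173.6] z 0.042
red [373, 175, 5, 9, 38] [374.8 179.1] z 0.041
red [357, 178, 7, 4, 7] [360.  179.3] z 0.117
red [299, 183, 7, 9, 57] [301.8 187.4] z 0.042
red [437, 183, 7, 10, 47] [440.1 187.4] z 0.041
red [384, 191, 9, 4, 13] [388.5 192.5] z 0.117
red [359, 203, 12, 11, 74] [363.9 207.7] z 0.043
red [372, 217, 12, 12, 79] [377.9 221.9] z 0.044
red [237, 247, 8, 4, 23] [240.7 248.6] z 0.009
red [80, 251, 39, 10, 251] [ 99.  255.9] z 0.017
red [207, 307, 9, 7, 46] [210.7 310. ] z 0.008
red [182, 328, 11, 8, 54] [186.9 331.5] z 0.008
```

```bash
python3 - <<'E'
from h import *
n='top';z=np.load(n+'0.npz');p,d=z['p'],z['d'];m=robot.camera_model(n);ms=robot.camera_model('scene')
D=dict(A=((215.7,136.7),(231.1,142)),B=((181.5,148.4),(180.3,161.5)),C=((218,170),(221.3,158.6)),D=((183.8,186.6),None),E=((223.5,210.5),(234.4,219.1)))
big=cv2.resize(p,None,fx=6,fy=6,interpolation=cv2.INTER_CUBIC);H=hsv(big)
R=(((H[...,0]<12)|(H[...,0]>168))&(H[...,1]>70))
for k,(l,s) in D.items():
    c=onplane(m,l,.115)
    o=''
    if s is not None:
        q=onplane(m,s,.045);o=('sp yaw',np.degrees(np.arctan2(*(q-c)[[1,0]])).round(1),'r',np.linalg.norm((q-c)[:2]).round(4))
    # stripe: red px within lid radius 8.5px
    yy,xx=np.nonzero(R);u=(xx+.5)/6-.5;v=(yy+.5)/6-.5
    i=np.hypot(u-l[0],v-l[1])<8.0
    P=onplane(m,(u[i].mean(),v[i].mean()),.115)
    print(k,c.round(3),o,'stripe',i.sum(),np.degrees(np.arctan2(*(P-c)[[1,0]])).round(1),np.linalg.norm((P-c)[:2]).round(4))
# tri of lids
for a,b in zip([(215.7,136.7),(181.5,148.4),(218,170),(183.8,186.6),(223.5,210.5)],[(392.3,193.7),(401.2,175.6),(356.7,181),(364.8,161.8),(316.4,168.6)]):
    X,e=tri(m,a,ms,b);print('tri',X.round(4),e.round(4))
# mats
g=cv2.GaussianBlur(big,(0,0),3);V=hsv(g)
dark=((V[...,2]<105)&(V[...,2]>60)&(V[...,1]<60)).astype(np.uint8)
redb=(R).astype(np.uint8)
for c0,mk in [((330,207),(317.8,199.6)),((354,175),(365.7,167.7)),((397,166),(384,164.1))]:
    roi=np.zeros_like(dark);cv2.circle(roi,(int(c0[0]*6),int(c0[1]*6)),23*6,1,-1)
    W=cloud(m,d)
    M=(dark|redb)&roi
    M=cv2.morphologyEx(M,cv2.MORPH_CLOSE,np.ones((25,25)))
    cs=max(cv2.findContours(M,0,1)[0],key=cv2.contourArea)
    e=cv2.fitEllipse(cs);c=((e[0][0]+.5)/6-.5,(e[0][1]+.5)/6-.5)
    X=onplane(m,c,.006);Y=onplane(m,mk,.006)
    zz=W[...,2][int(c0[1])-8:int(c0[1])+8,int(c0[0])-8:int(c0[0])+8]
    print('mat',np.round(c,1),np.round(np.array(e[1])/6/2,1),X.round(4),'z',np.nanmedian(zz).round(4),'yaw',np.degrees(np.arctan2(*(Y-X)[[1,0]])).round(1),np.linalg.norm(Y-X).round(4))
W=cloud(m,d);zz=W[...,2];s=(slice(120,165),slice(252,325));
M=((zz[s]>0.004)&(zz[s]<.06));ys,xs=np.nonzero(M);print(M.sum(),np.nanmax(zz[s]))
rr=cv2.minAreaRect(np.stack([xs+252,ys+120],1).astype(np.float32));print(rr)
bp=cv2.boxPoints(rr);print([onplane(m,q,.008)[:2].round(4).tolist() for q in bp],onplane(m,rr[0],.008).round(4))
for v in range(128,158,2): print(v,(zz[v,258:322:2]*1000).astype(int).tolist())
E
```

```text
A [0.638 0.208 0.115] ('sp yaw', np.float64(-97.8), 'r', np.float64(0.0422)) stripe 410 -91.5 0.0118
B [0.601 0.317 0.115] ('sp yaw', np.float64(150.1), 'r', np.float64(0.0392)) stripe 408 140.3 0.0114
C [0.532 0.2   0.115] ('sp yaw', np.float64(-1.9), 'r', np.float64(0.0449)) stripe 490 -2.0 0.0145
D [0.479 0.309 0.115]  stripe 638 63.8 0.0105
E [0.402 0.183 0.115] ('sp yaw', np.float64(-136.5), 'r', np.float64(0.0405)) stripe 405 -133.9 0.0132
tri [0.6411 0.2101 0.1069] 0.0035
tri [0.6019 0.3192 0.0999] 0.0024
tri [0.5338 0.2029 0.1029] 0.0029
tri [0.4799 0.3124 0.1002] 0.0012
tri [0.4028 0.1852 0.0976] 0.0014
mat [329.  206.4] [16. 16.] [ 0.4153 -0.1687  0.006 ] z 0.007 yaw 58.8 0.0454
mat [354.2 175.1] [16.  16.3] [ 0.5236 -0.2569  0.006 ] z 0.0072 yaw -57.2 0.0478
mat [396.9 165.5] [16.  16.1] [ 0.557  -0.4062  0.006 ] z 0.0068 yaw 83.7 0.0453
1600 0.05148943880875177
((288.0, 142.0), (71.99998474121094, 43.99999237060547), -0.0)
[[0.5622, 0.0977], [0.715, 0.0977], [0.7155, -0.1524], [0.5622, -0.1517]] [ 0.6386 -0.027   0.008 ]
128 [3, 3, 11, -2, 1, 0, -4, -1, 1, 0, -2, 0, -2, -
[... 1101 characters left out ...]
12, 13, 7, 44, 38, 32, 23, 21, 31, 39, 47, 10, 12, 1, -2]
148 [0, 12, 3, 37, 37, 30, 22, 26, 34, 38, 46, 8, 11, 9, 4, 11, 7, 8, 11, 12, 44, 40, 35, 28, 24, 34, 35, 40, 7, 6, -6, 2]
150 [2, 8, 2, 11, 2, 10, 8, 6, 8, 7, 13, 8, 6, 10, 10, 9, 9, 10, 11, 7, 38, 36, 33, 27, 28, 35, 33, 40, 7, 9, -2, 2]
152 [-2, 14, 8, 7, 13, 7, 4, 9, 11, 5, 8, 2, 8, 11, 15, 3, 8, 9, -1, 7, 10, 16, 27, 21, 19, 27, 35, 42, 9, 5, 4, 0]
154 [2, -2, 1, 6, 7, 8, 7, 4, 2, 10, 10, 10, 7, 5, 10, 5, 14, 4, 11, 12, 8, 4, 5, 10, 6, 12, 12, 6, 9, 5, -1, -1]
156 [-1, 2, -2, 3, 0, 2, 0, 1, 4, -1, -2, 0, 0, -2, 1, -3, 10, 6, 6, 8, 10, 9, 9, 7, 10, 4, 7, 5, 13, -9, 2, 2]<stdin>:37: RuntimeWarning: invalid value encountered in cast
```

```bash
cat >> h.py <<'E'
from scipy.spatial.transform import Rotation as Ro
def down(theta,lean=0,leanyaw=0):
    # tool down, jaw axis z at azimuth theta deg; then lean: back of hand tips toward azimuth leanyaw by lean deg
    t=np.radians(theta);z=np.array([np.cos(t),np.sin(t),0]);x=np.array([0,0,-1.]);y=np.cross(z,x)
    R=np.stack([x,y,z],1)
    a=np.radians(leanyaw);ax=np.cross([0,0,1],[np.cos(a),np.sin(a),0])
    return Ro.from_rotvec(np.radians(lean)*ax).as_matrix()@R
def plan(P,R,n=None,start=None,maxd=.04,maxa=7.0,rd=True):
    s=robot.get_state();p0=np.array(s['tool_pos']);R0=np.array(s['eef_rot'])
    if start is not None:p0,R0=start
    rv=Ro.from_matrix(R0.T@R).as_rotvec(degrees=True)
    dist=np.linalg.norm(np.array(P)-p0);ang=np.linalg.norm(rv)
    k=n or max(1,int(np.ceil(max(dist/maxd,ang/maxa))))
    k5=int(np.ceil(k/5)*5) if n is None else n
    rows=[];p=p0.copy();Rc=R0.copy()
    for i in range(k5):
        f=1/(k5-i)
        off=np.round(Rc.T@((np.array(P)-p)*f),3)
        p=p+Rc@off
        r=Ro.from_matrix(Rc.T@R).as_rotvec(degrees=True)*f
        r=np.round(r,1);Rc=Rc@Ro.from_rotvec(r,degrees=True).as_matrix()
        rows.append((off.tolist(),r.tolist()))
    print('dist %.3f ang %.1f rv %s rows %d'%(dist,ang,rv.round(1),k5))
    for i,(o,r) in enumerate(rows): print('offset',o,'turn',r, '' if (i+1)%5 else '\n--')
    return p,Rc
def st():
    s=robot.get_state();print('t',s['t'],'pos',np.round(s['tool_pos'],4),'F',np.round(s['force'],2),'w',round(s['width'],4),'q',np.round(s['joint_positions'],1))
    R=np.array(s['eef_rot']);print('x',R[:,0].round(3),'z',R[:,2].round(3),'theta',np.degrees(np.arctan2(R[1,2],R[0,2])).round(1))
E
python3 - <<'E'
from h import *
st();m=robot.camera_model('wrist');s=robot.get_state();R=np.array(s['eef_rot'])
C=ray(m,(0,0))[0];print(R.T@(C-s['tool_pos']),(R.T@np.array(m['R']).T).round(3))
# positions
mt=robot.camera_model('top')
c=onplane(mt,(288.6,143.3),.008);print('rack',c.round(4))
for uv in [(271,140),(305.5,143)]: print(onplane(mt,uv,.046).round(4))
# view pose
plan([0.35,0.25,0.42],down(30.),)
E
```

```text
t 0.15 pos [0.2033 0.5643 0.2414] F [ 1.06 -0.89 -0.04] w 0.0853 q [ 66.9   5.3  70.6  -0.  104.3  -3.2]
x [-0.001 -0.001 -1.   ] z [ 0.339  0.941 -0.001] theta 70.2
[-0.13057461  0.06639736 -0.00122302] [[-0.    -0.268  0.963]
 [-0.001 -0.963 -0.268]
 [ 1.    -0.001  0.   ]]
rack [ 0.6341 -0.0291  0.008 ]
[0.6392 0.0316 0.046 ]
[ 0.6292 -0.0848  0.046 ]
dist 0.390 ang 40.2 rv [40.2 -0.1  0. ] rows 10
offset [-0.018, -0.024, -0.025] turn [4.0, -0.0, 0.0] 
offset [-0.018, -0.026, -0.023] turn [4.0, -0.0, 0.0] 
offset [-0.018, -0.028, -0.021] turn [4.0, -0.0, 0.0] 
offset [-0.018, -0.029, -0.019] turn [4.0, -0.0, 0.0] 
offset [-0.018, -0.03, -0.017] turn [4.0, -0.0, 0.0] 
--
offset [-0.018, -0.031, -0.015] turn [4.0, -0.0, 0.0] 
offset [-0.018, -0.033, -0.012] turn [4.0, -0.0, 0.0] 
offset [-0.017, -0.033, -0.01] turn [4.1, -0.0, 0.0] 
offset [-0.018, -0.034, -0.008] turn [4.0, -0.0, 0.0] 
offset [-0.017, -0.034, -0.005] turn [4.1, -0.1, 0.0] 
--
```

```bash
python3 - <<'E'
from h import *
plan([0.43,0.25,0.42],down(80.),)
E
```

```text
dist 0.427 ang 9.8 rv [-9.8 -0.1 -0. ] rows 15
offset [-0.012, -0.021, -0.015] turn [-0.7, -0.0, -0.0] 
offset [-0.012, -0.021, -0.015] turn [-0.7, -0.0, -0.0] 
offset [-0.012, -0.021, -0.015] turn [-0.6, -0.0, -0.0] 
offset [-0.012, -0.021, -0.015] turn [-0.7, -0.0, -0.0] 
offset [-0.012, -0.021, -0.016] turn [-0.6, -0.0, -0.0] 
--
offset [-0.012, -0.02, -0.016] turn [-0.7, -0.0, -0.0] 
offset [-0.012, -0.02, -0.016] turn [-0.6, -0.0, -0.0] 
offset [-0.012, -0.02, -0.016] turn [-0.7, -0.0, -0.0] 
offset [-0.012, -0.02, -0.016] turn [-0.6, -0.0, -0.0] 
offset [-0.012, -0.02, -0.017] turn [-0.7, -0.0, -0.0] 
--
offset [-0.012, -0.02, -0.017] turn [-0.6, -0.0, -0.0] 
offset [-0.012, -0.019, -0.017] turn [-0.7, -0.0, -0.0] 
offset [-0.011, -0.019, -0.017] turn [-0.6, -0.0, -0.0] 
offset [-0.012, -0.019, -0.018] turn [-0.7, -0.0, -0.0] 
offset [-0.011, -0.019, -0.018] turn [-0.6, -0.1, -0.0] 
--
```

>>> carry_out([
  {"offset": [-0.018,-0.03,-0.022],"turn": [-1,0,0],"fingers": 0.0854},
  {"offset": [-0.018,-0.03,-0.022],"turn": [-1,0,0],"fingers": 0.0854},
  {"offset": [-0.018,-0.03,-0.022],"turn": [-1,0,0],"fingers": 0.0854},
  {"offset": [-0.018,-0.03,-0.022],"turn": [-1,0,0],"fingers": 0.0854},
  {"offset": [-0.018,-0.03,-0.022],"turn": [-1,0,0],"fingers": 0.0854},
], grip_force=60)

```text
t: 0.57
tool_pos: [0.3129, 0.4124, 0.3329]
eef_rot: [[-0.0, -0.967, 0.254], [-0.0, 0.254, 0.967], [-1.0, 0.0, -0.0]]
force: [0.5, 0.5, 0.7]
width: 0.0852
```

>>> carry_out([
  {"offset": [-0.018,-0.03,-0.026],"turn": [-1,0,0],"fingers": 0.0854},
  {"offset": [-0.018,-0.03,-0.026],"turn": [-1,0,0],"fingers": 0.0854},
  {"offset": [-0.018,-0.03,-0.026],"turn": [-1,0,0],"fingers": 0.0854},
  {"offset": [-0.018,-0.03,-0.026],"turn": [-1,0,0],"fingers": 0.0854},
  {"offset": [-0.018,-0.03,-0.026],"turn": [-1,0,0],"fingers": 0.0854},
])

```text
t: 0.98
tool_pos: [0.4252, 0.2593, 0.4192]
eef_rot: [[0.0, -0.986, 0.169], [0.0, 0.169, 0.986], [-1.0, -0.0, 0.0]]
force: [0.5, 0.1, -1.1]
width: 0.0854
```

```bash
python3 - <<'E'
from h import *
st();m=robot.camera_model('wrist');p,d=robot.grab_frame('wrist');np.savez('w1.npz',p=p,d=d,**{k:np.array(v) for k,v in m.items()});cv2.imwrite('pics/w1.png',p[:,:,::-1]);st()
E
```

```text
t 0.9833 pos [0.4252 0.2593 0.4192] F [ 0.54  0.08 -1.05] w 0.0854 q [ 27.5  -3.9  61.3   0.  122.7 -52.8]
x [ 0.  0. -1.] z [0.169 0.986 0.   ] theta 80.2
t 1.0333 pos [0.4289 0.2545 0.4219] F [-0.88 -2.91  1.8 ] w 0.0855 q [ 26.9  -3.9  60.9  -0.2 122.7 -53.1]
x [ 0.006 -0.001 -1.   ] z [ 0.175  0.984 -0.   ] theta 79.9
```

View pics/w1.png

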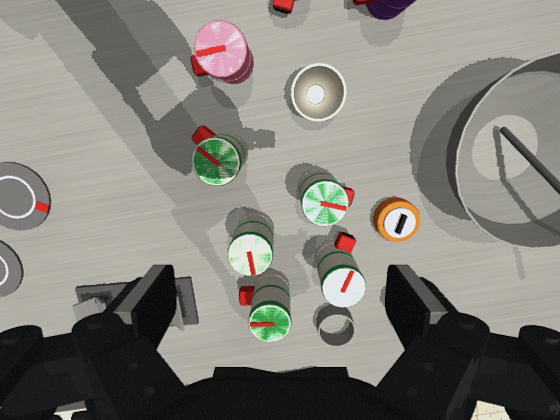

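```bash
cat >> h.py <<'E'
def grab(name,tag):
    m=robot.camera_model(name);p,d=robot.grab_frame(name);m={k:np.array(v) for k,v in m.items()}
    cv2.imwrite(f'pics/{tag}.png',p[:,:,::-1]);return m,p,d
def lids(m,p,d,zl=.115):
    W=cloud(m,d);zz=np.nan_to_num(W[...,2])
    L=((zz>zl-.008)&(zz<zl+.012)).astype(np.uint8);k,l,s,c=cv2.connectedComponentsWithStats(L)
    H=hsv(p);R=(((H[...,0]<12)|(H[...,0]>168))&(H[...,1]>90))
    for i in range(1,k):
        if s[i,4]<150: continue
        M=l==i;w,h=s[i,2:4]
        if max(w,h)>1.5*min(w,h):continue
        cc=max(cv2.findContours(M.astype(np.uint8),0,1)[0],key=cv2.contourArea);(e,ax,_)=cv2.fitEllipse(cv2.convexHull(cc))
        X=onplane(m,e,zl)
        if abs(ax[0]/2*np.median(d[M])/m['camera_matrix'][0,0]-.03)>.006: continue
        g=(greenm(p)>0)&M
        v,u=np.nonzero(M&R&(np.hypot(*(np.indices(M.shape)[::-1]-np.array(e)[:,None,None]))<ax[0]*.45))
        o=''
        if len(u)>4:
            Q=np.array([onplane(m,(a,b),zl)-X for a,b in zip(u,v)])[:,:2];q=Q.mean(0);
            w_,V=np.linalg.eigh(np.cov(Q.T));dv=V[:,1]*np.sign(V[:,1]@q)
            o='stripe yaw %.1f (axis %.1f) r %.4f'%(np.degrees(np.arctan2(q[1],q[0])),np.degrees(np.arctan2(dv[1],dv[0])),np.hypot(*q))
        print('lid uv',np.round(e,1),'xy',X.round(4),'z',np.median(zz[M]).round(4),'green',round(g.sum()/M.sum(),2),o)
E
python3 - <<'E'
from h import *
z=np.load('w1.npz');m={k:z[k] for k in ['camera_matrix','R','t']}
lids(m,z['p'],z['d'])
E
```

```text
lid uv [220.6  48.8] xy [0.2805 0.2141 0.115 ] z 0.1141 green 0.0 stripe yaw -91.7 (axis -88.4) r 0.0110
lid uv [216.  160.9] xy [0.4041 0.1811 0.115 ] z 0.114 green 0.64 stripe yaw -130.2 (axis -139.2) r 0.0103
lid uv [324.7 202.6] xy [0.4796 0.3061 0.115 ] z 0.1141 green 0.4 stripe yaw 58.9 (axis 67.1) r 0.0109
lid uv [250.1 253.7] xy [0.5322 0.1989 0.115 ] z 0.114 green 0.11 stripe yaw -8.1 (axis -1.4) r 0.0120
lid uv [343.3 286.1] xy [0.6006 0.315  0.115 ] z 0.1141 green 0.07 stripe yaw 137.4 (axis 149.3) r 0.0084
lid uv [269.7 321.5] xy [0.6376 0.2062 0.115 ] z 0.114 green 0.7 stripe yaw -79.8 (axis -98.0) r 0.0103
```

```bash
python3 - <<'E'
from h import *
plan([0.403,0.182,0.2],down(132.))
E
```

```text
dist 0.235 ang 52.1 rv [-52.1  -0.2   0.3] rows 10
offset [0.022, 0.001, -0.008] turn [-5.2, -0.0, 0.0] 
offset [0.022, 0.002, -0.007] turn [-5.2, -0.0, 0.0] 
offset [0.022, 0.003, -0.007] turn [-5.2, -0.0, 0.0] 
offset [0.022, 0.003, -0.007] turn [-5.2, -0.0, 0.0] 
offset [0.022, 0.004, -0.007] turn [-5.2, -0.0, 0.0] 
--
offset [0.022, 0.005, -0.006] turn [-5.2, -0.0, 0.0] 
offset [0.022, 0.005, -0.006] turn [-5.2, -0.1, 0.1] 
offset [0.023, 0.006, -0.005] turn [-5.2, -0.0, 0.0] 
offset [0.022, 0.006, -0.005] turn [-5.3, -0.1, 0.1] 
offset [0.023, 0.006, -0.004] turn [-5.2, -0.0, 0.0] 
--
```

>>> carry_out([
  {"offset": [0.022,0.001,-0.008],"turn": [-5.2,0,0],"fingers": 0.0854},
  {"offset": [0.022,0.002,-0.007],"turn": [-5.2,0,0],"fingers": 0.0854},
  {"offset": [0.022,0.003,-0.007],"turn": [-5.2,0,0],"fingers": 0.0854},
  {"offset": [0.022,0.003,-0.007],"turn": [-5.2,0,0],"fingers": 0.0854},
  {"offset": [0.022,0.004,-0.007],"turn": [-5.2,0,0],"fingers": 0.0854},
])

```text
t: 1.45
tool_pos: [0.4117, 0.2243, 0.3068]
eef_rot: [[-0.001, -0.959, -0.283], [-0.0, -0.283, 0.959], [-1.0, 0.001, -0.0]]
force: [-0.6, 1.0, -0.2]
width: 0.0858
```

>>> carry_out([
  {"offset": [0.022,0.005,-0.006],"turn": [-5.2,0,0],"fingers": 0.0854},
  {"offset": [0.022,0.005,-0.006],"turn": [-5.2,0,0],"fingers": 0.0854},
  {"offset": [0.023,0.006,-0.005],"turn": [-5.2,0,0],"fingers": 0.0854},
  {"offset": [0.022,0.006,-0.005],"turn": [-5.2,0,0],"fingers": 0.0854},
  {"offset": [0.023,0.006,-0.004],"turn": [-5.2,0,0],"fingers": 0.0854},
])

```text
t: 1.87
tool_pos: [0.398, 0.1883, 0.1949]
eef_rot: [[-0.0, -0.738, -0.675], [-0.0, -0.675, 0.738], [-1.0, 0.0, 0.0]]
force: [0.6, 0.2, 0.1]
width: 0.0856
```

```bash
python3 - <<'E'
from h import *
F=[];J=[]
for i in range(5):
    s=robot.get_state();F.append(s['force']);J.append(s['joint_efforts'][1:3])
    if i==4: break
    m,p,d=grab('wrist','w2')
print(np.round(F,2).tolist(),np.round(J,2).tolist());st()
lids(m,p,d)
plan([0.403,0.182,0.077],down(132.))
E
```

```text
[[0.64, 0.19, 0.06], [1.15, -0.58, -3.42], [-0.57, 0.67, -0.17], [0.45, 0.07, 1.43], [0.45, -0.19, 1.15]] [[-25.88, -43.65], [-37.99, -56.84], [-28.49, -42.51], [-25.83, -39.57], [-25.59, -39.6]]
t 2.0667 pos [0.3982 0.1887 0.1966] F [ 0.45 -0.19  1.15] w 0.0855 q [  20.9  -19.9   98.2    0.   101.8 -111.1]
x [-0.  0. -1.] z [-0.669  0.743  0.   ] theta 132.0
lid uv [448.9 105.4] xy [0.2806 0.2108 0.115 ] z 0.1141 green 0.0 stripe yaw -91.9 (axis -88.5) r 0.0096
lid uv [265.2 220.7] xy [0.403  0.1782 0.115 ] z 0.114 green 0.68 stripe yaw -137.2 (axis -139.3) r 0.0085
dist 0.120 ang 0.0 rv [ 0.  0. -0.] rows 5
offset [0.024, 0.0, -0.002] turn [0.0, 0.0, -0.0] 
offset [0.024, 0.0, -0.002] turn [0.0, 0.0, -0.0] 
offset [0.024, 0.0, -0.001] turn [0.0, 0.0, -0.0] 
offset [0.024, 0.0, -0.002] turn [0.0, 0.0, -0.0] 
offset [0.024, 0.001, -0.001] turn [0.0, 0.0, -0.0] 
--
```

>>> carry_out([
  {"offset": [0.024,0,-0.002],"turn": [0,0,0],"fingers": 0.0854},
  {"offset": [0.024,0.001,-0.002],"turn": [0.5,0,0],"fingers": 0.0854},
  {"offset": [0.024,0,-0.002],"turn": [0.5,0,0],"fingers": 0.0854},
  {"offset": [0.024,0.001,-0.002],"turn": [0,0,0],"fingers": 0.0854},
  {"offset": [0.023,0,-0.001],"turn": [0,0,0],"fingers": 0.0854},
])

```text
t: 2.48
tool_pos: [0.4043, 0.1813, 0.0787]
eef_rot: [[0.003, -0.754, -0.657], [0.001, -0.657, 0.754], [-1.0, -0.003, -0.001]]
force: [-0.2, 0.8, -0.8]
width: 0.0853
```

>>> carry_out([
  {"offset": [0,0,0],"turn": [0,0,0],"fingers": 0.0854},
  {"offset": [0,0,0],"turn": [0,0,0],"fingers": 0.05},
  {"offset": [0,0,0],"turn": [0,0,0],"fingers": 0.05},
  {"offset": [0,0,0],"turn": [0,0,0],"fingers": 0.05},
  {"offset": [0,0,0],"turn": [0,0,0],"fingers": 0.05},
])

```text
t: 2.9
tool_pos: [0.4046, 0.1815, 0.0805]
eef_rot: [[0.005, -0.753, -0.658], [0.002, -0.658, 0.753], [-1.0, -0.005, -0.002]]
force: [0.7, 1.2, 6.0]
width: 0.0593
```

>>> carry_out([
  {"offset": [0,0,0],"turn": [0,0,0],"fingers": 0.05},
  {"offset": [0,0,0],"turn": [0,0,0],"fingers": 0.05},
  {"offset": [-0.01,0,0],"turn": [0,0,0],"fingers": 0.05},
  {"offset": [-0.02,0,0],"turn": [0,0,0],"fingers": 0.05},
  {"offset": [-0.02,0,0],"turn": [0,0,0],"fingers": 0.05},
])

```text
t: 3.32
tool_pos: [0.402, 0.1802, 0.1273]
eef_rot: [[-0.003, -0.753, -0.658], [-0.001, -0.658, 0.753], [-1.0, 0.003, 0.001]]
force: [1.4, 0.7, -4.4]
width: 0.059
```

>>> carry_out([
  {"offset": [-0.02,0,0],"turn": [0,0,0],"fingers": 0.05},
  {"offset": [-0.01,0,0],"turn": [0,0,0],"fingers": 0.05},
  {"offset": [0,0,0],"turn": [0,0,0],"fingers": 0.05},
  {"offset": [0,0,0],"turn": [0,0,0],"fingers": 0.05},
  {"offset": [0,0,0],"turn": [0,0,0],"fingers": 0.05},
])

```text
t: 3.73
tool_pos: [0.4023, 0.1803, 0.1558]
eef_rot: [[-0.002, -0.753, -0.658], [-0.001, -0.658, 0.753], [-1.0, 0.002, 0.001]]
force: [-0.4, 0.7, -4.7]
width: 0.0591
```

```bash
python3 - <<'E'
from h import *
F=[]
for i in range(7):
    s=robot.get_state();F.append(s['force'])
    m,p,d=grab('wrist','w3')
print(np.round(F,2).tolist(),np.mean(F,0));st()
E
```

```text
[[-0.36, 0.74, -4.67], [0.46, -0.23, -4.77], [0.31, 0.73, -4.26], [-0.22, 0.66, -4.31], [0.17, 0.15, -4.86], [0.12, -0.65, -3.78], [0.26, 0.03, -4.91]] [ 0.10594134  0.20681964 -4.50720702]
t 4.0833 pos [0.4028 0.1805 0.1568] F [-0.06 -0.07 -4.56] w 0.059 q [  19.7  -19.8  102.1   -0.    97.7 -111.5]
x [-0.001 -0.    -1.   ] z [-0.659  0.753  0.   ] theta 131.2
```

View pics/w3.png

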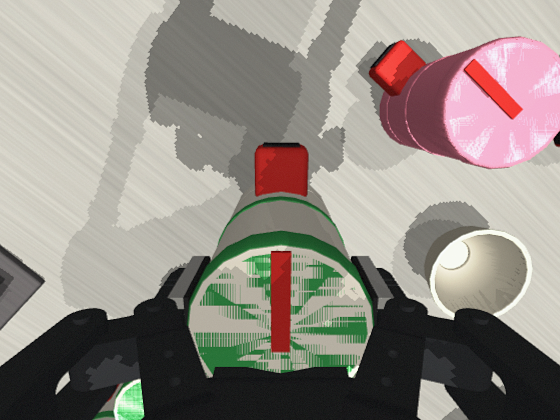

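```bash
cat >> h.py <<'E'
def mats(m,p,d,zm=.006):
    # mats by white ring (bright, low sat) + red marks near z 6mm
    W=cloud(m,d);zz=np.nan_to_num(W[...,2],nan=9);f=6 if m['t'][2]>1.4 else 2
    big=cv2.resize(p,None,fx=f,fy=f,interpolation=cv2.INTER_CUBIC);g=cv2.GaussianBlur(big,(0,0),f/2);V=hsv(g);Hb=hsv(big)
    R=((((Hb[...,0]<12)|(Hb[...,0]>168))&(Hb[...,1]>110))&(cv2.resize(zz,None,fx=f,fy=f)<.02)).astype(np.uint8)
    k,l,s,c=cv2.connectedComponentsWithStats(R)
    out=[]
    for i in range(1,k):
        uv=((c[i][0]+.5)/f-.5,(c[i][1]+.5)/f-.5);Y=onplane(m,uv,zm)
        sc=m['camera_matrix'][0,0]*f/np.linalg.norm(Y-ray(m,uv)[0])
        a=s[i,4]/sc**2
        if not(1e-4<a<6e-4): continue
        roi=np.zeros(R.shape,np.uint8);cv2.circle(roi,tuple(int(x) for x in c[i]),int(.11*sc),1,-1)
        dk=((V[...,2]<105)&(V[...,1]<70)).astype(np.uint8)|R
        dk=cv2.morphologyEx(dk&roi,cv2.MORPH_CLOSE,np.ones((int(.012*sc),)*2))
        dk=cv2.morphologyEx(dk,cv2.MORPH_OPEN,np.ones((int(.03*sc),)*2))
        kk,ll,ss,c2=cv2.connectedComponentsWithStats(dk);j=ll[int(c[i][1]),int(c[i][0])]
        if j==0: continue
        cs=max(cv2.findContours((ll==j).astype(np.uint8),0,1)[0],key=cv2.contourArea)
        e=cv2.fitEllipse(cs);u=((e[0][0]+.5)/f-.5,(e[0][1]+.5)/f-.5);X=onplane(m,u,zm)
        print('mat',np.round(u,1),'diam mm',(np.array(e[1])/sc*1e3).round(0),X[:2].round(4),'mark yaw %.1f r %.4f'%(np.degrees(np.arctan2(*(Y-X)[[1,0]])),np.linalg.norm(Y-X)))
E
python3 - <<'E'
from h import *
m,p,d=grab('top','t1');mats(m,p,d);lids(m,p,d)
print();plan([0.557,-0.406,0.22],down(-6.))
E
```

```text
mat [397.3 165.8] diam mm [115. 116.] [ 0.5559 -0.4075] mark yaw 82.0 r 0.0466
mat [354.5 175.5] diam mm [113. 115.] [ 0.5222 -0.2577] mark yaw -54.8 r 0.0476
lid uv [143.4 115.7] xy [0.7052 0.4382 0.115 ] z 0.1153 green 0.0 stripe yaw 164.2 (axis 169.8) r 0.0094
lid uv [215.7 136.7] xy [0.6383 0.2079 0.115 ] z 0.1154 green 0.75 stripe yaw -90.4 (axis -98.8) r 0.0119
lid uv [181.1 148.2] xy [0.6012 0.3179 0.115 ] z 0.1155 green 0.78 stripe yaw 146.9 (axis 149.1) r 0.0126
lid uv [218.  169.9] xy [0.532  0.2004 0.115 ] z 0.1152 green 0.44 stripe yaw -3.6 (axis -3.1) r 0.0140
lid uv [183.9 186.5] xy [0.4789 0.3086 0.115 ] z 0.1152 green 0.14 stripe yaw 67.0 (axis 68.4) r 0.0115
lid uv [213.  249.6] xy [0.2784 0.2156 0.115 ] z 0.116 green 0.0 stripe yaw -89.5 (axis -90.0) r 0.0109
lid uv [141.3 264.9] xy [0.231  0.4416 0.115 ] z 0.1159 green 0.0 stripe yaw -98.7 (axis -92.3) r 0.0115
lid uv [181.  279.2] xy [0.1854 0.3166 0.115 ] z 0.1161 green 0.0 stripe yaw -29.3 (axis -25.5) r 0.0097

dist 0.610 ang 137.2 rv [137.2  -0.   -0. ] rows 20
offset [-0.003, 0.014, -0.027] turn [6.9, -0.0, -
[... 353 characters left out ...]
-0.011, -0.028] turn [6.9, -0.0, -0.0] 
offset [-0.003, -0.014, -0.027] turn [6.8, -0.0, -0.0] 
offset [-0.003, -0.018, -0.025] turn [6.9, -0.0, -0.0] 
--
offset [-0.003, -0.02, -0.022] turn [6.8, -0.0, -0.0] 
offset [-0.003, -0.023, -0.02] turn [6.9, -0.0, -0.0] 
offset [-0.003, -0.025, -0.017] turn [6.8, -0.0, -0.0] 
offset [-0.003, -0.027, -0.014] turn [6.9, -0.0, 0.0] 
offset [-0.003, -0.028, -0.01] turn [6.8, -0.0, 0.0] 
--
offset [-0.004, -0.03, -0.007] turn [6.9, -0.0, 0.0] 
offset [-0.003, -0.03, -0.004] turn [6.8, -0.0, 0.0] 
offset [-0.004, -0.03, 0.0] turn [6.9, -0.0, 0.0] 
offset [-0.003, -0.03, 0.004] turn [6.8, -0.0, 0.0] 
offset [-0.004, -0.03, 0.008] turn [6.9, -0.0, 0.0] 
--
```

View pics/t1.png

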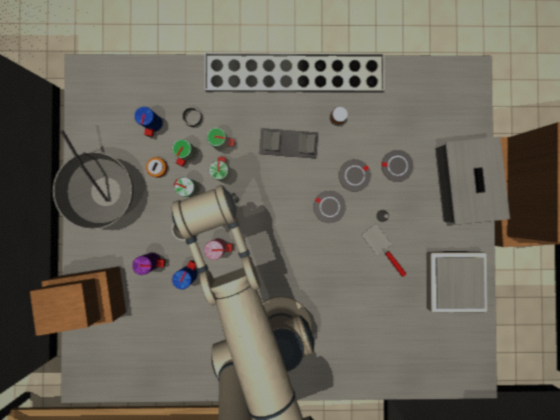

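>>> carry_out([
  {"offset": [-0.006,0.014,-0.027],"turn": [6.9,0,0],"fingers": 0.05},
  {"offset": [-0.006,0.01,-0.029],"turn": [6.9,0,0],"fingers": 0.05},
  {"offset": [-0.006,0.007,-0.03],"turn": [6.9,0,0],"fingers": 0.05},
  {"offset": [-0.006,0.003,-0.03],"turn": [6.9,0,0],"fingers": 0.05},
  {"offset": [-0.006,-0.001,-0.03],"turn": [6.9,0,0],"fingers": 0.05},
])

```text
t: 4.55
tool_pos: [0.4417, 0.0322, 0.1877]
eef_rot: [[0.0, -0.994, -0.111], [0.0, -0.111, 0.994], [-1.0, -0.0, -0.0]]
force: [0.7, 0.0, -4.0]
width: 0.0588
```

>>> carry_out([
  {"offset": [-0.006,-0.004,-0.03],"turn": [6.9,0,0],"fingers": 0.05},
  {"offset": [-0.006,-0.008,-0.029],"turn": [6.9,0,0],"fingers": 0.05},
  {"offset": [-0.006,-0.011,-0.028],"turn": [6.9,0,0],"fingers": 0.05},
  {"offset": [0,-0.014,-0.027],"turn": [6.9,0,0],"fingers": 0.05},
  {"offset": [0,-0.018,-0.025],"turn": [6.9,0,0],"fingers": 0.05},
])

```text
t: 4.97
tool_pos: [0.4796, -0.115, 0.2059]
eef_rot: [[0.001, -0.882, 0.472], [-0.0, 0.472, 0.882], [-1.0, -0.001, 0.0]]
force: [2.0, 0.6, -5.0]
width: 0.0589
```

>>> carry_out([
  {"offset": [0,-0.02,-0.022],"turn": [6.8,0,0],"fingers": 0.05},
  {"offset": [0,-0.023,-0.02],"turn": [6.9,0,0],"fingers": 0.05},
  {"offset": [0,-0.025,-0.017],"turn": [6.8,0,0],"fingers": 0.05},
  {"offset": [0,-0.027,-0.014],"turn": [6.9,0,0],"fingers": 0.05},
  {"offset": [0,-0.028,-0.01],"turn": [6.8,0,0],"fingers": 0.05},
])

```text
t: 5.38
tool_pos: [0.5171, -0.2609, 0.205]
eef_rot: [[-0.0, -0.464, 0.886], [0.0, 0.886, 0.464], [-1.0, 0.0, -0.0]]
force: [-0.2, 0.4, -4.1]
width: 0.0592
```

```bash
python3 - <<'E'
from h import *
st()
m,p,d=grab('wrist','w4');mats(m,p,d)
print();plan([0.557,-0.4065,0.14],down(-7))
E
```

```text
t 5.3833 pos [ 0.5171 -0.2609  0.205 ] F [-0.19  0.4  -4.11] w 0.0592 q [-30.1   1.8  77.9  -0.  100.4 -57.8]
x [-0.  0. -1.] z [ 0.886  0.464 -0.   ] theta 27.6

dist 0.159 ang 34.0 rv [34.  -0.1  0.2] rows 5
offset [0.013, -0.029, -0.006] turn [6.8, -0.0, 0.0] 
offset [0.013, -0.029, -0.002] turn [6.8, -0.0, 0.1] 
offset [0.013, -0.029, 0.001] turn [6.8, -0.0, 0.0] 
offset [0.013, -0.029, 0.005] turn [6.8, -0.0, 0.1] 
offset [0.012, -0.028, 0.008] turn [6.8, -0.1, 0.0] 
--
```

View pics/w4.png

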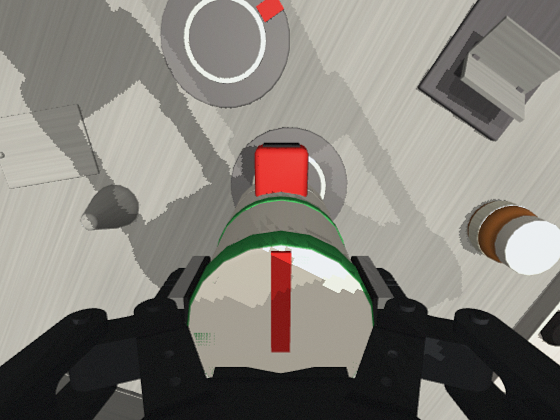

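>>> carry_out([
  {"offset": [0.013,-0.029,-0.006],"turn": [6.8,0,0],"fingers": 0.05},
  {"offset": [0.013,-0.029,-0.002],"turn": [6.8,0,0],"fingers": 0.05},
  {"offset": [0.013,-0.029,0.001],"turn": [6.8,0,0],"fingers": 0.05},
  {"offset": [0.013,-0.029,0.005],"turn": [6.8,0,0],"fingers": 0.05},
  {"offset": [0.012,-0.028,0.008],"turn": [6.8,0,0],"fingers": 0.05},
])

```text
t: 5.85
tool_pos: [0.5594, -0.4003, 0.1398]
eef_rot: [[-0.001, 0.11, 0.994], [0.001, 0.994, -0.11], [-1.0, 0.001, -0.001]]
force: [0.9, 0.2, -4.3]
width: 0.0588
```

```bash
python3 - <<'E'
from h import *
m,p,d=grab('wrist','w5');st()
m,p,d=grab('top','t2')
print();plan([0.557,-0.4065,0.095],down(-7))
E
```

```text
t 5.9 pos [ 0.5586 -0.4049  0.1343] F [-3.26 -3.   -7.5 ] w 0.0591 q [-38.7  19.7  64.9  -0.2  95.6 -31.8]
x [-0.005  0.    -1.   ] z [ 0.993 -0.121 -0.005] theta -6.9

dist 0.040 ang 0.8 rv [ 0.6 -0.4 -0.1] rows 5
offset [0.008, -0.001, -0.0] turn [0.1, -0.1, -0.0] 
offset [0.008, -0.001, -0.0] turn [0.1, -0.1, -0.0] 
offset [0.008, -0.001, -0.0] turn [0.1, -0.1, -0.1] 
offset [0.008, -0.001, -0.0] turn [0.2, -0.1, -0.0] 
offset [0.008, -0.001, -0.0] turn [0.1, -0.0, -0.1] 
--
```

View pics/w5.png

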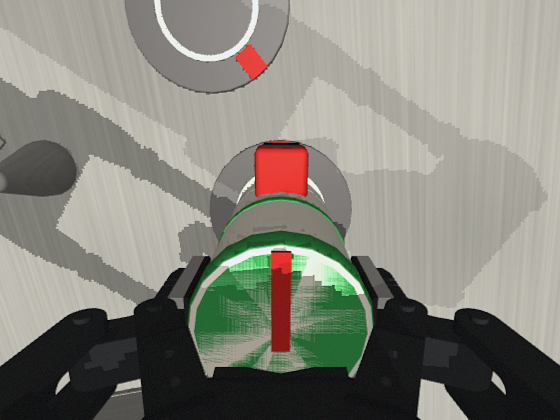

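>>> carry_out([
  {"offset": [0.014,-0.001,0],"turn": [0.2,0,0],"fingers": 0.05},
  {"offset": [0.014,0,0],"turn": [0,0,0],"fingers": 0.05},
  {"offset": [0.012,0,0],"turn": [0,0,0],"fingers": 0.05},
  {"offset": [0.006,0,0],"turn": [0,0,0],"fingers": 0.05},
  {"offset": [0,0,0],"turn": [0,0,0],"fingers": 0.05},
])

```text
t: 6.37
tool_pos: [0.5583, -0.3985, 0.0925]
eef_rot: [[-0.003, 0.107, 0.994], [0.003, 0.994, -0.107], [-1.0, 0.002, -0.004]]
force: [-0.3, 0.4, -4.8]
width: 0.0589
```

```bash
python3 - <<'E'
from h import *
m,p,d=grab('wrist','w6');st()
E
```

```text
t 6.4167 pos [ 0.5587 -0.399   0.0941] F [-0.09 -0.45 -4.79] w 0.0587 q [-38.4  19.7  68.9   0.   91.4 -32.2]
x [-0.002  0.001 -1.   ] z [ 0.994 -0.107 -0.002] theta -6.1
```

View pics/w6.png

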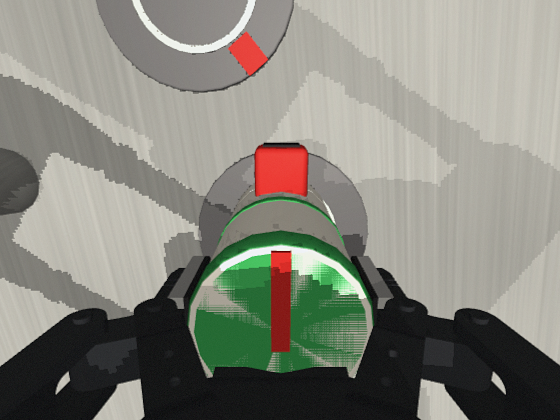

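```bash
python3 - <<'E'
from h import *
m,p,d=grab('wrist','w6b');st()
c=np.array([.557,-.407,.006])
for a in range(0,360,30): print(a,proj(m,c+.056*np.array([np.cos(np.radians(a)),np.sin(np.radians(a)),0])).round(0).tolist(),end=' ')
print(onplane(m,(281,149),.006),onplane(m,(199,225),.006),onplane(m,(368,225),.006))
E
```

```text
t 6.4667 pos [ 0.5592 -0.3995  0.0955] F [-0.42  0.28 -3.4 ] w 0.0595 q [-38.4  19.7  68.9   0.   91.4 -32.2]
x [-0.  0. -1.] z [ 0.994 -0.107 -0.   ] theta -6.2
0 [363.0, 221.0] 30 [349.0, 180.0] 60 [314.0, 151.0] 90 [267.0, 143.0] 120 [224.0, 161.0] 150 [197.0, 196.0] 180 [193.0, 238.0] 210 [211.0, 276.0] 240 [245.0, 300.0] 270 [286.0, 305.0] 300 [326.0, 292.0] 330 [354.0, 262.0] [ 0.56492055 -0.35522622  0.006     ] [ 0.50640783 -0.39836698  0.006     ] [ 0.61610504 -0.41017342  0.006     ]
```

>>> carry_out([
  {"offset": [0,-0.005,0.001],"turn": [0.5,0,0],"fingers": 0.05},
  {"offset": [0,-0.004,0],"turn": [0,0,0],"fingers": 0.05},
  {"offset": [0.003,0,0],"turn": [0,0,0],"fingers": 0.05},
  {"offset": [0.003,0,0],"turn": [0,0,0],"fingers": 0.05},
  {"offset": [0,0,0],"turn": [0,0,0],"fingers": 0.05},
])

```text
t: 6.88
tool_pos: [0.5588, -0.4092, 0.0884]
eef_rot: [[-0.001, 0.117, 0.993], [0.001, 0.993, -0.117], [-1.0, 0.001, -0.001]]
force: [-0.5, 0.0, -4.1]
width: 0.0588
```

>>> carry_out([
  {"offset": [0.002,0,0],"turn": [0,0,0],"fingers": 0.05},
  {"offset": [0,0,0],"turn": [0,0,0],"fingers": 0.05},
  {"offset": [0,0,0],"turn": [0,0,0],"fingers": 0.05},
  {"offset": [0,0,0],"turn": [0,0,0],"fingers": 0.05},
  {"offset": [0,0,0],"turn": [0,0,0],"fingers": 0.05},
])

```text
t: 7.3
tool_pos: [0.5592, -0.4092, 0.0874]
eef_rot: [[0.0, 0.117, 0.993], [-0.0, 0.993, -0.117], [-1.0, -0.0, 0.0]]
force: [-0.3, 0.1, -4.1]
width: 0.0591
```

>>> carry_out([
  {"offset": [0.002,0,0],"turn": [0,0,0],"fingers": 0.05},
  {"offset": [0,0,0],"turn": [0,0,0],"fingers": 0.05},
  {"offset": [0,0,0],"turn": [0,0,0],"fingers": 0.05},
  {"offset": [0,0,0],"turn": [0,0,0],"fingers": 0.05},
  {"offset": [0,0,0],"turn": [0,0,0],"fingers": 0.05},
])

```text
t: 7.72
tool_pos: [0.5594, -0.4093, 0.0867]
eef_rot: [[0.001, 0.117, 0.993], [-0.001, 0.993, -0.117], [-1.0, -0.001, 0.001]]
force: [-2.3, 1.9, 6.2]
width: 0.059
```

>>> carry_out([
  {"offset": [-0.001,0,0],"turn": [0,0,0],"fingers": 0.0854},
  {"offset": [0,0,0],"turn": [0,0,0],"fingers": 0.0854},
  {"offset": [0,0,0],"turn": [0,0,0],"fingers": 0.0854},
  {"offset": [0,0,0],"turn": [0,0,0],"fingers": 0.0854},
  {"offset": [-0.01,0,0],"turn": [0,0,0],"fingers": 0.0854},
])

```text
t: 8.13
tool_pos: [0.5582, -0.4085, 0.0935]
eef_rot: [[-0.004, 0.117, 0.993], [0.003, 0.993, -0.117], [-1.0, 0.002, -0.004]]
force: [-0.7, -0.6, -1.3]
width: 0.0853
```

>>> carry_out([
  {"offset": [-0.02,0,0],"turn": [0,0,0],"fingers": 0.0854},
  {"offset": [-0.03,0,0],"turn": [0,0,0],"fingers": 0.0854},
  {"offset": [-0.03,0,0],"turn": [0,0,0],"fingers": 0.0854},
  {"offset": [-0.03,0,0],"turn": [0,0,0],"fingers": 0.0854},
  {"offset": [-0.02,0,0],"turn": [0,0,0],"fingers": 0.0854},
])

```text
t: 8.55
tool_pos: [0.5595, -0.4095, 0.2312]
eef_rot: [[0.004, 0.117, 0.993], [-0.003, 0.993, -0.117], [-1.0, -0.003, 0.004]]
force: [0.6, 0.1, 1.6]
width: 0.0851
```

```bash
python3 - <<'E'
from h import *
st();m,p,d=grab('wrist','w7');lids(m,p,d,.121)
plan([0.479,0.3075,0.30],down(157));
E
```

```text
t 8.55 pos [ 0.5595 -0.4095  0.2312] F [0.6  0.14 1.61] w 0.0851 q [-39.   19.9  54.9   0.  105.  -32.3]
x [ 0.004 -0.003 -1.   ] z [ 0.993 -0.117  0.004] theta -6.7
lid uv [280.  206.2] xy [ 0.5611 -0.4083  0.121 ] z 0.12 green 0.59 stripe yaw 84.0 (axis 82.6) r 0.0094
dist 0.725 ang 163.7 rv [-163.7   -0.4    0.8] rows 25
offset [-0.003, 0.028, -0.007] turn [-6.5, -0.0, 0.0] 
offset [-0.003, 0.029, -0.003] turn [-6.6, -0.0, 0.0] 
offset [-0.003, 0.029, -0.0] turn [-6.5, -0.0, 0.0] 
offset [-0.003, 0.029, 0.003] turn [-6.6, -0.0, 0.0] 
offset [-0.003, 0.028, 0.007] turn [-6.5, -0.0, 0.0] 
--
offset [-0.003, 0.027, 0.01] turn [-6.6, -0.0, 0.0] 
offset [-0.003, 0.026, 0.013] turn [-6.5, -0.0, 0.0] 
offset [-0.003, 0.024, 0.016] turn [-6.6, -0.0, 0.0] 
offset [-0.003, 0.022, 0.018] turn [-6.5, -0.0, 0.0] 
offset [-0.003, 0.02, 0.021] turn [-6.6, -0.0, 0.0] 
--
offset [-0.003, 0.018, 0.023] turn [-6.5, -0.0, 0.0] 
offset [-0.003, 0.015, 0.025] turn [-6.6, -0.0, 0.0] 
offset [-0.003, 0.012, 0.026] turn [-6.5, -0.0, 0.0] 
offset [-0.003, 0.009, 0.027] turn [-6.6, -0.1, 0.0] 
offset [-0.002, 0.006, 0.028] turn [-6.5, -0.0, 0.0] 
--
offset [-0.003, 0.003, 0.029] turn [-6.6, -0.1, 0.0] 
offset [-0.002, -0.001, 0.029] turn [-6.5, -0.1, 0.0] 
offset [-0.002, -0.004, 0.029] turn [-6.6, -0.0, 0.0] 
offset [-0.003, -0.007, 0.028] turn [-6.5, -0.1, 0.0] 
offset [-0.002, -0.01, 0.027] turn [-6.6, -0.1, 0.0] 
--
offset [-0.002, -0.014, 0.025] turn [-6.5, -0.0, 0.1] 
offset [-0.003, -0.016, 0.024] turn [-6.6, -0.1, 0.0] 
offset [-0.002, -0.019, 0.022] turn [-6.5, -0.0, 0.1] 
offset [-0.003, -0.021, 0.019] turn [-6.6, -0.1, 0.0] 
offset [-0.002, -0.023, 0.017] turn [-6.5, -0.0, 0.1] 
--
```

View pics/w7.png

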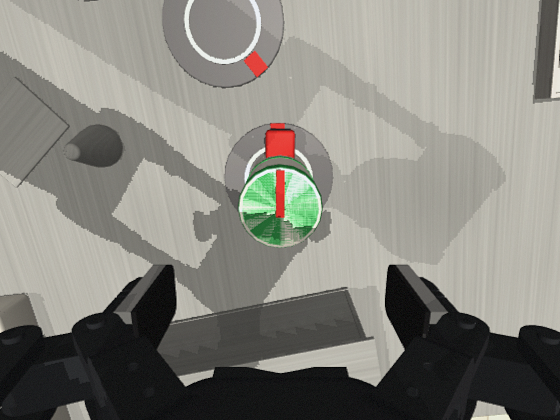

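```bash
python3 - <<'E'
from h import *
plan([0.638,0.207,0.2],down(-8));
E
```

```text
dist 0.623 ang 1.4 rv [1.3 0.5 0.3] rows 20
offset [0.002, 0.031, 0.0] turn [0.1, 0.0, 0.0] 
offset [0.002, 0.031, 0.0] turn [0.1, 0.0, 0.0] 
offset [0.002, 0.031, 0.0] turn [0.1, 0.0, 0.0] 
offset [0.002, 0.031, 0.0] turn [0.1, 0.0, 0.0] 
offset [0.002, 0.031, 0.0] turn [0.1, 0.0, 0.0] 
--
offset [0.001, 0.031, 0.0] turn [0.1, 0.0, 0.0] 
offset [0.002, 0.031, -0.0] turn [0.0, 0.0, 0.0] 
offset [0.001, 0.031, -0.0] turn [0.1, 0.0, 0.0] 
offset [0.002, 0.031, -0.0] turn [0.0, 0.0, 0.0] 
offset [0.001, 0.031, -0.0] turn [0.1, 0.0, 0.0] 
--
offset [0.002, 0.031, -0.0] turn [0.0, 0.1, 0.0] 
offset [0.001, 0.031, -0.0] turn [0.1, 0.0, 0.0] 
offset [0.002, 0.031, -0.0] turn [0.0, 0.1, 0.0] 
offset [0.001, 0.031, -0.0] turn [0.1, 0.0, 0.0] 
offset [0.002, 0.031, -0.0] turn [0.0, 0.1, 0.1] 
--
offset [0.001, 0.031, -0.0] turn [0.1, 0.0, 0.0] 
offset [0.002, 0.032, -0.001] turn [0.0, 0.1, 0.1] 
offset [0.002, 0.031, -0.001] turn [0.1, 0.0, 0.0] 
offset [0.001, 0.032, -0.0] turn [0.0, 0.1, 0.1] 
offset [0.002, 0.031, -0.001] turn [0.1, 0.0, 0.0] 
--
```

>>> carry_out([
  {"offset": [0,0.04,0],"turn": [0.3,0,0],"fingers": 0.0854},
  {"offset": [0,0.04,0],"turn": [0.3,0,0],"fingers": 0.0854},
  {"offset": [0,0.04,0],"turn": [0.3,0,0],"fingers": 0.0854},
  {"offset": [0,0.04,0],"turn": [0.3,0,0],"fingers": 0.0854},
  {"offset": [0,0.04,0],"turn": [0,0,0],"fingers": 0.0854},
])

```text
t: 9.02
tool_pos: [0.5845, -0.2092, 0.2269]
eef_rot: [[0.001, 0.138, 0.99], [-0.0, 0.99, -0.138], [-1.0, -0.0, 0.001]]
force: [0.0, 0.2, 0.0]
width: 0.0855
```

>>> carry_out([
  {"offset": [0,0.04,0],"turn": [0,0,0],"fingers": 0.0854},
  {"offset": [0,0.04,0],"turn": [0,0,0],"fingers": 0.0854},
  {"offset": [0,0.04,0],"turn": [0,0,0],"fingers": 0.0854},
  {"offset": [0,0.04,0],"turn": [0,0,0],"fingers": 0.0854},
  {"offset": [0,0.04,0],"turn": [0,0,0],"fingers": 0.0854},
])

```text
t: 9.43
tool_pos: [0.6121, -0.0108, 0.227]
eef_rot: [[0.001, 0.138, 0.99], [-0.0, 0.99, -0.138], [-1.0, 0.0, 0.001]]
force: [0.1, -0.2, -0.0]
width: 0.0855
```

>>> carry_out([
  {"offset": [0,0.04,0],"turn": [0,0,0],"fingers": 0.0854},
  {"offset": [0,0.04,0],"turn": [0,0,0],"fingers": 0.0854},
  {"offset": [0.005,0.04,0],"turn": [0,0,0],"fingers": 0.0854},
  {"offset": [0.01,0.04,0],"turn": [0,0,0],"fingers": 0.0854},
  {"offset": [0.01,0.04,0],"turn": [0,0,0],"fingers": 0.0854},
])

```text
t: 9.85
tool_pos: [0.6399, 0.1874, 0.2023]
eef_rot: [[0.002, 0.138, 0.99], [0.0, 0.99, -0.138], [-1.0, 0.001, 0.002]]
force: [0.5, -0.3, -0.2]
width: 0.0858
```

```bash
python3 - <<'E'
from h import *
st();m,p,d=grab('wrist','w8');lids(m,p,d)
plan([0.638,0.207,0.077],down(-8));
E
```

```text
t 9.85 pos [0.6399 0.1874 0.2023] F [ 0.49 -0.29 -0.2 ] w 0.0858 q [ 13.4  15.3  63.3  -0.  101.3  21.3]
x [ 0.002  0.    -1.   ] z [ 0.99  -0.138  0.002] theta -7.9
lid uv [276.7 188.3] xy [0.6418 0.207  0.115 ] z 0.114 green 0.24 stripe yaw -99.6 (axis -98.7) r 0.0113
lid uv [119.  220.9] xy [0.5375 0.1998 0.115 ] z 0.114 green 0.55 stripe yaw -16.2 (axis -0.8) r 0.0084
dist 0.122 ang 0.5 rv [ 0.5 -0.2 -0.2] rows 5
offset [0.024, 0.002, -0.0] turn [0.1, -0.0, -0.0] 
offset [0.024, 0.002, -0.0] turn [0.1, -0.0, -0.1] 
offset [0.024, 0.002, -0.001] turn [0.1, -0.1, -0.0] 
offset [0.025, 0.003, -0.0] turn [0.1, -0.0, -0.1] 
offset [0.024, 0.003, -0.001] turn [0.1, -0.1, -0.0] 
--
```

View pics/w8.png

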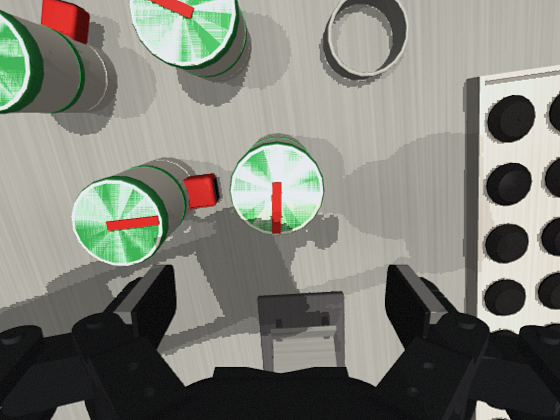

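>>> carry_out([
  {"offset": [0,0.01,0],"turn": [0.5,0,0],"fingers": 0.0854},
  {"offset": [0.02,0.01,0],"turn": [0.5,0,0],"fingers": 0.0854},
  {"offset": [0.035,0,-0.001],"turn": [0,0,0],"fingers": 0.0854},
  {"offset": [0.035,0,-0.001],"turn": [0,0,0],"fingers": 0.0854},
  {"offset": [0.034,0,-0.001],"turn": [0,0,0],"fingers": 0.0854},
])

```text
t: 10.32
tool_pos: [0.6401, 0.2051, 0.0773]
eef_rot: [[0.002, 0.156, 0.988], [0.0, 0.988, -0.156], [-1.0, 0.0, 0.002]]
force: [0.8, 0.0, -0.2]
width: 0.0851
```

>>> carry_out([
  {"offset": [0,0,0],"turn": [0,0,0],"fingers": 0.0854},
  {"offset": [0,0,0],"turn": [0,0,0],"fingers": 0.05},
  {"offset": [0,0,0],"turn": [0,0,0],"fingers": 0.05},
  {"offset": [0,0,0],"turn": [0,0,0],"fingers": 0.05},
  {"offset": [0,0,0],"turn": [0,0,0],"fingers": 0.05},
])

```text
t: 10.73
tool_pos: [0.6413, 0.2057, 0.0814]
eef_rot: [[0.006, 0.155, 0.988], [0.001, 0.988, -0.155], [-1.0, 0.002, 0.005]]
force: [-1.0, -0.6, 5.2]
width: 0.059
```

>>> carry_out([
  {"offset": [0,0,0],"turn": [0,0,0],"fingers": 0.05},
  {"offset": [-0.01,0,0],"turn": [0,0,0],"fingers": 0.05},
  {"offset": [-0.02,0,0],"turn": [0,0,0],"fingers": 0.05},
  {"offset": [-0.02,0,0],"turn": [0,0,0],"fingers": 0.05},
  {"offset": [-0.02,0,0],"turn": [0,0,0],"fingers": 0.05},
])

```text
t: 11.15
tool_pos: [0.6391, 0.2055, 0.1476]
eef_rot: [[-0.002, 0.155, 0.988], [-0.0, 0.988, -0.155], [-1.0, -0.001, -0.002]]
force: [0.5, 0.8, -5.1]
width: 0.059
```

>>> carry_out([
  {"offset": [-0.02,0,0],"turn": [0,0,0],"fingers": 0.05},
  {"offset": [-0.01,0,0],"turn": [0,0,0],"fingers": 0.05},
  {"offset": [0,0,0],"turn": [0,0,0],"fingers": 0.05},
  {"offset": [0,0,0],"turn": [0,0,0],"fingers": 0.05},
  {"offset": [0,0,0],"turn": [0,0,0],"fingers": 0.05},
])

```text
t: 11.57
tool_pos: [0.639, 0.2055, 0.1752]
eef_rot: [[-0.003, 0.155, 0.988], [-0.001, 0.988, -0.155], [-1.0, -0.001, -0.003]]
force: [-0.2, 0.2, -5.2]
width: 0.059
```

```bash
cat >> h.py <<'E'
def weigh(n=5):
    F=[]
    for i in range(n):
        F.append(robot.get_state()['force']);robot.grab_frame('wrist')
    print('Fz',np.round(np.array(F)[:,2],2),'mean',np.mean(F,0).round(2));st()
E
python3 - <<'E'
from h import *
weigh();m,p,d=grab('top','t3');mats(m,p,d)
print();plan([0.523,-0.257,0.20],down(35))
E
```

```text
Fz [-5.24 -5.21 -5.02 -5.36 -4.88] mean [-0.07  0.31 -5.14]
t 11.8167 pos [0.6392 0.2055 0.1759] F [ 0.32  0.13 -4.46] w 0.0587 q [14.9 16.3 64.8 -0.  99.  23.8]
x [-0.002 -0.001 -1.   ] z [ 0.988 -0.155 -0.002] theta -8.9
mat [354.5 175.5] diam mm [113. 115.] [ 0.5223 -0.2578] mark yaw -54.8 r 0.0475

dist 0.478 ang 43.9 rv [-43.9  -0.1   0. ] rows 15
offset [-0.002, -0.032, -0.003] turn [-2.9, -0.0, 0.0] 
offset [-0.002, -0.031, -0.004] turn [-2.9, -0.0, 0.0] 
offset [-0.001, -0.031, -0.006] turn [-2.9, -0.0, 0.0] 
offset [-0.002, -0.031, -0.008] turn [-2.9, -0.0, -0.0] 
offset [-0.001, -0.03, -0.009] turn [-2.9, -0.0, -0.0] 
--
offset [-0.002, -0.03, -0.011] turn [-2.9, -0.0, -0.0] 
offset [-0.001, -0.029, -0.012] turn [-2.9, -0.0, -0.0] 
offset [-0.002, -0.029, -0.014] turn [-3.0, -0.0, -0.0] 
offset [-0.001, -0.028, -0.015] turn [-2.9, -0.0, -0.0] 
offset [-0.002, -0.027, -0.017] turn [-3.0, -0.0, -0.0] 
--
offset [-0.001, -0.026, -0.018] turn [-2.9, -0.0, -0.0] 
offset [-0.002, -0.026, -0.019] turn [-3.0, -0.0, -0.0] 
offset [-0.001, -0.024, -0.021] turn [-2.9, -0.0, -0.0] 
offset [-0.002, -0.023, -0.022] turn [-3.0, -0.0, -0.0] 
offset [-0.001, -0.023, -0.022] turn [-2.9, -0.1, -0.0] 
--
```

>>> carry_out([
  {"offset": [-0.004,-0.035,-0.003],"turn": [-2.9,0,0],"fingers": 0.05},
  {"offset": [-0.004,-0.035,-0.004],"turn": [-2.9,0,0],"fingers": 0.05},
  {"offset": [-0.004,-0.035,-0.006],"turn": [-2.9,0,0],"fingers": 0.05},
  {"offset": [-0.004,-0.034,-0.008],"turn": [-2.9,0,0],"fingers": 0.05},
  {"offset": [-0.004,-0.034,-0.009],"turn": [-2.9,0,0],"fingers": 0.05},
])

```text
t: 12.28
tool_pos: [0.5994, 0.0329, 0.1974]
eef_rot: [[-0.0, -0.1, 0.995], [-0.0, 0.995, 0.1], [-1.0, -0.0, -0.0]]
force: [0.8, -0.3, -5.2]
width: 0.0585
```

>>> carry_out([
  {"offset": [0,-0.03,-0.013],"turn": [-2.9,0,0],"fingers": 0.05},
  {"offset": [0,-0.03,-0.014],"turn": [-2.9,0,0],"fingers": 0.05},
  {"offset": [0,-0.029,-0.015],"turn": [-2.9,0,0],"fingers": 0.05},
  {"offset": [0,-0.028,-0.017],"turn": [-2.9,0,0],"fingers": 0.05},
  {"offset": [0,-0.027,-0.018],"turn": [-2.9,0,0],"fingers": 0.05},
])

```text
t: 12.7
tool_pos: [0.5521, -0.124, 0.1974]
eef_rot: [[0.0, -0.346, 0.938], [-0.0, 0.938, 0.346], [-1.0, -0.0, 0.0]]
force: [0.5, -0.4, -4.7]
width: 0.0587
```

```bash
python3 - <<'E'
from h import *
st();plan([0.523,-0.257,0.15],down(34))
E
```

```text
t 12.7 pos [ 0.5521 -0.124   0.1974] F [ 0.45 -0.43 -4.73] w 0.0587 q [-16.1  -0.3  80.8  -0.   99.5 -36.3]
x [ 0. -0. -1.] z [0.938 0.346 0.   ] theta 20.2
dist 0.144 ang 13.8 rv [-13.8   0.    0. ] rows 5
offset [0.009, -0.023, -0.015] turn [-2.8, 0.0, 0.0] 
offset [0.01, -0.022, -0.016] turn [-2.7, 0.0, 0.0] 
offset [0.009, -0.021, -0.017] turn [-2.8, 0.0, 0.0] 
offset [0.01, -0.021, -0.017] turn [-2.7, 0.0, 0.0] 
offset [0.009, -0.02, -0.019] turn [-2.8, 0.0, 0.0] 
--
```

>>> carry_out([
  {"offset": [0.009,-0.026,-0.017],"turn": [-2.8,0,0],"fingers": 0.05},
  {"offset": [0.01,-0.026,-0.019],"turn": [-2.8,0,0],"fingers": 0.05},
  {"offset": [0.009,-0.026,-0.02],"turn": [-2.8,0,0],"fingers": 0.05},
  {"offset": [0.01,-0.026,-0.021],"turn": [-2.7,0,0],"fingers": 0.05},
  {"offset": [0,0,0],"turn": [-2.7,0,0],"fingers": 0.05},
])

```text
t: 13.12
tool_pos: [0.5229, -0.2545, 0.1563]
eef_rot: [[-0.005, -0.555, 0.832], [-0.002, 0.832, 0.555], [-1.0, 0.001, -0.005]]
force: [-0.1, 0.6, -5.8]
width: 0.0589
```

```bash
python3 - <<'E'
from h import *
robot.grab_frame('top');robot.grab_frame('top')
st();m,p,d=grab('wrist','w9')
c=np.array([.5225,-.2575,.006])
for a in range(0,360,30): print(a,proj(m,c+.056*np.array([np.cos(np.radians(a)),np.sin(np.radians(a)),0])).round(0).tolist(),end=' ')
plan([0.523,-0.257,0.10],down(34))
E
```

```text
t 13.2167 pos [ 0.5248 -0.2503  0.1583] F [ 0.87  0.73 -4.57] w 0.0587 q [-28.9   2.4  81.9   0.   95.7 -62.6]
x [-0.001  0.001 -1.   ] z [ 0.831  0.556 -0.001] theta 33.8
0 [328.0, 236.0] 30 [341.0, 205.0] 60 [335.0, 171.0] 90 [312.0, 143.0] 120 [278.0, 131.0] 150 [242.0, 139.0] 180 [215.0, 163.0] 210 [206.0, 196.0] 240 [214.0, 229.0] 270 [238.0, 253.0] 300 [269.0, 263.0] 330 [302.0, 257.0] dist 0.060 ang 0.2 rv [-0.2  0.  -0. ] rows 5
offset [0.012, -0.001, -0.001] turn [-0.0, 0.0, -0.0] 
offset [0.012, -0.001, -0.001] turn [-0.1, 0.0, -0.0] 
offset [0.012, -0.001, -0.001] turn [-0.0, 0.0, -0.0] 
offset [0.012, -0.001, -0.002] turn [-0.1, 0.0, -0.0] 
offset [0.011, -0.001, -0.001] turn [-0.0, 0.0, -0.0] 
--
```

View pics/w9.png

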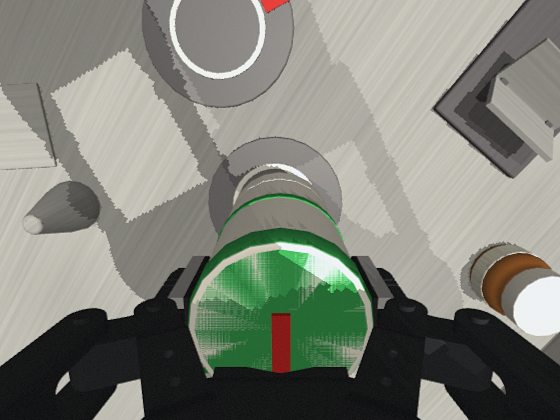

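>>> carry_out([
  {"offset": [0.01,-0.003,-0.002],"turn": [0,0,0],"fingers": 0.05},
  {"offset": [0.02,-0.003,-0.002],"turn": [0,0,0],"fingers": 0.05},
  {"offset": [0.02,-0.003,-0.001],"turn": [0,0,0],"fingers": 0.05},
  {"offset": [0.012,0,0],"turn": [0,0,0],"fingers": 0.05},
  {"offset": [0.005,0,0],"turn": [0,0,0],"fingers": 0.05},
])

```text
t: 13.68
tool_pos: [0.5257, -0.2579, 0.0892]
eef_rot: [[-0.004, -0.558, 0.83], [0.002, 0.83, 0.558], [-1.0, 0.004, -0.002]]
force: [-0.7, 0.7, -4.3]
width: 0.059
```

>>> carry_out([
  {"offset": [0,0,0],"turn": [0,0,0],"fingers": 0.05},
  {"offset": [0,0,0],"turn": [0,0,0],"fingers": 0.05},
  {"offset": [0,0,0],"turn": [0,0,0],"fingers": 0.05},
  {"offset": [0,0,0],"turn": [0,0,0],"fingers": 0.05},
  {"offset": [0,0,0],"turn": [0,0,0],"fingers": 0.05},
])

```text
t: 14.1
tool_pos: [0.5271, -0.2596, 0.0937]
eef_rot: [[0.002, -0.558, 0.83], [-0.001, 0.83, 0.558], [-1.0, -0.002, 0.001]]
force: [0.5, 0.2, -4.0]
width: 0.0591
```

```bash
python3 - <<'E'
from h import *
st();m,p,d=grab('wrist','w10')
for uv in []: pass
plan([0.526,-0.2605,0.089],down(34))
E
```

```text
t 14.1 pos [ 0.5271 -0.2596  0.0937] F [ 0.49  0.18 -4.02] w 0.0591 q [-29.5   4.4  86.4  -0.   89.  -63.4]
x [ 0.002 -0.001 -1.   ] z [0.83  0.558 0.001] theta 33.9
dist 0.005 ang 0.1 rv [-0.1  0.   0.1] rows 5
offset [0.001, -0.0, -0.0] turn [-0.0, 0.0, 0.0] 
offset [0.001, -0.0, -0.0] turn [-0.0, 0.0, 0.0] 
offset [0.001, -0.0, -0.0] turn [-0.0, 0.0, 0.0] 
offset [0.001, -0.0, -0.001] turn [-0.1, 0.0, 0.0] 
offset [0.0, -0.0, -0.0] turn [-0.0, 0.0, 0.1] 
--
```

View pics/w10.png

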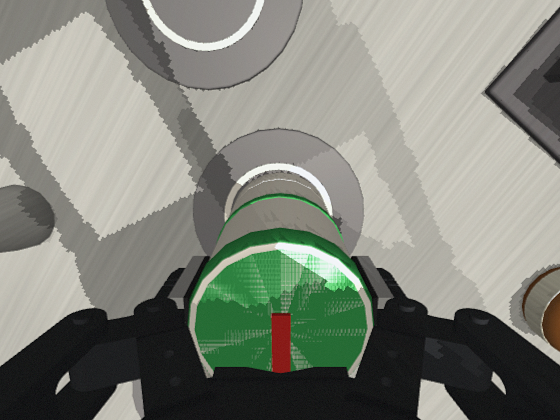

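>>> carry_out([
  {"offset": [0.003,0,0],"turn": [0,0,0],"fingers": 0.05},
  {"offset": [0.002,0,0],"turn": [0,0,0],"fingers": 0.05},
  {"offset": [0.001,0,0],"turn": [0,0,0],"fingers": 0.05},
  {"offset": [0,0,0],"turn": [0,0,0],"fingers": 0.05},
  {"offset": [0,0,0],"turn": [0,0,0],"fingers": 0.05},
])

```text
t: 14.57
tool_pos: [0.5267, -0.2596, 0.0876]
eef_rot: [[0.001, -0.558, 0.83], [-0.001, 0.83, 0.558], [-1.0, -0.001, 0.0]]
force: [-4.3, 1.8, 5.3]
width: 0.059
```

>>> carry_out([
  {"offset": [0.001,0,0],"turn": [0,0,0],"fingers": 0.05},
  {"offset": [0,0,0],"turn": [0,0,0],"fingers": 0.05},
  {"offset": [0,0,0],"turn": [0,0,0],"fingers": 0.05},
  {"offset": [0,0,0],"turn": [0,0,0],"fingers": 0.05},
  {"offset": [0,0,0],"turn": [0,0,0],"fingers": 0.05},
])

```text
t: 14.98
tool_pos: [0.5268, -0.2597, 0.0876]
eef_rot: [[0.002, -0.557, 0.83], [-0.001, 0.83, 0.557], [-1.0, -0.002, 0.001]]
force: [-4.2, 2.1, 9.6]
width: 0.059
```

Contact; release and rise.

>>> carry_out([
  {"offset": [-0.001,0,0],"turn": [0,0,0],"fingers": 0.0854},
  {"offset": [0,0,0],"turn": [0,0,0],"fingers": 0.0854},
  {"offset": [0,0,0],"turn": [0,0,0],"fingers": 0.0854},
  {"offset": [0,0,0],"turn": [0,0,0],"fingers": 0.0854},
  {"offset": [-0.01,0,0],"turn": [0,0,0],"fingers": 0.0854},
])

```text
t: 15.4
tool_pos: [0.5255, -0.2588, 0.0938]
eef_rot: [[-0.004, -0.558, 0.83], [0.002, 0.83, 0.558], [-1.0, 0.004, -0.002]]
force: [-0.5, 0.3, -0.5]
width: 0.0854
```

>>> carry_out([
  {"offset": [-0.02,0,0],"turn": [0,0,0],"fingers": 0.0854},
  {"offset": [-0.03,0,0],"turn": [0,0,0],"fingers": 0.0854},
  {"offset": [-0.03,0,0],"turn": [0,0,0],"fingers": 0.0854},
  {"offset": [-0.03,0,0],"turn": [0,0,0],"fingers": 0.0854},
  {"offset": [-0.03,0,0],"turn": [0,0,0],"fingers": 0.0854},
])

```text
t: 15.82
tool_pos: [0.5264, -0.2593, 0.2384]
eef_rot: [[0.001, -0.558, 0.83], [-0.0, 0.83, 0.558], [-1.0, -0.001, 0.0]]
force: [-0.3, -0.3, 0.9]
width: 0.0853
```

```bash
python3 - <<'E'
from h import *
st();m,p,d=grab('wrist','w11');lids(m,p,d,.121);print(onplane(m,(0,0),.006))
plan([0.532,0.199,0.23],down(89));
E
```

```text
t 15.8167 pos [ 0.5264 -0.2593  0.2384] F [-0.34 -0.29  0.92] w 0.0853 q [-29.5   3.1  73.1   0.  103.7 -63.4]
x [ 0.001 -0.    -1.   ] z [0.83  0.558 0.   ] theta 33.9
lid uv [280.1 202.5] xy [ 0.5251 -0.2577  0.121 ] z 0.12 green 0.32 stripe yaw -57.3 (axis -55.7) r 0.0115
lid uv [214.8 365.8] xy [ 0.5583 -0.4049  0.121 ] z 0.1198 green 0.7 stripe yaw 67.1 (axis 80.2) r 0.0094
[ 0.22126592 -0.26613938  0.006     ]
dist 0.459 ang 55.1 rv [-55.1  -0.    0.7] rows 15
offset [0.001, 0.025, 0.017] turn [-3.7, -0.0, 0.0] 
offset [0.001, 0.024, 0.019] turn [-3.7, -0.0, 0.0] 
offset [0.001, 0.023, 0.02] turn [-3.7, -0.0, 0.0] 
offset [0.001, 0.021, 0.022] turn [-3.7, -0.0, 0.1] 
offset [0.001, 0.02, 0.023] turn [-3.7, -0.0, 0.0] 
--
offset [0.001, 0.019, 0.024] turn [-3.7, -0.0, 0.1] 
offset [0.001, 0.017, 0.026] turn [-3.7, -0.0, 0.0] 
offset [0.001, 0.015, 0.027] turn [-3.7, -0.0, 0.1] 
offset [0.001, 0.013, 0.028] turn [-3.6, -0.0, 0.0] 
offset [0.001, 0.012, 0.028] turn [-3.7, -0.0, 0.1] 
--
offset [0.001, 0.01, 0.029] turn [-3.6, -0.0, 0.0] 
offset [0.001, 0.008, 0.03] turn [-3.7, -0.0, 0.1] 
offset [0.001, 0.006, 0.03] turn [-3.6, -0.0, 0.0] 
offset [0.001, 0.004, 0.03] turn [-3.7, -0.0, 0.1] 
offset [0.001, 0.002, 0.03] turn [-3.6, -0.1, 0.0] 
--
```

View pics/w11.png

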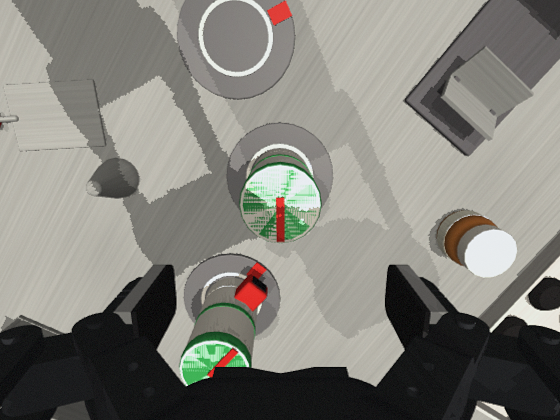

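```bash
cat >> h.py <<'E'
def gpose(G,theta,lean,leanyaw,back=0.):
    R=down(theta,lean,leanyaw);return np.array(G)+R[:,0]*(.008-back),R
E
python3 - <<'E'
from h import *
P,R=gpose([.533,.1995,.092],88.5,30,-1.5,.12)
print(P);plan(P,R)
E
```

```text
[0.58898081 0.19803409 0.18899485]
dist 0.466 ang 62.1 rv [-53.4  14.3  28.3] rows 15
offset [0.004, 0.023, 0.02] turn [-3.6, 1.0, 1.9] 
offset [0.004, 0.022, 0.022] turn [-3.6, 0.9, 1.9] 
offset [0.004, 0.02, 0.023] turn [-3.5, 1.0, 1.9] 
offset [0.005, 0.018, 0.025] turn [-3.6, 0.9, 1.9] 
offset [0.005, 0.017, 0.026] turn [-3.5, 1.0, 1.9] 
--
offset [0.005, 0.015, 0.027] turn [-3.6, 1.0, 1.9] 
offset [0.005, 0.013, 0.028] turn [-3.6, 0.9, 1.9] 
offset [0.005, 0.011, 0.028] turn [-3.5, 1.0, 1.9] 
offset [0.005, 0.009, 0.029] turn [-3.6, 0.9, 1.9] 
offset [0.004, 0.007, 0.03] turn [-3.5, 1.0, 1.9] 
--
offset [0.004, 0.005, 0.03] turn [-3.5, 0.9, 1.9] 
offset [0.004, 0.004, 0.031] turn [-3.6, 1.0, 1.9] 
offset [0.003, 0.001, 0.031] turn [-3.5, 0.9, 1.8] 
offset [0.003, -0.0, 0.031] turn [-3.6, 1.0, 1.9] 
offset [0.002, -0.003, 0.031] turn [-3.5, 0.9, 1.8] 
--
```

>>> carry_out([
  {"offset": [0.002,0.023,0.02],"turn": [-3.6,1,1.9],"fingers": 0.0854},
  {"offset": [0.002,0.022,0.022],"turn": [-3.6,0.9,1.9],"fingers": 0.0854},
  {"offset": [0.004,0.02,0.023],"turn": [-3.5,1,1.9],"fingers": 0.0854},
  {"offset": [0.005,0.018,0.025],"turn": [-3.6,0.9,1.9],"fingers": 0.0854},
  {"offset": [0.005,0.017,0.026],"turn": [-3.5,1,1.9],"fingers": 0.0854},
])

```text
t: 16.28
tool_pos: [0.5472, -0.1053, 0.222]
eef_rot: [[-0.173, -0.771, 0.612], [0.064, 0.612, 0.789], [-0.983, 0.176, -0.057]]
force: [0.2, -0.0, -0.5]
width: 0.0851
```

>>> carry_out([
  {"offset": [0.005,0.015,0.027],"turn": [-3.6,1,1.9],"fingers": 0.0854},
  {"offset": [0.005,0.013,0.028],"turn": [-3.6,0.9,1.9],"fingers": 0.0854},
  {"offset": [0.005,0.011,0.028],"turn": [-3.5,1,1.9],"fingers": 0.0854},
  {"offset": [0.005,0.009,0.029],"turn": [-3.6,0.9,1.9],"fingers": 0.0854},
  {"offset": [0.004,0.007,0.03],"turn": [-3.5,1,1.9],"fingers": 0.0854},
])

```text
t: 16.7
tool_pos: [0.568, 0.0472, 0.2027]
eef_rot: [[-0.352, -0.876, 0.331], [0.07, 0.328, 0.942], [-0.934, 0.354, -0.055]]
force: [0.5, 0.9, 0.5]
width: 0.0851
```

>>> carry_out([
  {"offset": [0.004,0.005,0.03],"turn": [-3.5,0.9,1.9],"fingers": 0.0854},
  {"offset": [0.004,0.004,0.031],"turn": [-3.6,1,1.9],"fingers": 0.0854},
  {"offset": [0.003,0.001,0.031],"turn": [-3.5,0.9,1.8],"fingers": 0.0854},
  {"offset": [0.003,0,0.031],"turn": [-3.6,1,1.9],"fingers": 0.0854},
  {"offset": [0.002,-0.003,0.031],"turn": [-3.5,0.9,1.8],"fingers": 0.0854},
])

```text
t: 17.12
tool_pos: [0.5878, 0.2008, 0.185]
eef_rot: [[-0.509, -0.861, 0.024], [0.018, 0.018, 1.0], [-0.861, 0.509, 0.006]]
force: [0.4, -0.9, -0.1]
width: 0.0852
```

```bash
python3 - <<'E'
from h import *
robot.grab_frame('top');st();m,p,d=grab('wrist','w12');lids(m,p,d)
P,R=gpose([.533,.1995,.092],88.5,30,-1.5,.0)
print(P);plan(P,R)
E
```

```text
t 17.1667 pos [0.5871 0.2066 0.1806] F [ 0.23  3.49 -2.18] w 0.0851 q [ 12.4  35.4  44.6   9.4 129.9 -72.7]
x [-0.515  0.016 -0.857] z [0.015 1.    0.009] theta 89.1
lid uv [424.5 130. ] xy [0.4853 0.304  0.115 ] z 0.114 green 0.62 stripe yaw 93.2 (axis 67.4) r 0.0103
lid uv [266.5 206.8] xy [0.5373 0.1978 0.115 ] z 0.114 green 0.22 stripe yaw -3.5 (axis -1.1) r 0.0088
[0.52900137 0.19960471 0.0850718 ]
dist 0.112 ang 1.1 rv [ 0.5  0.1 -0.9] rows 5
offset [0.022, 0.0, -0.001] turn [0.1, 0.0, -0.2] 
offset [0.022, 0.0, -0.001] turn [0.1, 0.0, -0.2] 
offset [0.023, 0.0, -0.001] turn [0.1, 0.0, -0.2] 
offset [0.022, 0.001, -0.002] turn [0.1, 0.1, -0.2] 
offset [0.023, 0.001, -0.001] turn [0.1, 0.0, -0.1] 
--
```

View pics/w12.png

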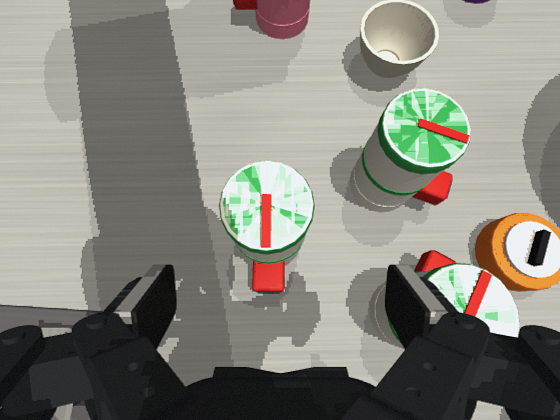

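>>> carry_out([
  {"offset": [0.01,0,-0.001],"turn": [0,0,-0.2],"fingers": 0.0854},
  {"offset": [0.022,0,-0.001],"turn": [0,0,-0.2],"fingers": 0.0854},
  {"offset": [0.023,0,0],"turn": [0,0,0],"fingers": 0.0854},
  {"offset": [0.022,0,0],"turn": [0,0,0],"fingers": 0.0854},
  {"offset": [0,0,0],"turn": [0,0,0],"fingers": 0.0854},
])

```text
t: 17.63
tool_pos: [0.5461, 0.198, 0.1143]
eef_rot: [[-0.508, -0.861, 0.027], [0.017, 0.022, 1.0], [-0.861, 0.508, 0.003]]
force: [-0.6, -0.2, -2.0]
width: 0.0857
```

```bash
python3 - <<'E'
from h import *
robot.grab_frame('top');st();m,p,d=grab('wrist','w13');lids(m,p,d)
P,R=gpose([.533,.199,.092],88.5,30,-1.5,.0)
print(P);plan(P,R)
E
```

```text
t 17.6833 pos [0.5474 0.1981 0.1167] F [-0.26 -0.48  0.52] w 0.0852 q [ 12.4  28.5  60.1   8.4 120.7 -73.6]
x [-0.506  0.017 -0.863] z [0.028 1.    0.004] theta 88.4
lid uv [505.2 136.8] xy [0.4852 0.3025 0.115 ] z 0.114 green 0.42 stripe yaw 94.6 (axis 67.5) r 0.0109
lid uv [282.  254.5] xy [0.5369 0.1975 0.115 ] z 0.114 green 0.5 stripe yaw -1.8 (axis -1.2) r 0.0091
[0.52900137 0.19910471 0.0850718 ]
dist 0.039 ang 0.3 rv [ 0.1  0.3 -0.2] rows 5
offset [0.008, 0.0, 0.0] turn [0.0, 0.1, -0.0] 
offset [0.008, 0.0, 0.0] turn [0.0, 0.0, -0.0] 
offset [0.008, 0.0, 0.0] turn [0.0, 0.1, -0.1] 
offset [0.007, 0.0, 0.0] turn [0.0, 0.0, -0.0] 
offset [0.008, 0.0, 0.0] turn [0.1, 0.1, -0.1] 
--
```

View pics/w13.png

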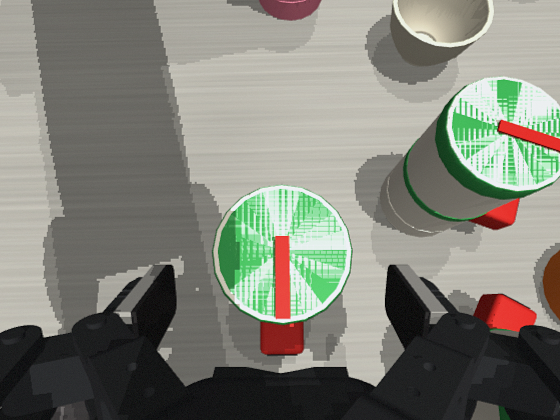

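>>> carry_out([
  {"offset": [0.014,0,0],"turn": [0,0,0],"fingers": 0.0854},
  {"offset": [0.013,0,0],"turn": [0,0,0],"fingers": 0.0854},
  {"offset": [0.011,0,0],"turn": [0,0,0],"fingers": 0.0854},
  {"offset": [0,0,0],"turn": [0,0,0],"fingers": 0.0854},
  {"offset": [0,0,0],"turn": [0,0,0],"fingers": 0.07},
])

```text
t: 18.15
tool_pos: [0.5309, 0.1993, 0.0871]
eef_rot: [[-0.5, -0.866, 0.028], [0.019, 0.021, 1.0], [-0.866, 0.5, 0.006]]
force: [-0.4, -0.1, 0.9]
width: 0.0754
```

>>> carry_out([
  {"offset": [0,0,0],"turn": [0,0,0],"fingers": 0.05},
  {"offset": [0,0,0],"turn": [0,0,0],"fingers": 0.05},
  {"offset": [0,0,0],"turn": [0,0,0],"fingers": 0.05},
  {"offset": [0,0,0],"turn": [0,0,0],"fingers": 0.05},
  {"offset": [0,0,0],"turn": [0,0,0],"fingers": 0.05},
])

```text
t: 18.57
tool_pos: [0.5312, 0.1994, 0.0877]
eef_rot: [[-0.498, -0.866, 0.027], [0.019, 0.021, 1.0], [-0.867, 0.499, 0.006]]
force: [2.3, -0.0, 6.7]
width: 0.059
```

>>> carry_out([
  {"offset": [-0.009,0.005,0],"turn": [0,0,0],"fingers": 0.05},
  {"offset": [-0.017,0.01,0],"turn": [0,0,0],"fingers": 0.05},
  {"offset": [-0.017,0.01,0],"turn": [0,0,0],"fingers": 0.05},
  {"offset": [-0.017,0.01,0],"turn": [0,0,0],"fingers": 0.05},
  {"offset": [-0.017,0.01,0],"turn": [0,0,0],"fingers": 0.05},
])

```text
t: 18.98
tool_pos: [0.5296, 0.1989, 0.176]
eef_rot: [[-0.502, -0.865, 0.027], [0.018, 0.021, 1.0], [-0.865, 0.502, 0.005]]
force: [0.5, -0.2, -1.6]
width: 0.059
```

>>> carry_out([
  {"offset": [-0.017,0.01,0],"turn": [0,0,0],"fingers": 0.05},
  {"offset": [-0.009,0.005,0],"turn": [0,0,0],"fingers": 0.05},
  {"offset": [0,0,0],"turn": [0,0,0],"fingers": 0.05},
  {"offset": [0,0,0],"turn": [0,0,0],"fingers": 0.05},
  {"offset": [0,0,0],"turn": [0,0,0],"fingers": 0.05},
])

```text
t: 19.4
tool_pos: [0.5295, 0.1987, 0.2031]
eef_rot: [[-0.503, -0.864, 0.027], [0.018, 0.021, 1.0], [-0.864, 0.504, 0.005]]
force: [0.5, -0.7, -1.8]
width: 0.0588
```

```bash
python3 - <<'E'
from h import *
weigh();grab('scene','s1');grab('wrist','w14')
E
```

```text
Fz [-1.83 -1.36 -1.25 -1.62 -1.37] mean [-0.38 -0.03 -1.49]
t 19.65 pos [0.5294 0.1987 0.2036] F [ 0.09 -0.38 -1.31] w 0.0588 q [ 12.8  24.4  56.6   9.4 128.1 -71.8]
x [-0.504  0.018 -0.864] z [0.027 1.    0.005] theta 88.4
```

View pics/s1.png

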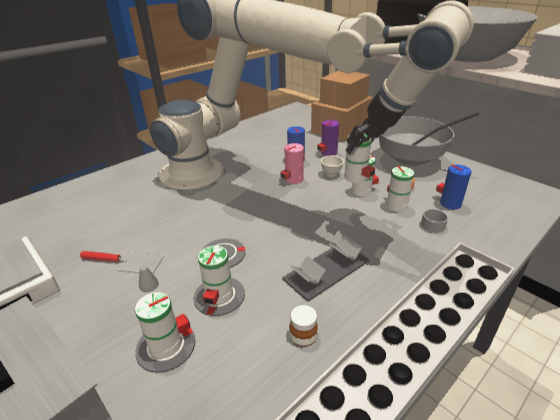

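```bash
python3 - <<'E'
from h import *
z=np.load('top0.npz');p,d=z['p'],z['d'];m=robot.camera_model('top')
f=6;big=cv2.GaussianBlur(cv2.resize(p,None,fx=f,fy=f,interpolation=cv2.INTER_CUBIC),(0,0),3)
V=hsv(big)[...,2];roi=np.zeros_like(V);roi[118*f:168*f,250*f:328*f]=1
M=((V<104)&(roi>0)).astype(np.uint8);M=cv2.morphologyEx(M,cv2.MORPH_CLOSE,np.ones((61,61)))
c=max(cv2.findContours(M,0,1)[0],key=cv2.contourArea);r=cv2.minAreaRect(c)
b=(cv2.boxPoints(r)+.5)/f-.5;W=np.array([onplane(m,q,.008)[:2] for q in b]);print(b.round(1).tolist(),W.round(4).tolist(),W.mean(0))
print(np.linalg.norm(W[0]-W[1]),np.linalg.norm(W[1]-W[2]))
e=W[1]-W[2] if np.linalg.norm(W[1]-W[2])>.15 else W[0]-W[1];a=np.degrees(np.arctan2(e[1],e[0]));print('long axis yaw',a,)
# V's by depth
Wd=cloud(m,d);zz=np.nan_to_num(Wd[...,2]);v,u=np.nonzero((zz>.018)&(zz<.06)&(np.indices(zz.shape)[0]>120)&(np.indices(zz.shape)[0]<165)&(np.indices(zz.shape)[1]>252)&(np.indices(zz.shape)[1]<325))
Q=Wd[v,u];L=Q[Q[:,1]>-.03];R=Q[Q[:,1]<-.03]
for S in (L,R): 
    rr=cv2.minAreaRect(S[:,:2].astype(np.float32));print(S.mean(0).round(4),rr)
E
```

```text
[[258.3999938964844, 154.5], [260.5, 127.0999984741211], [318.79998779296875, 131.60000610351562], [316.70001220703125, 159.0]] [[0.5951, 0.0757], [0.6902, 0.0683], [0.6748, -0.1341], [0.5795, -0.1264]] [ 0.63491635 -0.02913772]
0.09543715586668956 0.20302621976050228
long axis yaw 85.65550624599133
[0.6404 0.0326 0.0346] ((0.6406816840171814, 0.022680342197418213), (0.07287824898958206, 0.06205156818032265), 86.80889892578125)
[ 0.6309 -0.0873  0.0347] ((0.6314232349395752, -0.08692361414432526), (0.053567275404930115, 0.06215878948569298), 86.48346710205078)
```

```bash
python3 - <<'E'
from h import *
P,R=gpose([.578,-.084,.20],85.7,-59.7,-4.3)
print(P,R.round(3));plan(P,R)
E
```

```text
[ 0.58488772 -0.08451789  0.19596378] [[ 0.861 -0.503  0.075]
 [-0.065  0.038  0.997]
 [-0.505 -0.863  0.   ]]
dist 0.289 ang 89.9 rv [  2.9   1.1 -89.9] rows 15
offset [-0.002, -0.004, -0.019] turn [0.2, 0.1, -6.0] 
offset [-0.001, -0.004, -0.019] turn [0.2, 0.1, -6.0] 
offset [-0.001, -0.004, -0.019] turn [0.2, 0.1, -6.0] 
offset [-0.0, -0.004, -0.019] turn [0.2, 0.1, -6.0] 
offset [0.0, -0.005, -0.019] turn [0.2, 0.1, -6.0] 
--
offset [0.001, -0.004, -0.019] turn [0.2, 0.1, -6.0] 
offset [0.001, -0.004, -0.019] turn [0.2, 0.1, -6.0] 
offset [0.002, -0.004, -0.018] turn [0.2, 0.1, -6.0] 
offset [0.002, -0.004, -0.018] turn [0.2, 0.0, -6.0] 
offset [0.003, -0.004, -0.019] turn [0.2, 0.1, -6.0] 
--
offset [0.003, -0.004, -0.018] turn [0.2, 0.0, -6.0] 
offset [0.003, -0.004, -0.019] turn [0.2, 0.1, -6.0] 
offset [0.004, -0.004, -0.018] turn [0.2, 0.0, -6.0] 
offset [0.004, -0.003, -0.019] turn [0.2, 0.1, -5.9] 
offset [0.005, -0.002, -0.018] turn [0.2, 0.0, -6.0] 
--
```

>>> carry_out([
  {"offset": [-0.002,-0.004,-0.019],"turn": [0.2,0.1,-6],"fingers": 0.05},
  {"offset": [-0.001,-0.004,-0.019],"turn": [0.2,0.1,-6],"fingers": 0.05},
  {"offset": [-0.001,-0.004,-0.019],"turn": [0.2,0.1,-6],"fingers": 0.05},
  {"offset": [0,-0.004,-0.019],"turn": [0.2,0.1,-6],"fingers": 0.05},
  {"offset": [0,-0.005,-0.019],"turn": [0.2,0.1,-6],"fingers": 0.05},
])

```text
t: 20.17
tool_pos: [0.5483, 0.1023, 0.2027]
eef_rot: [[0.003, -0.999, 0.041], [-0.008, 0.041, 0.999], [-1.0, -0.003, -0.008]]
force: [-0.4, 0.5, -1.2]
width: 0.0583
```

>>> carry_out([
  {"offset": [0.001,-0.004,-0.019],"turn": [0.2,0.1,-6],"fingers": 0.05},
  {"offset": [0.001,-0.004,-0.019],"turn": [0.2,0.1,-6],"fingers": 0.05},
  {"offset": [0.002,-0.004,-0.018],"turn": [0.2,0.1,-6],"fingers": 0.05},
  {"offset": [0.002,-0.004,-0.018],"turn": [0.2,0,-6],"fingers": 0.05},
  {"offset": [0.003,-0.004,-0.019],"turn": [0.2,0.1,-6],"fingers": 0.05},
])

```text
t: 20.58
tool_pos: [0.565, 0.0085, 0.1993]
eef_rot: [[0.502, -0.863, 0.06], [-0.039, 0.047, 0.998], [-0.864, -0.503, -0.01]]
force: [0.2, -0.2, -2.2]
width: 0.0588
```

>>> carry_out([
  {"offset": [0.003,-0.004,-0.018],"turn": [0.2,0,-6],"fingers": 0.05},
  {"offset": [0.003,-0.004,-0.019],"turn": [0.2,0.1,-6],"fingers": 0.05},
  {"offset": [0.004,-0.004,-0.018],"turn": [0.2,0,-6],"fingers": 0.05},
  {"offset": [0.004,-0.003,-0.019],"turn": [0.2,0.1,-6],"fingers": 0.05},
  {"offset": [0.005,-0.002,-0.018],"turn": [0.2,0,-6],"fingers": 0.05},
])

```text
t: 21.0
tool_pos: [0.5844, -0.0853, 0.197]
eef_rot: [[0.865, -0.496, 0.076], [-0.066, 0.036, 0.997], [-0.497, -0.868, -0.001]]
force: [1.3, 2.0, -1.6]
width: 0.0589
```

```bash
python3 - <<'E'
from h import *
grab('scene','s2');grab('top','t4');grab('wrist','w15');st()
P,R=gpose([.578,-.084,.11],85.7,-59.7,-4.3);plan(P,R)
E
```

```text
t 21.15 pos [ 0.5829 -0.0853  0.1913] F [-0.35  0.58 -2.36] w 0.0587 q [ -18.4  -43.9  130.8   20.7   36.2 -114.1]
x [ 0.859 -0.065 -0.508] z [0.077 0.997 0.002] theta 85.6
dist 0.085 ang 0.3 rv [-0.2 -0.  -0.2] rows 5
offset [0.009, 0.014, 0.0] turn [-0.0, -0.0, -0.0] 
offset [0.009, 0.015, 0.0] turn [-0.0, -0.0, -0.1] 
offset [0.009, 0.015, 0.0] turn [-0.1, -0.0, -0.0] 
offset [0.009, 0.014, 0.0] turn [-0.0, -0.0, -0.1] 
offset [0.009, 0.015, 0.001] turn [-0.1, -0.0, -0.0] 
--
```

View pics/s2.png

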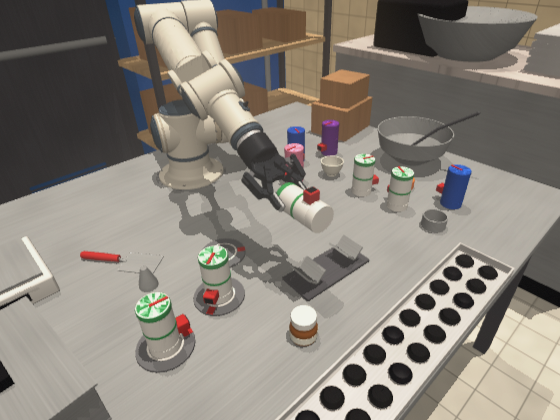

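View pics/w15.png

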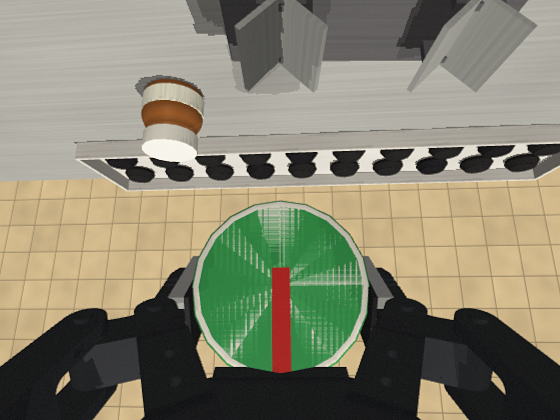

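>>> carry_out([
  {"offset": [0.009,0.014,0],"turn": [0,0,0],"fingers": 0.05},
  {"offset": [0.009,0.015,0],"turn": [0,0,0],"fingers": 0.05},
  {"offset": [0.009,0.015,0],"turn": [0,0,0],"fingers": 0.05},
  {"offset": [0.009,0.015,0],"turn": [0,0,0],"fingers": 0.05},
  {"offset": [0,0,0],"turn": [0,0,0],"fingers": 0.05},
])

```text
t: 21.57
tool_pos: [0.5857, -0.0827, 0.1233]
eef_rot: [[0.859, -0.507, 0.071], [-0.061, 0.038, 0.997], [-0.508, -0.861, 0.001]]
force: [-0.1, 0.9, -3.0]
width: 0.0588
```

```bash
python3 - <<'E'
from h import *
robot.grab_frame('top');robot.grab_frame('scene');st();grab('scene','s3');grab('wrist','w16')
P,R=gpose([.578,-.084,.072],85.7,-59.7,-4.3);print(P);plan(P,R)
E
```

```text
t 21.6667 pos [ 0.587  -0.0835  0.1281] F [ 0.66  0.05 -0.74] w 0.0585 q [ -18.   -40.   135.4   26.2   28.1 -120.5]
x [ 0.862 -0.063 -0.503] z [0.073 0.997 0.   ] theta 85.8
[ 0.58488772 -0.08451789  0.06796378]
dist 0.062 ang 0.3 rv [0.1 0.1 0.3] rows 5
offset [0.006, 0.011, -0.0] turn [0.0, 0.0, 0.1] 
offset [0.006, 0.011, -0.0] turn [0.0, 0.0, 0.1] 
offset [0.006, 0.011, -0.0] turn [0.0, 0.0, 0.0] 
offset [0.006, 0.011, -0.0] turn [0.0, 0.0, 0.1] 
offset [0.005, 0.011, -0.0] turn [0.1, 0.1, 0.0] 
--
```

View pics/s3.png

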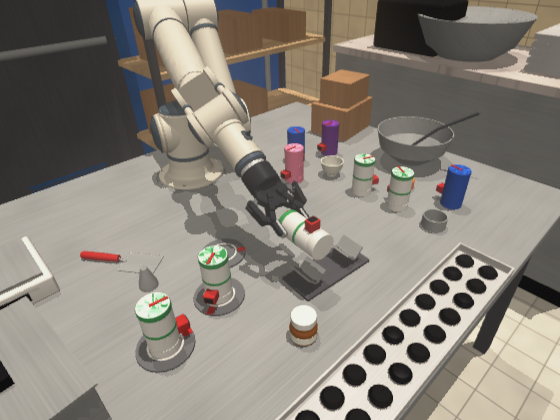

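View pics/w16.png

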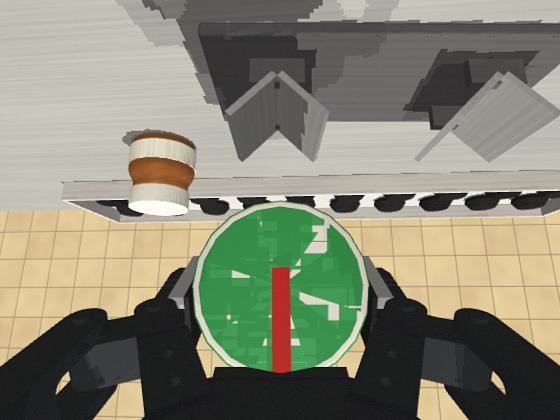

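```bash
python3 - <<'E'
from h import *
P,R=gpose([.584,-.0845,.074],85.7,-59.7,-4.3);print(P);plan(P,R)
E
```

```text
[ 0.59088772 -0.08501789  0.06996378]
dist 0.060 ang 0.3 rv [0.1 0.1 0.3] rows 5
offset [0.007, 0.01, -0.0] turn [0.0, 0.0, 0.1] 
offset [0.007, 0.01, -0.0] turn [0.0, 0.0, 0.1] 
offset [0.006, 0.01, -0.0] turn [0.0, 0.0, 0.0] 
offset [0.007, 0.01, -0.0] turn [0.0, 0.0, 0.1] 
offset [0.006, 0.01, -0.001] turn [0.1, 0.1, 0.0] 
--
```

>>> carry_out([
  {"offset": [0.008,0.011,0],"turn": [0,0,0.1],"fingers": 0.05},
  {"offset": [0.008,0.011,-0.001],"turn": [0,0,0.1],"fingers": 0.05},
  {"offset": [0.008,0.01,0],"turn": [0,0,0],"fingers": 0.05},
  {"offset": [0.005,0.007,0],"turn": [0,0,0],"fingers": 0.05},
  {"offset": [0,0,0],"turn": [0,0,0],"fingers": 0.05},
])

```text
t: 22.18
tool_pos: [0.5917, -0.0855, 0.0781]
eef_rot: [[0.86, -0.505, 0.074], [-0.063, 0.038, 0.997], [-0.506, -0.862, 0.001]]
force: [-0.8, -0.6, -1.9]
width: 0.0587
```

```bash
python3 - <<'E'
from h import *
robot.grab_frame('top');robot.grab_frame('scene');weigh(2)
P,R=gpose([.584,-.0845,.066],85.7,-59.7,-4.3);print(P);plan(P,R,5)
E
```

```text
Fz [-0.99 -0.89] mean [ 0.63 -0.14 -0.94]
t 22.3833 pos [ 0.5926 -0.0861  0.0813] F [-0.43  0.46 -1.23] w 0.0585 q [ -18.1  -34.3  137.1   34.1   21.6 -129.3]
x [ 0.862 -0.065 -0.502] z [ 0.074  0.997 -0.001] theta 85.7
[ 0.59088772 -0.08501789  0.06196378]
dist 0.019 ang 0.2 rv [0.1 0.  0.1] rows 5
offset [0.002, 0.004, 0.0] turn [0.0, 0.0, 0.0] 
offset [0.002, 0.003, 0.0] turn [0.0, 0.0, 0.0] 
offset [0.001, 0.004, 0.0] turn [0.0, 0.0, 0.0] 
offset [0.002, 0.003, 0.0] turn [0.0, 0.0, 0.1] 
offset [0.001, 0.004, 0.001] turn [0.1, 0.0, 0.0] 
--
```

>>> carry_out([
  {"offset": [0.002,0.003,0.001],"turn": [0,0,0],"fingers": 0.05},
  {"offset": [0.002,0.004,0],"turn": [0,0,0],"fingers": 0.05},
  {"offset": [0.002,0.004,0],"turn": [0,0,0],"fingers": 0.05},
  {"offset": [0.001,0.002,0],"turn": [0,0,0],"fingers": 0.05},
  {"offset": [0,0,0],"turn": [0,0,0],"fingers": 0.05},
])

```text
t: 22.8
tool_pos: [0.591, -0.0849, 0.0631]
eef_rot: [[0.86, -0.504, 0.075], [-0.064, 0.038, 0.997], [-0.506, -0.863, 0.0]]
force: [-0.5, 0.0, -1.5]
width: 0.0584
```

```bash
python3 - <<'E'
from h import *
robot.grab_frame('top');grab('scene','s4');weigh(3);grab('wrist','w17')
E
```

```text
Fz [-1.54 -1.74 -1.2 ] mean [ 0.08 -0.27 -1.49]
t 23.05 pos [ 0.5913 -0.0849  0.064 ] F [-0.16  0.08 -1.06] w 0.0589 q [ -17.9  -32.7  137.9   37.4   19.6 -132.7]
x [ 0.861 -0.064 -0.505] z [ 0.074  0.997 -0.   ] theta 85.7
```

View pics/w17.png

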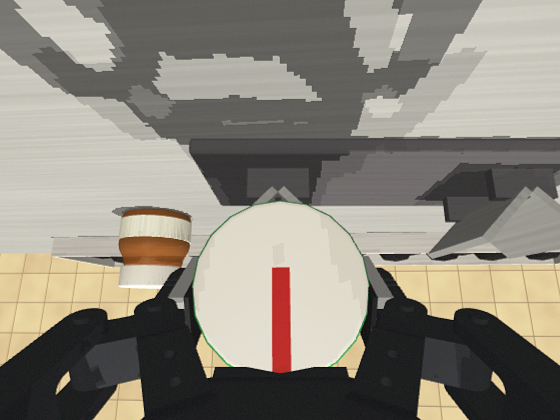

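>>> carry_out([
  {"offset": [0.001,0.002,0],"turn": [0,0,0],"fingers": 0.05},
  {"offset": [0,0.001,0],"turn": [0,0,0],"fingers": 0.05},
  {"offset": [0,0,0],"turn": [0,0,0],"fingers": 0.05},
  {"offset": [0,0,0],"turn": [0,0,0],"fingers": 0.05},
  {"offset": [0,0,0],"turn": [0,0,0],"fingers": 0.05},
])

```text
t: 23.52
tool_pos: [0.5911, -0.0854, 0.0622]
eef_rot: [[0.862, -0.502, 0.075], [-0.066, 0.037, 0.997], [-0.503, -0.864, -0.001]]
force: [2.3, -2.0, 1.1]
width: 0.0588
```

>>> carry_out([
  {"offset": [0.001,0.001,0],"turn": [0,0,0],"fingers": 0.05},
  {"offset": [0,0,0],"turn": [0,0,0],"fingers": 0.05},
  {"offset": [0,0,0],"turn": [0,0,0],"fingers": 0.05},
  {"offset": [0,0,0],"turn": [0,0,0],"fingers": 0.05},
  {"offset": [0,0,0],"turn": [0,0,0],"fingers": 0.05},
])

```text
t: 23.93
tool_pos: [0.5918, -0.0858, 0.0616]
eef_rot: [[0.862, -0.5, 0.076], [-0.066, 0.037, 0.997], [-0.502, -0.865, -0.001]]
force: [-2.2, -3.6, 5.5]
width: 0.0588
```

>>> carry_out([
  {"offset": [0,0,0],"turn": [0,0,0],"fingers": 0.07},
  {"offset": [0,0,0],"turn": [0,0,0],"fingers": 0.0854},
  {"offset": [0,0,0],"turn": [0,0,0],"fingers": 0.0854},
  {"offset": [0,0,0],"turn": [0,0,0],"fingers": 0.0854},
  {"offset": [0,0,0],"turn": [0,0,0],"fingers": 0.0854},
])

```text
t: 24.35
tool_pos: [0.5906, -0.0845, 0.0586]
eef_rot: [[0.86, -0.505, 0.074], [-0.064, 0.038, 0.997], [-0.506, -0.862, 0.0]]
force: [-0.0, -0.2, -0.4]
width: 0.0857
```

>>> carry_out([
  {"offset": [-0.003,-0.005,0],"turn": [0,0,0],"fingers": 0.0854},
  {"offset": [-0.01,-0.017,0],"turn": [0,0,0],"fingers": 0.0854},
  {"offset": [-0.015,-0.026,0],"turn": [0,0,0],"fingers": 0.0854},
  {"offset": [-0.015,-0.026,0],"turn": [0,0,0],"fingers": 0.0854},
  {"offset": [-0.015,-0.026,0],"turn": [0,0,0],"fingers": 0.0854},
])

```text
t: 24.77
tool_pos: [0.5909, -0.0848, 0.1755]
eef_rot: [[0.86, -0.505, 0.075], [-0.064, 0.038, 0.997], [-0.506, -0.862, 0.0]]
force: [1.3, -0.4, 0.3]
width: 0.0852
```

```bash
python3 - <<'E'
from h import *
grab('scene','s5');st();m,p,d=grab('top','t5')
i=np.vstack([cv2.resize(cv2.imread('pics/s5.png')[130:340,180:460],None,fx=2.5,fy=2.5)]);cv2.imwrite('pics/s5z.png',i)
P,R=gpose([.480,.3075,.085],157,0,0,.12);print(P);plan(P,R)
E
```

```text
t 24.8167 pos [ 0.5931 -0.0856  0.1862] F [ 0.56 -0.64  7.1 ] w 0.0852 q [ -17.9  -41.8  130.6   21.6   33.4 -115.2]
x [ 0.866 -0.067 -0.495] z [ 0.076  0.997 -0.002] theta 85.7
[0.48   0.3075 0.197 ]
dist 0.409 ang 90.7 rv [-64.2 -37.5  52. ] rows 15
offset [-0.009, 0.004, 0.026] turn [-4.3, -2.5, 3.5] 
offset [-0.007, 0.002, 0.026] turn [-4.3, -2.5, 3.5] 
offset [-0.006, 0.001, 0.027] turn [-4.3, -2.5, 3.5] 
offset [-0.005, -0.001, 0.027] turn [-4.3, -2.5, 3.5] 
offset [-0.004, -0.002, 0.027] turn [-4.3, -2.5, 3.5] 
--
offset [-0.003, -0.004, 0.027] turn [-4.3, -2.5, 3.4] 
offset [-0.002, -0.006, 0.026] turn [-4.3, -2.5, 3.5] 
offset [-0.001, -0.008, 0.026] turn [-4.3, -2.5, 3.4] 
offset [-0.001, -0.01, 0.025] turn [-4.3, -2.5, 3.5] 
offset [-0.0, -0.012, 0.025] turn [-4.3, -2.5, 3.4] 
--
offset [-0.0, -0.014, 0.024] turn [-4.2, -2.5, 3.4] 
offset [-0.0, -0.015, 0.022] turn [-4.2, -2.5, 3.5] 
offset [-0.0, -0.017, 0.021] turn [-4.3, -2.5, 3.5] 
offset [-0.0, -0.018, 0.02] turn [-4.2, -2.5, 3.4] 
offset [-0.001, -0.02, 0.019] turn [-4.3, -2.4, 3.5] 
--
```

View pics/s5z.png

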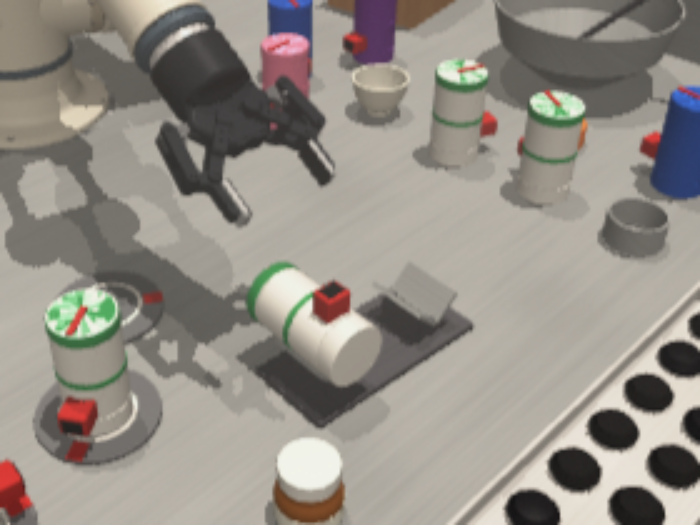

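```bash
python3 - <<'E'
from h import *
p1=plan([.48,.10,.28],down(30))
print()
P,R=gpose([.480,.3075,.092],-23,30,67,.12);print(P);plan(P,R,start=p1)
m,p,d=grab('top','t6');mats(m,p,d)
E
```

```text
dist 0.237 ang 80.4 rv [50.4 29.1 55.4] rows 15
offset [-0.011, -0.001, 0.012] turn [3.4, 1.9, 3.7] 
offset [-0.011, -0.0, 0.011] turn [3.4, 1.9, 3.7] 
offset [-0.011, 0.001, 0.011] turn [3.4, 1.9, 3.7] 
offset [-0.011, 0.003, 0.011] turn [3.4, 2.0, 3.7] 
offset [-0.012, 0.004, 0.01] turn [3.3, 2.0, 3.7] 
--
offset [-0.012, 0.005, 0.009] turn [3.4, 1.9, 3.7] 
offset [-0.012, 0.007, 0.008] turn [3.3, 1.9, 3.7] 
offset [-0.011, 0.008, 0.008] turn [3.4, 2.0, 3.7] 
offset [-0.011, 0.009, 0.007] turn [3.4, 1.9, 3.7] 
offset [-0.011, 0.01, 0.006] turn [3.3, 2.0, 3.7] 
--
offset [-0.01, 0.011, 0.005] turn [3.4, 1.9, 3.7] 
offset [-0.009, 0.012, 0.004] turn [3.3, 2.0, 3.7] 
offset [-0.009, 0.013, 0.003] turn [3.4, 1.9, 3.6] 
offset [-0.008, 0.013, 0.002] turn [3.3, 2.0, 3.7] 
offset [-0.007, 0.014, 0.0] turn [3.4, 1.9, 3.6] 
--

[0.50188094 0.35904827 0.18899485]
dist 0.276 ang 60.3 rv [ 51.7  13.9 -27.8] rows 10
offset [0.009, 0.021, 0.015] turn [5.2, 1.4, -2.8] 
offset [0.008, 0.023, 0.013] turn [5.2, 1.4, -2.8] 
offset [0.006, 0.025, 0.011] turn [5.2, 1.4, -2.8] 
offset [0.005, 0.026, 0.009] turn [5.2, 1.4, -2.8] 
offset [0.003, 0.026, 0.007] turn [5.2, 1.4, -2.8] 
--
offset [0.002, 0.027, 0.004] turn [5.1, 1.4, -2.8] 
offset [0.0, 0.028, 0.002] turn [5.2, 1.4, -2.7] 
offset [-0.001, 0.027, -0.001] turn [5.1, 1.4, -2.8] 
offset [-0.002, 0.027, -0.003] turn [5.2, 1.4, -2.7] 
offset [-0.003, 0.027, -0.006] turn [5.1, 1.3, -2.8] 
--
```

>>> carry_out([
  {"offset": [-0.011,-0.001,0.012],"turn": [3.4,1.9,3.7],"fingers": 0.0854},
  {"offset": [-0.011,0,0.011],"turn": [3.4,1.9,3.7],"fingers": 0.0854},
  {"offset": [-0.011,0.001,0.011],"turn": [3.4,1.9,3.7],"fingers": 0.0854},
  {"offset": [-0.011,0.003,0.011],"turn": [3.4,2,3.7],"fingers": 0.0854},
  {"offset": [-0.012,0.004,0.01],"turn": [3.3,2,3.7],"fingers": 0.0854},
])

```text
t: 25.33
tool_pos: [0.5552, -0.0278, 0.1993]
eef_rot: [[0.652, -0.676, 0.344], [-0.153, 0.326, 0.933], [-0.743, -0.661, 0.109]]
force: [0.2, 0.8, -0.4]
width: 0.0852
```

>>> carry_out([
  {"offset": [-0.012,0.005,0.009],"turn": [3.4,1.9,3.7],"fingers": 0.0854},
  {"offset": [-0.012,0.007,0.008],"turn": [3.3,1.9,3.7],"fingers": 0.0854},
  {"offset": [-0.011,0.008,0.008],"turn": [3.4,2,3.7],"fingers": 0.0854},
  {"offset": [-0.011,0.009,0.007],"turn": [3.4,1.9,3.7],"fingers": 0.0854},
  {"offset": [-0.011,0.01,0.006],"turn": [3.3,2,3.7],"fingers": 0.0854},
])

```text
t: 25.75
tool_pos: [0.5144, 0.0336, 0.2305]
eef_rot: [[0.342, -0.696, 0.632], [-0.141, 0.627, 0.766], [-0.929, -0.351, 0.116]]
force: [1.3, -1.2, -0.5]
width: 0.0854
```

>>> carry_out([
  {"offset": [-0.01,0.011,0.005],"turn": [3.4,1.9,3.7],"fingers": 0.0854},
  {"offset": [-0.009,0.012,0.004],"turn": [3.3,2,3.7],"fingers": 0.0854},
  {"offset": [-0.009,0.013,0.003],"turn": [3.4,1.9,3.6],"fingers": 0.0854},
  {"offset": [-0.008,0.013,0.002],"turn": [3.3,2,3.7],"fingers": 0.0854},
  {"offset": [-0.007,0.014,0],"turn": [3.4,1.9,3.6],"fingers": 0.0854},
])

```text
t: 26.17
tool_pos: [0.4743, 0.0937, 0.26]
eef_rot: [[0.014, -0.533, 0.846], [-0.014, 0.846, 0.533], [-1.0, -0.019, 0.005]]
force: [0.7, -0.4, -0.0]
width: 0.0857
```

>>> carry_out([
  {"offset": [0.009,0.021,0.015],"turn": [5.2,1.4,-2.8],"fingers": 0.0854},
  {"offset": [0.008,0.023,0.013],"turn": [5.2,1.4,-2.8],"fingers": 0.0854},
  {"offset": [0.006,0.025,0.011],"turn": [5.2,1.4,-2.8],"fingers": 0.0854},
  {"offset": [0.005,0.026,0.009],"turn": [5.2,1.4,-2.8],"fingers": 0.0854},
  {"offset": [0.003,0.026,0.007],"turn": [5.2,1.4,-2.8],"fingers": 0.0854},
])

```text
t: 26.58
tool_pos: [0.4812, 0.2234, 0.2119]
eef_rot: [[-0.017, -0.103, 0.995], [-0.283, 0.954, 0.094], [-0.959, -0.28, -0.045]]
force: [0.7, 0.4, -0.4]
width: 0.0855
```

```bash
python3 - <<'E'
from h import *
st()
P,R=gpose([.480,.3075,.092],-23,30,67,.12);print(P);plan(P,R)
E
```

```text
t 26.5833 pos [0.4812 0.2234 0.2119] F [ 0.65  0.39 -0.4 ] w 0.0855 q [ 29.7   2.   78.3 -14.5 108.3  20.4]
x [-0.017 -0.283 -0.959] z [ 0.995  0.094 -0.045] theta 5.4
[0.50188094 0.35904827 0.18899485]
dist 0.139 ang 31.3 rv [ 27.2   8.9 -12.8] rows 5
offset [-0.003, 0.027, 0.007] turn [5.4, 1.8, -2.6] 
offset [-0.005, 0.027, 0.004] turn [5.4, 1.8, -2.5] 
offset [-0.006, 0.027, 0.002] turn [5.5, 1.8, -2.6] 
offset [-0.007, 0.027, -0.002] turn [5.4, 1.7, -2.5] 
offset [-0.009, 0.026, -0.004] turn [5.5, 1.8, -2.6] 
--
```

>>> carry_out([
  {"offset": [-0.003,0.027,0.007],"turn": [5.4,1.8,-2.6],"fingers": 0.0854},
  {"offset": [-0.005,0.027,0.004],"turn": [5.4,1.8,-2.5],"fingers": 0.0854},
  {"offset": [-0.006,0.027,0.002],"turn": [5.5,1.8,-2.6],"fingers": 0.0854},
  {"offset": [-0.007,0.027,-0.002],"turn": [5.4,1.7,-2.5],"fingers": 0.0854},
  {"offset": [-0.009,0.026,-0.004],"turn": [5.5,1.8,-2.6],"fingers": 0.0854},
])

```text
t: 27.0
tool_pos: [0.5012, 0.3596, 0.1893]
eef_rot: [[-0.197, 0.337, 0.92], [-0.462, 0.796, -0.391], [-0.865, -0.502, -0.001]]
force: [0.7, -0.8, 0.1]
width: 0.0852
```

```bash
python3 - <<'E'
from h import *
m,p,d=grab('top','t7');mats(m,p,d);robot.grab_frame('scene');st();m,p,d=grab('wrist','w18');lids(m,p,d)
P,R=gpose([.480,.3075,.092],-23,30,67,.04);print(P);plan(P,R)
E
```

```text
t 27.1 pos [0.5015 0.3615 0.1792] F [ 0.41 -0.33 -4.06] w 0.0853 q [ 39.7  32.6  48.4 -16.4 125.8  55.8]
x [-0.205 -0.468 -0.859] z [ 0.922 -0.387 -0.01 ] theta -22.7
[0.4862517  0.32222808 0.11971281]
dist 0.075 ang 0.8 rv [ 0.5 -0.2  0.5] rows 5
offset [0.015, -0.001, 0.0] turn [0.1, -0.0, 0.1] 
offset [0.015, -0.0, 0.0] turn [0.1, -0.1, 0.1] 
offset [0.015, -0.001, 0.0] turn [0.1, -0.0, 0.1] 
offset [0.015, -0.001, 0.0] turn [0.1, -0.1, 0.1] 
offset [0.015, -0.0, 0.001] turn [0.1, -0.0, 0.1] 
--
```

View pics/w18.png

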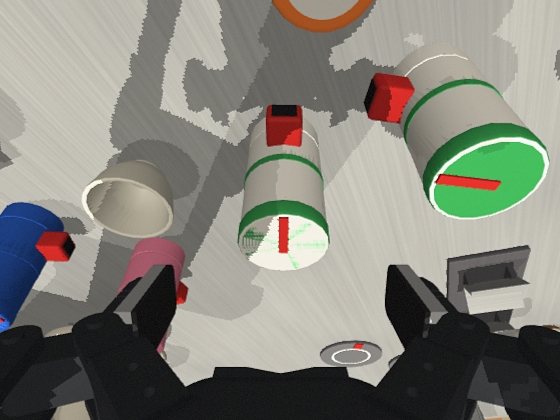

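View pics/t7.png

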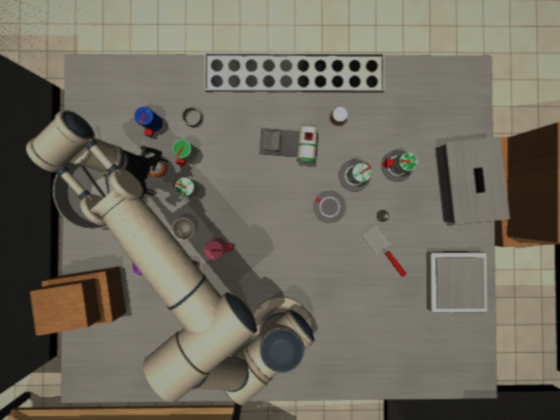

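>>> carry_out([
  {"offset": [0.015,-0.001,0],"turn": [0.1,0,0.1],"fingers": 0.0854},
  {"offset": [0.015,0,0],"turn": [0,0,0],"fingers": 0.0854},
  {"offset": [0.015,-0.001,0],"turn": [0,0,0],"fingers": 0.0854},
  {"offset": [0.015,0,0.001],"turn": [0,0,0],"fingers": 0.0854},
  {"offset": [0,0,0],"turn": [0,0,0],"fingers": 0.0854},
])

```text
t: 27.57
tool_pos: [0.4897, 0.3261, 0.1395]
eef_rot: [[-0.195, 0.338, 0.921], [-0.458, 0.799, -0.39], [-0.867, -0.498, -0.001]]
force: [-0.1, -0.1, -0.7]
width: 0.0853
```

```bash
python3 - <<'E'
from h import *
robot.grab_frame('scene');robot.grab_frame('scene');st();m,p,d=grab('wrist','w19');lids(m,p,d)
P,R=gpose([.480,.307,.092],-23,30,67,.0);print(P);plan(P,R)
E
```

```text
t 27.6667 pos [0.4905 0.3276 0.142 ] F [-1.   -0.84  0.07] w 0.0856 q [ 38.1  26.7  59.7 -15.9 119.1  56.4]
x [-0.193 -0.456 -0.869] z [ 0.921 -0.39   0.   ] theta -22.9
[0.47843708 0.30331798 0.0850718 ]
dist 0.064 ang 0.4 rv [ 0.   0.1 -0.4] rows 5
offset [0.013, 0.001, -0.0] turn [0.0, 0.0, -0.1] 
offset [0.013, 0.001, -0.0] turn [0.0, 0.0, -0.1] 
offset [0.013, 0.001, -0.001] turn [0.0, 0.0, -0.1] 
offset [0.012, 0.001, -0.0] turn [0.0, 0.0, -0.0] 
offset [0.013, 0.0, -0.001] turn [0.0, 0.1, -0.1] 
--
```

View pics/w19.png

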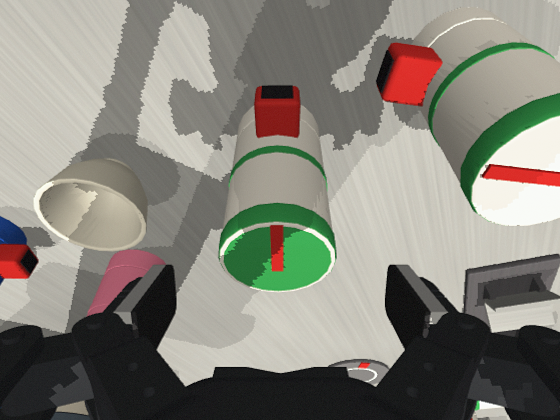

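>>> carry_out([
  {"offset": [0.018,0.001,0],"turn": [0,0,-0.2],"fingers": 0.0854},
  {"offset": [0.018,0.001,-0.001],"turn": [0,0,-0.2],"fingers": 0.0854},
  {"offset": [0.016,0.001,0],"turn": [0,0,0],"fingers": 0.0854},
  {"offset": [0.012,0.001,0],"turn": [0,0,0],"fingers": 0.0854},
  {"offset": [0,0,0],"turn": [0,0,0],"fingers": 0.0854},
])

```text
t: 28.13
tool_pos: [0.4782, 0.302, 0.0823]
eef_rot: [[-0.197, 0.336, 0.921], [-0.463, 0.796, -0.39], [-0.864, -0.503, -0.001]]
force: [-0.1, -0.6, -0.7]
width: 0.0852
```

>>> carry_out([
  {"offset": [0,0,0],"turn": [0,0,0],"fingers": 0.07},
  {"offset": [0,0,0],"turn": [0,0,0],"fingers": 0.05},
  {"offset": [0,0,0],"turn": [0,0,0],"fingers": 0.05},
  {"offset": [0,0,0],"turn": [0,0,0],"fingers": 0.05},
  {"offset": [0,0,0],"turn": [0,0,0],"fingers": 0.05},
])

```text
t: 28.55
tool_pos: [0.4795, 0.3036, 0.0855]
eef_rot: [[-0.193, 0.338, 0.921], [-0.461, 0.797, -0.389], [-0.866, -0.499, 0.002]]
force: [-0.3, 2.4, 6.5]
width: 0.0588
```

```bash
python3 - <<'E'
from h import *
st();m,p,d=grab('wrist','w20')
s=robot.get_state();print((np.array(s['eef_rot']).T@[0,0,1]).round(3))
E
```

```text
t 28.55 pos [0.4795 0.3036 0.0855] F [-0.29  2.37  6.48] w 0.0588 q [ 37.2  24.6  68.3 -15.8 112.8  57.4]
x [-0.193 -0.461 -0.866] z [ 0.921 -0.389  0.002] theta -22.9
[-0.866 -0.499  0.002]
```

View pics/w20.png

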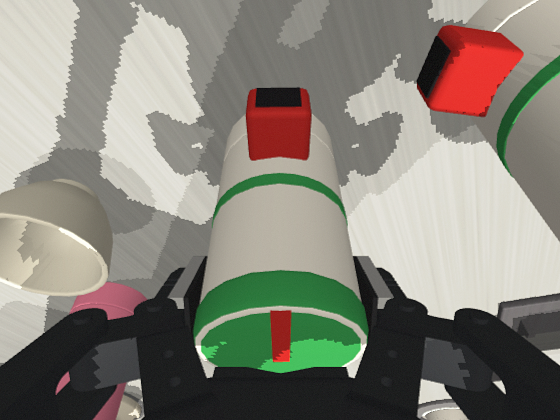

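>>> carry_out([
  {"offset": [-0.009,-0.005,0],"turn": [0,0,0],"fingers": 0.05},
  {"offset": [-0.017,-0.01,0],"turn": [0,0,0],"fingers": 0.05},
  {"offset": [-0.026,-0.015,0],"turn": [0,0,0],"fingers": 0.05},
  {"offset": [-0.026,-0.015,0],"turn": [0,0,0],"fingers": 0.05},
  {"offset": [-0.026,-0.015,0],"turn": [0,0,0],"fingers": 0.05},
])

```text
t: 29.02
tool_pos: [0.4787, 0.303, 0.2049]
eef_rot: [[-0.195, 0.337, 0.921], [-0.463, 0.796, -0.39], [-0.865, -0.502, 0.0]]
force: [-0.0, 0.9, -1.2]
width: 0.0589
```

>>> carry_out([
  {"offset": [-0.009,-0.005,0],"turn": [0,0,0],"fingers": 0.05},
  {"offset": [0,0,0],"turn": [0,0,0],"fingers": 0.05},
  {"offset": [0,0,0],"turn": [0,0,0],"fingers": 0.05},
  {"offset": [0,0,0],"turn": [0,0,0],"fingers": 0.05},
  {"offset": [0,0,0],"turn": [0,0,0],"fingers": 0.05},
])

```text
t: 29.43
tool_pos: [0.4785, 0.3029, 0.2109]
eef_rot: [[-0.198, 0.335, 0.921], [-0.465, 0.795, -0.39], [-0.863, -0.505, -0.002]]
force: [0.8, -0.5, -2.2]
width: 0.059
```

```bash
python3 - <<'E'
from h import *
weigh(6)
print('to cradle');P,R=gpose([.588,.036,.20],-94.3,-60,-4.3);plan(P,R)
E
```

```text
Fz [-2.21 -2.12 -1.09 -1.07 -2.35 -1.92] mean [-0.23 -0.23 -1.79]
t 29.7333 pos [0.4788 0.3032 0.2132] F [ 0.06  0.5  -2.71] w 0.0588 q [ 37.2  22.3  58.2 -17.7 124.9  53.3]
x [-0.196 -0.463 -0.865] z [ 0.921 -0.39   0.   ] theta -22.9
to cradle
dist 0.292 ang 110.0 rv [ 75.7 -20.2  77.2] rows 20
offset [0.006, -0.008, 0.011] turn [3.8, -1.0, 3.9] 
offset [0.005, -0.008, 0.011] turn [3.8, -1.0, 3.9] 
offset [0.005, -0.008, 0.011] turn [3.8, -1.0, 3.9] 
offset [0.005, -0.007, 0.012] turn [3.8, -1.0, 3.9] 
offset [0.005, -0.007, 0.012] turn [3.8, -1.0, 3.9] 
--
offset [0.004, -0.006, 0.013] turn [3.8, -1.0, 3.9] 
offset [0.004, -0.006, 0.013] turn [3.8, -1.0, 3.9] 
offset [0.004, -0.005, 0.013] turn [3.8, -1.0, 3.8] 
offset [0.004, -0.004, 0.013] turn [3.8, -1.0, 3.9] 
offset [0.004, -0.004, 0.014] turn [3.8, -1.0, 3.8] 
--
offset [0.004, -0.003, 0.014] turn [3.8, -1.0, 3.9] 
offset [0.004, -0.002, 0.014] turn [3.8, -1.0, 3.9] 
offset [0.004, -0.002, 0.014] turn [3.7, -1.0, 3.8] 
offset [0.004, -0.001, 0.014] turn [3.8, -1.0, 3.9] 
offset [0.004, -0.001, 0.014] turn [3.7, -1.0, 3.8] 
--
offset [0.005, 0.0, 0.014] turn [3.8, -1.0, 3.9] 
offset [0.005, 0.001, 0.013] turn [3.7, -1.0, 3.8] 
offset [0.005, 0.001, 0.013] turn [3.7, -1.0, 3.9] 
offset [0.006, 0.002, 0.013] turn [3.8, -1.1, 3.8] 
offset [0.006, 0.002, 0.014] turn [3.7, -1.0, 3.9] 
--
```

```bash
python3 - <<'E'
from h import *
P,R=gpose([.594,.0355,.20],-94.3,-59.9,-4.3);print(R.round(3));plan(P,R,20)
E
```

```text
[[ 0.863  0.5   -0.075]
 [-0.065 -0.038 -0.997]
 [-0.502  0.865  0.   ]]
dist 0.295 ang 109.9 rv [ 75.7 -20.1  77.2] rows 20
offset [0.006, -0.008, 0.011] turn [3.8, -1.0, 3.9] 
offset [0.005, -0.008, 0.011] turn [3.8, -1.0, 3.9] 
offset [0.005, -0.007, 0.012] turn [3.8, -1.0, 3.9] 
offset [0.005, -0.007, 0.012] turn [3.8, -1.0, 3.9] 
offset [0.005, -0.007, 0.012] turn [3.8, -1.0, 3.8] 
--
offset [0.004, -0.006, 0.013] turn [3.8, -1.0, 3.9] 
offset [0.004, -0.005, 0.013] turn [3.8, -1.0, 3.9] 
offset [0.004, -0.005, 0.013] turn [3.8, -1.0, 3.8] 
offset [0.004, -0.004, 0.014] turn [3.8, -1.0, 3.9] 
offset [0.004, -0.004, 0.014] turn [3.8, -1.0, 3.8] 
--
offset [0.004, -0.003, 0.014] turn [3.8, -1.0, 3.9] 
offset [0.004, -0.002, 0.014] turn [3.8, -1.0, 3.8] 
offset [0.004, -0.002, 0.014] turn [3.8, -1.0, 3.9] 
offset [0.004, -0.001, 0.014] turn [3.7, -1.0, 3.8] 
offset [0.005, -0.0, 0.014] turn [3.8, -1.0, 3.9] 
--
offset [0.005, 0.0, 0.014] turn [3.7, -1.0, 3.8] 
offset [0.005, 0.001, 0.014] turn [3.8, -1.0, 3.9] 
offset [0.006, 0.001, 0.013] turn [3.7, -1.0, 3.8] 
offset [0.006, 0.002, 0.013] turn [3.8, -1.0, 3.9] 
offset [0.006, 0.003, 0.014] turn [3.7, -1.0, 3.8] 
--
```

>>> carry_out([
  {"offset": [0.006,-0.008,0.011],"turn": [3.8,-1,3.9],"fingers": 0.05},
  {"offset": [0.005,-0.008,0.011],"turn": [3.8,-1,3.9],"fingers": 0.05},
  {"offset": [0.005,-0.007,0.012],"turn": [3.8,-1,3.9],"fingers": 0.05},
  {"offset": [0.005,-0.007,0.012],"turn": [3.8,-1,3.9],"fingers": 0.05},
  {"offset": [0.005,-0.007,0.012],"turn": [3.8,-1,3.8],"fingers": 0.05},
])

```text
t: 30.15
tool_pos: [0.5094, 0.2356, 0.2093]
eef_rot: [[0.053, 0.65, 0.759], [-0.238, 0.746, -0.622], [-0.97, -0.148, 0.194]]
force: [-0.2, -0.0, -1.4]
width: 0.0586
```

>>> carry_out([
  {"offset": [0.004,-0.006,0.013],"turn": [3.8,-1,3.9],"fingers": 0.05},
  {"offset": [0.004,-0.005,0.013],"turn": [3.8,-1,3.9],"fingers": 0.05},
  {"offset": [0.004,-0.005,0.013],"turn": [3.8,-1,3.8],"fingers": 0.05},
  {"offset": [0.004,-0.004,0.014],"turn": [3.8,-1,3.9],"fingers": 0.05},
  {"offset": [0.004,-0.004,0.014],"turn": [3.8,-1,3.8],"fingers": 0.05},
])

```text
t: 30.57
tool_pos: [0.5396, 0.168, 0.2058]
eef_rot: [[0.356, 0.792, 0.497], [-0.08, 0.555, -0.828], [-0.931, 0.255, 0.26]]
force: [1.5, -0.6, -1.5]
width: 0.0586
```

>>> carry_out([
  {"offset": [0.004,-0.003,0.014],"turn": [3.8,-1,3.9],"fingers": 0.05},
  {"offset": [0.004,-0.002,0.014],"turn": [3.8,-1,3.8],"fingers": 0.05},
  {"offset": [0.004,-0.002,0.014],"turn": [3.8,-1,3.9],"fingers": 0.05},
  {"offset": [0.004,-0.001,0.014],"turn": [3.7,-1,3.8],"fingers": 0.05},
  {"offset": [0.005,0,0.014],"turn": [3.8,-1,3.9],"fingers": 0.05},
])

```text
t: 30.98
tool_pos: [0.5696, 0.1009, 0.2016]
eef_rot: [[0.648, 0.736, 0.195], [-0.018, 0.271, -0.962], [-0.761, 0.62, 0.189]]
force: [-0.0, -0.3, -1.7]
width: 0.0583
```

```bash
python3 - <<'E'
from h import *
st()
P,R=gpose([.594,.0355,.18],-94.3,-59.9,-4.3);plan(P,R,5)
E
```

```text
t 30.9833 pos [0.5696 0.1009 0.2016] F [-0.05 -0.27 -1.66] w 0.0583 q [ 11.4 -31.8 114.1  -9.9  58.4  88.3]
x [ 0.648 -0.018 -0.761] z [ 0.195 -0.962  0.189] theta -78.5
dist 0.077 ang 27.0 rv [18.5 -5.  19. ] rows 5
offset [0.008, -0.002, 0.013] turn [3.7, -1.0, 3.8] 
offset [0.008, -0.002, 0.013] turn [3.7, -1.0, 3.8] 
offset [0.009, -0.002, 0.013] turn [3.7, -1.0, 3.8] 
offset [0.008, -0.001, 0.013] turn [3.7, -1.0, 3.8] 
offset [0.009, -0.001, 0.012] turn [3.7, -1.0, 3.8] 
--
```

>>> carry_out([
  {"offset": [0.008,-0.002,0.013],"turn": [3.7,-1,3.8],"fingers": 0.05},
  {"offset": [0.008,-0.002,0.013],"turn": [3.7,-1,3.8],"fingers": 0.05},
  {"offset": [0.009,-0.002,0.013],"turn": [3.7,-1,3.8],"fingers": 0.05},
  {"offset": [0.008,-0.001,0.013],"turn": [3.7,-1,3.8],"fingers": 0.05},
  {"offset": [0.009,-0.001,0.012],"turn": [3.7,-1,3.8],"fingers": 0.05},
])

```text
t: 31.4
tool_pos: [0.6008, 0.0353, 0.1755]
eef_rot: [[0.862, 0.501, -0.075], [-0.065, -0.037, -0.997], [-0.502, 0.865, 0.0]]
force: [-0.1, 0.2, -0.9]
width: 0.059
```

```bash
python3 - <<'E'
from h import *
robot.grab_frame('top');robot.grab_frame('top');st();grab('scene','s6');grab('wrist','w21')
P,R=gpose([.594,.0355,.11],-94.3,-59.9,-4.3);plan(P,R,5)
E
```

```text
t 31.5 pos [0.5992 0.0348 0.1696] F [-0.04 -1.49 -2.39] w 0.0589 q [  4.1 -39.5 130.5 -14.4  30.8 106.6]
x [ 0.857 -0.067 -0.511] z [-0.075 -0.997  0.004] theta -94.3
dist 0.069 ang 0.5 rv [ 0.3 -0.   0.4] rows 5
offset [0.007, -0.012, 0.0] turn [0.1, -0.0, 0.1] 
offset [0.007, -0.012, 0.0] turn [0.0, -0.0, 0.1] 
offset [0.007, -0.012, 0.0] turn [0.1, -0.0, 0.1] 
offset [0.007, -0.012, 0.0] turn [0.0, -0.0, 0.0] 
offset [0.007, -0.011, 0.001] turn [0.1, -0.0, 0.1] 
--
```

View pics/s6.png

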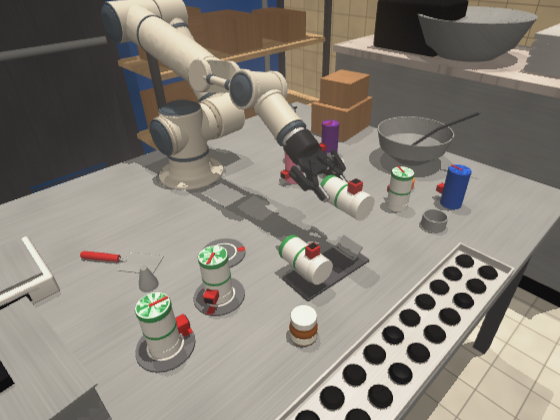

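View pics/w21.png

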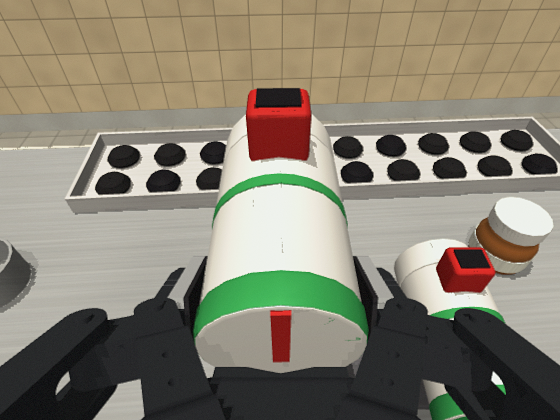

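>>> carry_out([
  {"offset": [0.007,-0.012,0],"turn": [0,0,0],"fingers": 0.05},
  {"offset": [0.007,-0.012,0],"turn": [0,0,0],"fingers": 0.05},
  {"offset": [0.007,-0.012,0],"turn": [0,0,0],"fingers": 0.05},
  {"offset": [0.007,-0.012,0],"turn": [0,0,0],"fingers": 0.05},
  {"offset": [0.006,-0.011,0],"turn": [0,0,0],"fingers": 0.05},
])

```text
t: 32.02
tool_pos: [0.6016, 0.0369, 0.1092]
eef_rot: [[0.862, 0.503, -0.071], [-0.063, -0.033, -0.997], [-0.504, 0.864, 0.004]]
force: [0.7, 0.9, -1.7]
width: 0.0589
```

>>> carry_out([
  {"offset": [0.004,-0.006,0],"turn": [0,0,0],"fingers": 0.05},
  {"offset": [0.003,-0.006,0],"turn": [0,0,0],"fingers": 0.05},
  {"offset": [0,0,0],"turn": [0,0,0],"fingers": 0.05},
  {"offset": [0,0,0],"turn": [0,0,0],"fingers": 0.05},
  {"offset": [0,0,0],"turn": [0,0,0],"fingers": 0.05},
])

```text
t: 32.43
tool_pos: [0.6014, 0.0363, 0.0954]
eef_rot: [[0.862, 0.502, -0.072], [-0.064, -0.034, -0.997], [-0.503, 0.864, 0.003]]
force: [0.1, -0.1, -1.7]
width: 0.0587
```

```bash
python3 - <<'E'
from h import *
st();grab('scene','s7');i=cv2.imread('pics/s7.png')[150:320,240:440];cv2.imwrite('pics/s7z.png',cv2.resize(i,None,fx=3.5,fy=3.5))
P,R=gpose([.594,.0355,.070],-94.3,-59.9,-4.3);print(P);plan(P,R,5)
E
```

```text
t 32.4333 pos [0.6014 0.0363 0.0954] F [ 0.05 -0.07 -1.7 ] w 0.0587 q [  4.2 -33.9 135.3 -21.3  20.4 114.2]
x [ 0.862 -0.064 -0.503] z [-0.072 -0.997  0.003] theta -94.1
[0.60090173 0.03498106 0.06598791]
dist 0.030 ang 0.2 rv [ 0.2 -0.1  0.1] rows 5
offset [0.003, -0.005, 0.0] turn [0.0, -0.0, 0.0] 
offset [0.003, -0.005, 0.0] turn [0.0, -0.0, 0.0] 
offset [0.003, -0.005, 0.0] turn [0.1, -0.0, 0.0] 
offset [0.003, -0.005, 0.001] turn [0.0, -0.0, 0.0] 
offset [0.002, -0.006, 0.0] turn [0.1, -0.1, 0.1] 
--
```

View pics/s7z.png

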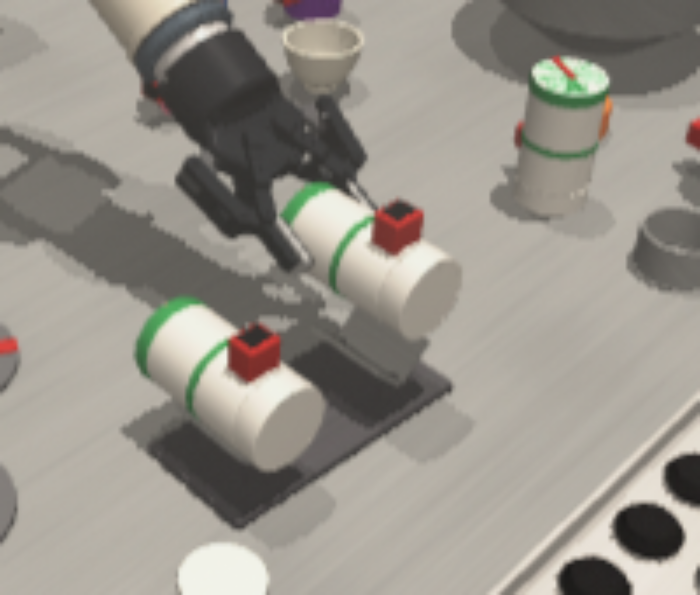

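>>> carry_out([
  {"offset": [0.003,-0.005,0],"turn": [0,0,0],"fingers": 0.05},
  {"offset": [0.004,-0.006,0.001],"turn": [0,0,0],"fingers": 0.05},
  {"offset": [0.003,-0.005,0],"turn": [0,0,0],"fingers": 0.05},
  {"offset": [0.003,-0.005,0],"turn": [0,0,0],"fingers": 0.05},
  {"offset": [0,0,0],"turn": [0,0,0],"fingers": 0.05},
])

```text
t: 32.9
tool_pos: [0.6003, 0.0348, 0.066]
eef_rot: [[0.859, 0.507, -0.073], [-0.065, -0.034, -0.997], [-0.508, 0.861, 0.003]]
force: [0.1, 0.7, -2.1]
width: 0.0586
```

>>> carry_out([
  {"offset": [0,0,0],"turn": [0,0,0],"fingers": 0.05},
  {"offset": [0,0,0],"turn": [0,0,0],"fingers": 0.05},
  {"offset": [0,0,0],"turn": [0,0,0],"fingers": 0.05},
  {"offset": [0,0,0],"turn": [0,0,0],"fingers": 0.05},
  {"offset": [0,0,0],"turn": [0,0,0],"fingers": 0.05},
])

```text
t: 33.32
tool_pos: [0.6016, 0.035, 0.0697]
eef_rot: [[0.862, 0.502, -0.073], [-0.064, -0.034, -0.997], [-0.504, 0.864, 0.002]]
force: [0.4, 0.6, -2.6]
width: 0.0587
```

>>> carry_out([
  {"offset": [0.001,-0.002,0],"turn": [0,0,0],"fingers": 0.05},
  {"offset": [0.001,-0.002,0],"turn": [0,0,0],"fingers": 0.05},
  {"offset": [0.001,-0.001,0],"turn": [0,0,0],"fingers": 0.05},
  {"offset": [0,0,0],"turn": [0,0,0],"fingers": 0.05},
  {"offset": [0,0,0],"turn": [0,0,0],"fingers": 0.05},
])

```text
t: 33.73
tool_pos: [0.6014, 0.0349, 0.0631]
eef_rot: [[0.861, 0.503, -0.073], [-0.064, -0.034, -0.997], [-0.505, 0.863, 0.003]]
force: [-0.3, -0.9, -1.5]
width: 0.0588
```

>>> carry_out([
  {"offset": [0.001,-0.002,0],"turn": [0,0,0],"fingers": 0.05},
  {"offset": [0,0,0],"turn": [0,0,0],"fingers": 0.05},
  {"offset": [0,0,0],"turn": [0,0,0],"fingers": 0.05},
  {"offset": [0,0,0],"turn": [0,0,0],"fingers": 0.05},
  {"offset": [0,0,0],"turn": [0,0,0],"fingers": 0.05},
])

```text
t: 34.15
tool_pos: [0.6018, 0.0349, 0.0622]
eef_rot: [[0.862, 0.502, -0.073], [-0.064, -0.035, -0.997], [-0.503, 0.864, 0.002]]
force: [0.8, -4.0, 2.6]
width: 0.0586
```

>>> carry_out([
  {"offset": [0,-0.001,0],"turn": [0,0,0],"fingers": 0.05},
  {"offset": [0,0,0],"turn": [0,0,0],"fingers": 0.05},
  {"offset": [0,0,0],"turn": [0,0,0],"fingers": 0.07},
  {"offset": [0,0,0],"turn": [0,0,0],"fingers": 0.0854},
  {"offset": [0,0,0],"turn": [0,0,0],"fingers": 0.0854},
])

```text
t: 34.57
tool_pos: [0.6002, 0.0353, 0.059]
eef_rot: [[0.86, 0.505, -0.072], [-0.064, -0.034, -0.997], [-0.506, 0.863, 0.003]]
force: [-0.1, 0.2, -0.2]
width: 0.0853
```

>>> carry_out([
  {"offset": [0,0,0],"turn": [0,0,0],"fingers": 0.0854},
  {"offset": [-0.003,0.005,0],"turn": [0,0,0],"fingers": 0.0854},
  {"offset": [-0.01,0.017,0],"turn": [0,0,0],"fingers": 0.0854},
  {"offset": [-0.015,0.026,0],"turn": [0,0,0],"fingers": 0.0854},
  {"offset": [-0.015,0.026,0],"turn": [0,0,0],"fingers": 0.0854},
])

```text
t: 34.98
tool_pos: [0.6, 0.0356, 0.1441]
eef_rot: [[0.859, 0.507, -0.072], [-0.063, -0.034, -0.997], [-0.508, 0.861, 0.003]]
force: [0.7, -0.5, 0.5]
width: 0.0854
```

```bash
python3 - <<'E'
from h import *
st();grab('scene','s8');i=cv2.imread('pics/s8.png')[150:320,240:440];cv2.imwrite('pics/s8z.png',cv2.resize(i,None,fx=3.5,fy=3.5))
p1=plan([.55,.12,.24],down(-70))
print();P,R=gpose([.601,.3165,.085],-120.5,0,0,.12);plan(P,R,start=p1)
E
```

```text
t 34.9833 pos [0.6    0.0356 0.1441] F [ 0.67 -0.48  0.47] w 0.0854 q [  4.  -38.  132.4 -15.6  27.3 108. ]
x [ 0.859 -0.063 -0.508] z [-0.072 -0.997  0.003] theta -94.1
dist 0.130 ang 64.5 rv [-21.7  12.7 -59.4] rows 10
offset [-0.009, 0.004, -0.008] turn [-2.2, 1.3, -5.9] 
offset [-0.01, 0.004, -0.008] turn [-2.2, 1.3, -5.9] 
offset [-0.01, 0.003, -0.008] turn [-2.2, 1.3, -5.9] 
offset [-0.01, 0.002, -0.008] turn [-2.2, 1.3, -6.0] 
offset [-0.01, 0.002, -0.008] turn [-2.1, 1.3, -5.9] 
--
offset [-0.01, 0.001, -0.009] turn [-2.2, 1.3, -6.0] 
offset [-0.009, 0.0, -0.009] turn [-2.1, 1.3, -5.9] 
offset [-0.009, -0.0, -0.009] turn [-2.2, 1.2, -6.0] 
offset [-0.009, -0.001, -0.009] turn [-2.1, 1.3, -5.9] 
offset [-0.009, -0.001, -0.01] turn [-2.2, 1.2, -6.0] 
--

dist 0.207 ang 50.5 rv [50.5  0.   0. ] rows 10
offset [0.004, 0.012, -0.017] turn [5.1, 0.0, 0.0] 
offset [0.004, 0.01, -0.018] turn [5.0, 0.0, 0.0] 
offset [0.004, 0.008, -0.018] turn [5.1, 0.0, 0.0] 
offset [0.004, 0.007, -0.019] turn [5.0, 0.0, 0.0] 
offset [0.004, 0.005, -0.02] turn [5.1, 0.0, 0.0] 
--
offset [0.005, 0.003, -0.02] turn [5.0, 0.0, 0.0] 
offset [0.004, 0.002, -0.02] turn [5.1, 0.0, 0.0] 
offset [0.005, -0.0, -0.02] turn [5.0, 0.0, 0.0] 
offset [0.004, -0.002, -0.02] turn [5.1, 0.0, 0.0] 
offset [0.005, -0.004, -0.02] turn [5.0, 0.0, 0.0] 
--
```

View pics/s8z.png

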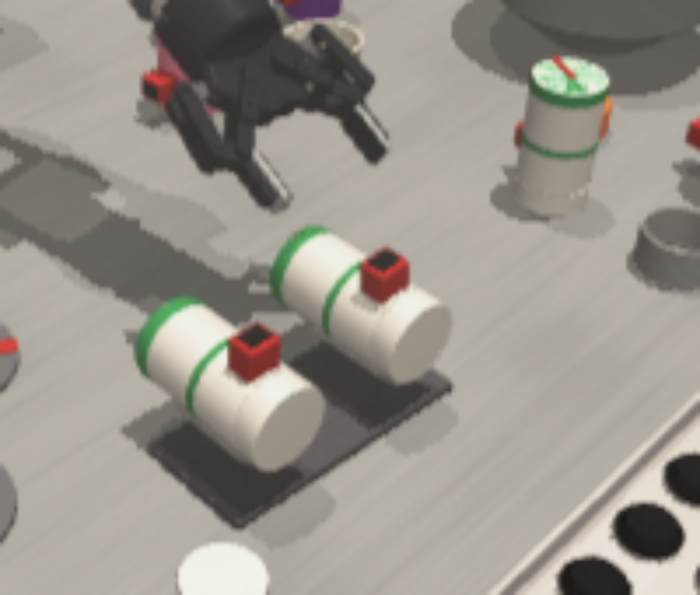

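```bash
python3 - <<'E'
from h import *
p1=plan([.56,.14,.24],down(-40),10)
print();P,R=gpose([.601,.3165,.085],59.5,0,0,.12);plan(P,R,15,start=p1)
E
```

```text
dist 0.141 ang 79.2 rv [-48.8  28.4 -55.6] rows 10
offset [-0.009, 0.005, -0.01] turn [-4.9, 2.8, -5.6] 
offset [-0.008, 0.005, -0.01] turn [-4.9, 2.8, -5.5] 
offset [-0.009, 0.005, -0.01] turn [-4.9, 2.9, -5.6] 
offset [-0.008, 0.005, -0.01] turn [-4.9, 2.8, -5.5] 
offset [-0.008, 0.005, -0.01] turn [-4.9, 2.9, -5.6] 
--
offset [-0.009, 0.005, -0.01] turn [-4.9, 2.8, -5.5] 
offset [-0.008, 0.005, -0.01] turn [-4.9, 2.9, -5.6] 
offset [-0.008, 0.005, -0.01] turn [-4.8, 2.9, -5.5] 
offset [-0.009, 0.005, -0.01] turn [-4.9, 2.8, -5.6] 
offset [-0.008, 0.005, -0.011] turn [-4.8, 2.9, -5.5] 
--

dist 0.186 ang 99.5 rv [-99.5  -0.   -0. ] rows 15
offset [0.003, 0.011, -0.005] turn [-6.6, -0.0, -0.0] 
offset [0.003, 0.011, -0.004] turn [-6.6, -0.0, -0.0] 
offset [0.003, 0.012, -0.003] turn [-6.6, -0.0, -0.0] 
offset [0.003, 0.012, -0.002] turn [-6.6, -0.0, -0.0] 
offset [0.003, 0.012, -0.0] turn [-6.6, -0.0, -0.0] 
--
offset [0.003, 0.012, 0.001] turn [-6.7, -0.0, -0.0] 
offset [0.003, 0.012, 0.003] turn [-6.6, -0.0, -0.0] 
offset [0.003, 0.011, 0.004] turn [-6.7, -0.0, -0.0] 
offset [0.003, 0.011, 0.005] turn [-6.6, 0.0, -0.0] 
offset [0.003, 0.01, 0.007] turn [-6.7, 0.0, -0.0] 
--
offset [0.003, 0.009, 0.008] turn [-6.6, 0.0, -0.0] 
offset [0.002, 0.009, 0.009] turn [-6.7, 0.0, -0.0] 
offset [0.003, 0.007, 0.009] turn [-6.6, 0.0, -0.0] 
offset [0.002, 0.006, 0.01] turn [-6.7, 0.0, -0.0] 
offset [0.003, 0.005, 0.012] turn [-6.6, 0.0, -0.0] 
--
```

>>> carry_out([
  {"offset": [-0.011,0.008,-0.008],"turn": [-4.3,2.5,-4.9],"fingers": 0.0854},
  {"offset": [-0.011,0.007,-0.01],"turn": [-4.3,2.5,-4.9],"fingers": 0.0854},
  {"offset": [-0.009,0.005,-0.01],"turn": [-4.3,2.5,-4.9],"fingers": 0.0854},
  {"offset": [-0.008,0.005,-0.01],"turn": [-4.3,2.5,-4.9],"fingers": 0.0854},
  {"offset": [-0.008,0.005,-0.01],"turn": [-4.3,2.5,-4.9],"fingers": 0.0854},
])

```text
t: 35.45
tool_pos: [0.5802, 0.0826, 0.1928]
eef_rot: [[0.567, 0.762, 0.314], [0.08, 0.328, -0.941], [-0.82, 0.559, 0.125]]
force: [-0.1, -0.3, 0.4]
width: 0.0856
```

>>> carry_out([
  {"offset": [-0.009,0.005,-0.01],"turn": [-4.3,2.5,-4.9],"fingers": 0.0854},
  {"offset": [-0.008,0.005,-0.01],"turn": [-4.3,2.5,-4.9],"fingers": 0.0854},
  {"offset": [-0.008,0.005,-0.01],"turn": [-4.3,2.5,-4.9],"fingers": 0.0854},
  {"offset": [-0.009,0.005,-0.01],"turn": [-4.3,2.5,-4.9],"fingers": 0.0854},
  {"offset": [-0.008,0.005,-0.011],"turn": [-4.3,2.5,-4.9],"fingers": 0.0854},
])

```text
t: 35.87
tool_pos: [0.5593, 0.135, 0.2346]
eef_rot: [[0.127, 0.723, 0.679], [0.045, 0.679, -0.733], [-0.991, 0.124, 0.054]]
force: [0.3, 0.2, -0.6]
width: 0.0854
```

```bash
python3 - <<'E'
from h import *
st();P,R=gpose([.601,.3165,.085],59.5,0,0,.12);plan(P,R,20)
E
```

```text
t 35.8667 pos [0.5593 0.135  0.2346] F [ 0.28  0.16 -0.56] w 0.0854 q [ 9.4 -5.5 82.3  1.4 95.6 56.6]
x [ 0.127  0.045 -0.991] z [ 0.679 -0.733  0.054] theta -47.2
dist 0.190 ang 106.7 rv [-106.3    8.8   -2.1] rows 20
offset [0.003, 0.007, -0.005] turn [-5.3, 0.4, -0.1] 
offset [0.003, 0.008, -0.005] turn [-5.3, 0.4, -0.1] 
offset [0.003, 0.008, -0.004] turn [-5.3, 0.4, -0.1] 
offset [0.003, 0.009, -0.003] turn [-5.3, 0.4, -0.1] 
offset [0.002, 0.009, -0.002] turn [-5.3, 0.4, -0.1] 
--
offset [0.003, 0.009, -0.001] turn [-5.3, 0.4, -0.1] 
offset [0.002, 0.009, -0.001] turn [-5.3, 0.5, -0.1] 
offset [0.002, 0.009, 0.0] turn [-5.3, 0.4, -0.1] 
offset [0.003, 0.009, 0.001] turn [-5.3, 0.4, -0.1] 
offset [0.002, 0.009, 0.002] turn [-5.3, 0.5, -0.1] 
--
offset [0.002, 0.009, 0.003] turn [-5.3, 0.4, -0.1] 
offset [0.002, 0.008, 0.004] turn [-5.3, 0.5, -0.1] 
offset [0.002, 0.008, 0.005] turn [-5.3, 0.4, -0.1] 
offset [0.002, 0.008, 0.005] turn [-5.3, 0.5, -0.1] 
offset [0.002, 0.007, 0.006] turn [-5.4, 0.4, -0.1] 
--
offset [0.003, 0.006, 0.007] turn [-5.3, 0.5, -0.1] 
offset [0.002, 0.006, 0.007] turn [-5.4, 0.4, -0.1] 
offset [0.002, 0.005, 0.008] turn [-5.3, 0.4, -0.1] 
offset [0.003, 0.004, 0.008] turn [-5.4, 0.5, -0.0] 
offset [0.002, 0.004, 0.009] turn [-5.3, 0.4, -0.1] 
--
```

>>> carry_out([
  {"offset": [0.003,0.007,-0.005],"turn": [-5.3,0.4,-0.1],"fingers": 0.0854},
  {"offset": [0.003,0.008,-0.005],"turn": [-5.3,0.4,-0.1],"fingers": 0.0854},
  {"offset": [0.003,0.008,-0.004],"turn": [-5.3,0.4,-0.1],"fingers": 0.0854},
  {"offset": [0.003,0.009,-0.003],"turn": [-5.3,0.4,-0.1],"fingers": 0.0854},
  {"offset": [0.002,0.009,-0.002],"turn": [-5.3,0.4,-0.1],"fingers": 0.0854},
])

```text
t: 36.28
tool_pos: [0.5699, 0.1809, 0.2221]
eef_rot: [[0.096, 0.343, 0.934], [0.058, 0.935, -0.349], [-0.994, 0.088, 0.069]]
force: [0.3, -0.2, 0.0]
width: 0.0853
```

>>> carry_out([
  {"offset": [0.003,0.009,-0.001],"turn": [-5.3,0.4,-0.1],"fingers": 0.0854},
  {"offset": [0.002,0.009,-0.001],"turn": [-5.3,0.5,-0.1],"fingers": 0.0854},
  {"offset": [0.002,0.009,0],"turn": [-5.3,0.4,-0.1],"fingers": 0.0854},
  {"offset": [0.003,0.009,0.001],"turn": [-5.3,0.4,-0.1],"fingers": 0.0854},
  {"offset": [0.002,0.009,0.002],"turn": [-5.3,0.5,-0.1],"fingers": 0.0854},
])

```text
t: 36.7
tool_pos: [0.5795, 0.2259, 0.2136]
eef_rot: [[0.057, -0.11, 0.992], [0.054, 0.993, 0.107], [-0.997, 0.048, 0.063]]
force: [0.1, 0.5, -0.5]
width: 0.0853
```

>>> carry_out([
  {"offset": [0.002,0.009,0.003],"turn": [-5.3,0.4,-0.1],"fingers": 0.0854},
  {"offset": [0.002,0.008,0.004],"turn": [-5.3,0.5,-0.1],"fingers": 0.0854},
  {"offset": [0.002,0.008,0.005],"turn": [-5.3,0.4,-0.1],"fingers": 0.0854},
  {"offset": [0.002,0.008,0.005],"turn": [-5.3,0.5,-0.1],"fingers": 0.0854},
  {"offset": [0.002,0.007,0.006],"turn": [-5.4,0.4,-0.1],"fingers": 0.0854},
])

```text
t: 37.12
tool_pos: [0.5906, 0.2717, 0.2064]
eef_rot: [[0.024, -0.543, 0.84], [0.034, 0.84, 0.542], [-0.999, 0.015, 0.039]]
force: [-0.0, -0.4, -0.4]
width: 0.0859
```

>>> carry_out([
  {"offset": [0.003,0.006,0.007],"turn": [-5.3,0.5,-0.1],"fingers": 0.0854},
  {"offset": [0.002,0.006,0.007],"turn": [-5.4,0.4,-0.1],"fingers": 0.0854},
  {"offset": [0.002,0.005,0.008],"turn": [-5.3,0.4,-0.1],"fingers": 0.0854},
  {"offset": [0.003,0.004,0.008],"turn": [-5.4,0.5,0],"fingers": 0.0854},
  {"offset": [0.002,0.004,0.009],"turn": [-5.3,0.4,-0.1],"fingers": 0.0854},
])

```text
t: 37.53
tool_pos: [0.6021, 0.317, 0.1953]
eef_rot: [[0.003, -0.862, 0.507], [0.001, 0.507, 0.862], [-1.0, -0.002, 0.002]]
force: [0.6, -0.4, -1.0]
width: 0.0853
```

```bash
python3 - <<'E'
from h import *
m,p,d=grab('top','t8');mats(m,p,d);lids(m,p,d,.121);robot.grab_frame('top');st();m,p,d=grab('wrist','w22');lids(m,p,d)
P,R=gpose([.601,.3165,.085],59.5,0,0,.0);plan(P,R,5)
E
```

```text
lid uv [407.1 161.5] xy [ 0.5582 -0.4046  0.121 ] z 0.1205 green 0.69 stripe yaw 71.6 (axis 84.1) r 0.0095
lid uv [360.5 172.2] xy [ 0.5239 -0.2545  0.121 ] z 0.1212 green 0.14 stripe yaw -61.4 (axis -54.2) r 0.0101
lid uv [141.2 265. ] xy [0.2315 0.4403 0.121 ] z 0.1163 green 0.0 stripe yaw -96.9 (axis -92.3) r 0.0120
lid uv [180.3 279.7] xy [0.1849 0.3172 0.121 ] z 0.1163 green 0.0 stripe yaw -34.1 (axis -25.5) r 0.0120
t 37.6333 pos [0.6016 0.3179 0.1945] F [-1.33 -0.16  0.25] w 0.0853 q [ 25.   17.5  61.4   0.  100.9 -34.5]
x [ 0.002  0.001 -1.   ] z [0.508 0.861 0.002] theta 59.4
lid uv [279.6 222.1] xy [0.6016 0.3166 0.115 ] z 0.114 green 0.59 stripe yaw 149.9 (axis 149.3) r 0.0087
lid uv [516.3 263.1] xy [0.7038 0.4344 0.115 ] z 0.114 green 0.0 stripe yaw 151.9 (axis 170.0) r 0.0072
dist 0.118 ang 0.3 rv [-0.3  0.1  0.1] rows 5
offset [0.024, 0.0, -0.0] turn [-0.1, 0.0, 0.0] 
offset [0.024, 0.0, -0.0] turn [-0.0, 0.0, 0.0] 
offset [0.023, 0.0, -0.0] turn [-0.1, 0.0, 0.0] 
offset [0.024, 0.0, -0.001] turn [-0.0, 0.1, 0.0] 
offset [0.023, 0.0, -0.0] turn [-0.1, 0.0, 0.1] 
--
```

View pics/w22.png

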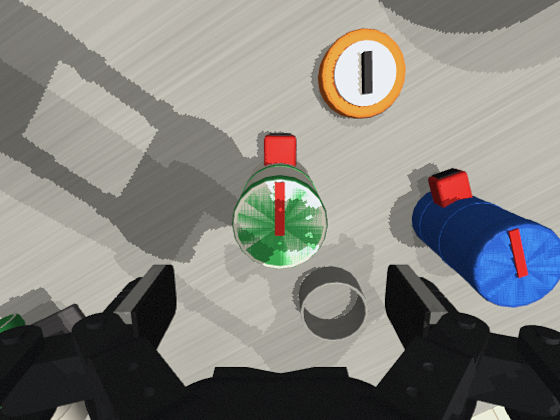

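View pics/t8.png

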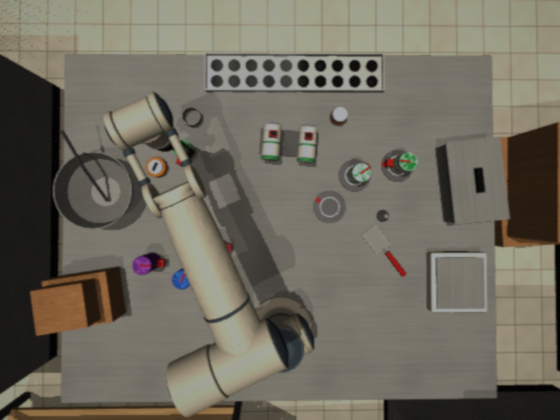

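>>> carry_out([
  {"offset": [0.024,0,0],"turn": [0,0,0],"fingers": 0.0854},
  {"offset": [0.03,0,-0.001],"turn": [0,0,0],"fingers": 0.0854},
  {"offset": [0.03,0,0],"turn": [0,0,0],"fingers": 0.0854},
  {"offset": [0.026,0,0],"turn": [0,0,0],"fingers": 0.0854},
  {"offset": [0.006,0,0],"turn": [0,0,0],"fingers": 0.0854},
])

```text
t: 38.1
tool_pos: [0.5995, 0.3141, 0.0742]
eef_rot: [[-0.004, -0.858, 0.513], [-0.002, 0.513, 0.858], [-1.0, 0.003, -0.004]]
force: [-0.3, -0.3, -1.4]
width: 0.0851
```

>>> carry_out([
  {"offset": [0,0,0],"turn": [0,0,0],"fingers": 0.0854},
  {"offset": [0,0,0],"turn": [0,0,0],"fingers": 0.05},
  {"offset": [0,0,0],"turn": [0,0,0],"fingers": 0.05},
  {"offset": [0,0,0],"turn": [0,0,0],"fingers": 0.05},
  {"offset": [0,0,0],"turn": [0,0,0],"fingers": 0.05},
])

```text
t: 38.52
tool_pos: [0.6033, 0.3165, 0.0843]
eef_rot: [[0.009, -0.86, 0.511], [0.004, 0.511, 0.86], [-1.0, -0.005, 0.008]]
force: [-0.1, -0.3, 6.1]
width: 0.0586
```

>>> carry_out([
  {"offset": [0,0,0],"turn": [0,0,0],"fingers": 0.05},
  {"offset": [-0.01,0,0],"turn": [0,0,0],"fingers": 0.05},
  {"offset": [-0.02,0,0],"turn": [0,0,0],"fingers": 0.05},
  {"offset": [-0.03,0,0],"turn": [0,0,0],"fingers": 0.05},
  {"offset": [-0.03,0,0],"turn": [0,0,0],"fingers": 0.05},
])

```text
t: 38.93
tool_pos: [0.6004, 0.3153, 0.1696]
eef_rot: [[-0.001, -0.86, 0.511], [0.0, 0.511, 0.86], [-1.0, 0.001, -0.0]]
force: [0.7, -0.0, -4.0]
width: 0.059
```

>>> carry_out([
  {"offset": [-0.03,0,0],"turn": [0,0,0],"fingers": 0.05},
  {"offset": [-0.01,0,0],"turn": [0,0,0],"fingers": 0.05},
  {"offset": [0,0,0],"turn": [0,0,0],"fingers": 0.05},
  {"offset": [0,0,0],"turn": [0,0,0],"fingers": 0.05},
  {"offset": [0,0,0],"turn": [0,0,0],"fingers": 0.05},
])

```text
t: 39.35
tool_pos: [0.6006, 0.3153, 0.2071]
eef_rot: [[-0.001, -0.86, 0.511], [0.0, 0.511, 0.86], [-1.0, 0.001, -0.0]]
force: [-0.3, -0.3, -4.7]
width: 0.0589
```

```bash
python3 - <<'E'
from h import *
weigh(5);m,p,d=grab('top','t9')
f=6;q=p[180:240,300:365];cv2.imwrite('pics/t9z.png',cv2.resize(q,None,fx=10,fy=10,interpolation=cv2.INTER_CUBIC)[...,::-1])
mats(m,p,d)
print();plan([0.416,-0.169,0.20],down(-31),20)
E
```

```text
Fz [-4.7  -5.59 -4.56 -4.5  -4.97] mean [-0.1  -0.28 -4.86]
t 39.6 pos [0.601  0.3155 0.2087] F [ 1.17 -0.32 -4.24] w 0.059 q [ 24.8  17.3  60.2   0.  102.3 -34.5]
x [ 0.001  0.001 -1.   ] z [0.511 0.86  0.002] theta 59.3

dist 0.519 ang 90.3 rv [90.3  0.1 -0.1] rows 20
offset [0.0, -0.004, -0.026] turn [4.5, 0.0, -0.0] 
offset [0.0, -0.006, -0.025] turn [4.5, 0.0, -0.0] 
offset [0.0, -0.008, -0.025] turn [4.5, 0.0, -0.0] 
offset [0.0, -0.01, -0.024] turn [4.5, 0.0, -0.0] 
offset [0.001, -0.012, -0.023] turn [4.5, 0.0, -0.0] 
--
offset [0.0, -0.014, -0.022] turn [4.5, 0.0, -0.0] 
offset [0.001, -0.016, -0.021] turn [4.5, 0.0, -0.0] 
offset [0.0, -0.017, -0.019] turn [4.5, 0.0, -0.0] 
offset [0.001, -0.019, -0.018] turn [4.5, 0.0, -0.0] 
offset [0.0, -0.02, -0.016] turn [4.5, 0.0, -0.0] 
--
offset [0.001, -0.021, -0.015] turn [4.5, 0.0, -0.0] 
offset [0.0, -0.022, -0.013] turn [4.5, 0.0, -0.0] 
offset [0.001, -0.023, -0.011] turn [4.5, 0.0, -0.0] 
offset [0.0, -0.024, -0.01] turn [4.5, 0.0, -0.0] 
offset [0.001, -0.025, -0.008] turn [4.6, 0.0, -0.0] 
--
offset [0.0, -0.025, -0.006] turn [4.5, 0.0, -0.0] 
offset [0.001, -0.026, -0.003] turn [4.6, 0.0, -0.0] 
offset [0.0, -0.026, -0.001] turn [4.5, 0.0, -0.0] 
offset [0.001, -0.026, 0.0] turn [4.6, 0.0, -0.1] 
offset [0.0, -0.026, 0.003] turn [4.5, 0.1, -0.0] 
--
```

View pics/t9z.png

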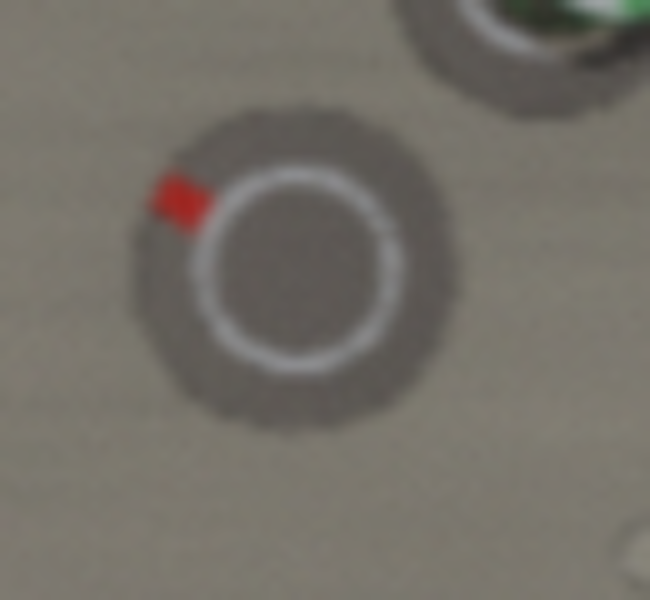

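>>> carry_out([
  {"offset": [-0.003,-0.004,-0.026],"turn": [4.5,0,0],"fingers": 0.05},
  {"offset": [-0.003,-0.006,-0.025],"turn": [4.5,0,0],"fingers": 0.05},
  {"offset": [0,-0.008,-0.025],"turn": [4.5,0,0],"fingers": 0.05},
  {"offset": [0,-0.01,-0.024],"turn": [4.5,0,0],"fingers": 0.05},
  {"offset": [0,-0.012,-0.023],"turn": [4.5,0,0],"fingers": 0.05},
])

```text
t: 40.07
tool_pos: [0.5527, 0.1936, 0.216]
eef_rot: [[0.004, -0.596, 0.803], [0.002, 0.803, 0.596], [-1.0, -0.001, 0.004]]
force: [0.5, -0.5, -4.2]
width: 0.0586
```

>>> carry_out([
  {"offset": [0,-0.014,-0.022],"turn": [4.5,0,0],"fingers": 0.05},
  {"offset": [0,-0.016,-0.021],"turn": [4.5,0,0],"fingers": 0.05},
  {"offset": [0,-0.017,-0.019],"turn": [4.5,0,0],"fingers": 0.05},
  {"offset": [0,-0.019,-0.018],"turn": [4.5,0,0],"fingers": 0.05},
  {"offset": [0,-0.02,-0.016],"turn": [4.5,0,0],"fingers": 0.05},
])

```text
t: 40.48
tool_pos: [0.5076, 0.0718, 0.2157]
eef_rot: [[0.004, -0.243, 0.97], [0.002, 0.97, 0.243], [-1.0, 0.001, 0.005]]
force: [0.7, -0.7, -5.0]
width: 0.0587
```

>>> carry_out([
  {"offset": [0.001,-0.021,-0.015],"turn": [4.5,0,0],"fingers": 0.05},
  {"offset": [0,-0.022,-0.013],"turn": [4.5,0,0],"fingers": 0.05},
  {"offset": [0.001,-0.023,-0.011],"turn": [4.5,0,0],"fingers": 0.05},
  {"offset": [0,-0.024,-0.01],"turn": [4.5,0,0],"fingers": 0.05},
  {"offset": [0.001,-0.025,-0.008],"turn": [4.6,0,0],"fingers": 0.05},
])

```text
t: 40.9
tool_pos: [0.4611, -0.0485, 0.2125]
eef_rot: [[0.005, 0.148, 0.989], [0.002, 0.989, -0.148], [-1.0, 0.003, 0.004]]
force: [1.0, -0.1, -5.5]
width: 0.0591
```

```bash
python3 - <<'E'
from h import *
st();plan([0.416,-0.170,0.15],down(-30.5),5)
E
```

```text
t 40.9 pos [ 0.4611 -0.0485  0.2125] F [ 0.98 -0.12 -5.49] w 0.0591 q [-10.3 -16.4  93.8   0.2 102.4  -1.8]
x [ 0.005  0.002 -1.   ] z [ 0.989 -0.148  0.004] theta -8.5
dist 0.144 ang 22.0 rv [22.   0.2 -0.2] rows 5
offset [0.012, -0.025, -0.005] turn [4.4, 0.0, -0.0] 
offset [0.013, -0.026, -0.004] turn [4.4, 0.1, -0.1] 
offset [0.012, -0.026, -0.001] turn [4.4, 0.0, -0.0] 
offset [0.013, -0.026, 0.0] turn [4.4, 0.1, -0.1] 
offset [0.012, -0.026, 0.003] turn [4.4, 0.0, -0.0] 
--
```

>>> carry_out([
  {"offset": [0.012,-0.031,-0.005],"turn": [5.4,0.1,-0.1],"fingers": 0.05},
  {"offset": [0.013,-0.032,-0.003],"turn": [5.4,0.1,-0.1],"fingers": 0.05},
  {"offset": [0.012,-0.033,0],"turn": [5.4,0,0],"fingers": 0.05},
  {"offset": [0.013,-0.032,0.002],"turn": [5.4,0,0],"fingers": 0.05},
  {"offset": [0,0,0],"turn": [0.4,0,0],"fingers": 0.05},
])

```text
t: 41.32
tool_pos: [0.4165, -0.173, 0.1591]
eef_rot: [[-0.006, 0.513, 0.858], [-0.002, 0.858, -0.513], [-1.0, -0.004, -0.004]]
force: [-0.6, 0.4, -3.9]
width: 0.0589
```

>>> carry_out([
  {"offset": [0.01,0,0],"turn": [0,0,0],"fingers": 0.05},
  {"offset": [0.01,0,0],"turn": [0,0,0],"fingers": 0.05},
  {"offset": [0,0,0],"turn": [0,0,0],"fingers": 0.05},
  {"offset": [0,0,0],"turn": [0,0,0],"fingers": 0.05},
  {"offset": [0,0,0],"turn": [0,0,0],"fingers": 0.05},
])

```text
t: 41.73
tool_pos: [0.4201, -0.1681, 0.1423]
eef_rot: [[-0.0, 0.503, 0.864], [-0.0, 0.864, -0.503], [-1.0, -0.0, 0.0]]
force: [0.5, -0.4, -4.9]
width: 0.0588
```

```bash
python3 - <<'E'
from h import *
robot.grab_frame('top');st();m,p,d=grab('wrist','w23')
c=np.array([.415,-.170,.006])
for a in range(0,360,30): print(a,proj(m,c+.056*np.array([np.cos(np.radians(a)),np.sin(np.radians(a)),0])).round(0).tolist(),end=' ')
plan([0.416,-0.170,0.10],down(-30.5),5)
E
```

```text
t 41.7833 pos [ 0.4202 -0.1683  0.1426] F [-0.46  0.55 -4.23] w 0.0589 q [-26.1 -17.9 102.   -0.   95.8   4.1]
x [ 0.    -0.001 -1.   ] z [ 0.864 -0.503  0.001] theta -30.2
0 [337.0, 170.0] 30 [310.0, 142.0] 60 [273.0, 132.0] 90 [235.0, 143.0] 120 [210.0, 170.0] 150 [202.0, 206.0] 180 [214.0, 239.0] 210 [240.0, 262.0] 240 [274.0, 271.0] 270 [308.0, 262.0] 300 [334.0, 239.0] 330 [345.0, 205.0] dist 0.043 ang 0.3 rv [0.3 0.1 0. ] rows 5
offset [0.009, -0.001, -0.001] turn [0.1, 0.0, 0.0] 
offset [0.008, -0.001, -0.0] turn [0.0, 0.0, 0.0] 
offset [0.009, -0.0, -0.001] turn [0.1, 0.0, 0.0] 
offset [0.008, -0.001, -0.0] turn [0.0, 0.0, 0.0] 
offset [0.009, -0.0, -0.001] turn [0.1, 0.1, 0.0] 
--
```

View pics/w23.png

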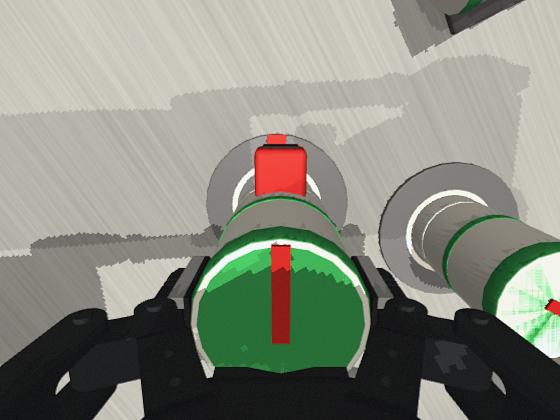

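>>> carry_out([
  {"offset": [0.01,-0.003,-0.001],"turn": [0,0,0],"fingers": 0.05},
  {"offset": [0.018,-0.0025,-0.001],"turn": [0,0,0],"fingers": 0.05},
  {"offset": [0.014,0,0],"turn": [0,0,0],"fingers": 0.05},
  {"offset": [0.006,0,0],"turn": [0,0,0],"fingers": 0.05},
  {"offset": [0,0,0],"turn": [0,0,0],"fingers": 0.05},
])

```text
t: 42.25
tool_pos: [0.4141, -0.1722, 0.0919]
eef_rot: [[-0.004, 0.504, 0.863], [0.001, 0.863, -0.504], [-1.0, -0.001, -0.004]]
force: [-0.7, 0.0, -4.3]
width: 0.0587
```

>>> carry_out([
  {"offset": [0,0,0],"turn": [0,0,0],"fingers": 0.05},
  {"offset": [0,0,0],"turn": [0,0,0],"fingers": 0.05},
  {"offset": [0,0,0],"turn": [0,0,0],"fingers": 0.05},
  {"offset": [0,0,0],"turn": [0,0,0],"fingers": 0.05},
  {"offset": [0,0,0],"turn": [0,0,0],"fingers": 0.05},
])

```text
t: 42.67
tool_pos: [0.4155, -0.1728, 0.0948]
eef_rot: [[0.001, 0.504, 0.863], [-0.001, 0.863, -0.504], [-1.0, -0.0, 0.001]]
force: [1.2, -0.1, -4.5]
width: 0.0588
```

```bash
python3 - <<'E'
from h import *
st();m,p,d=grab('wrist','w24')
E
```

```text
t 42.6667 pos [ 0.4155 -0.1728  0.0948] F [ 1.23 -0.11 -4.54] w 0.0588 q [-26.9 -17.4 106.5  -0.   90.8   3.4]
x [ 0.001 -0.001 -1.   ] z [ 0.863 -0.504  0.001] theta -30.3
```

View pics/w24.png

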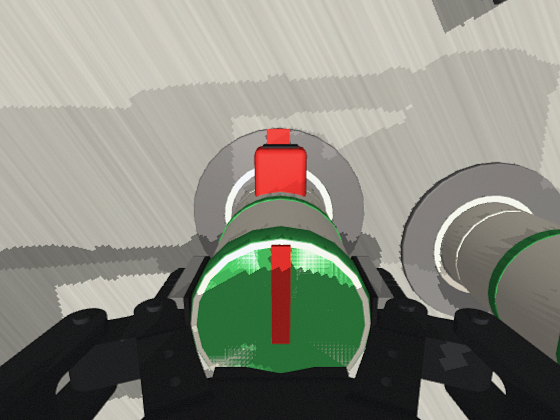

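Well centred (mat 194–364, mark at column 278, spout 281). Lower.

>>> carry_out([
  {"offset": [0.003,0,0],"turn": [0,0,0],"fingers": 0.05},
  {"offset": [0.002,0,0],"turn": [0,0,0],"fingers": 0.05},
  {"offset": [0,0,0],"turn": [0,0,0],"fingers": 0.05},
  {"offset": [0,0,0],"turn": [0,0,0],"fingers": 0.05},
  {"offset": [0,0,0],"turn": [0,0,0],"fingers": 0.05},
])

```text
t: 43.13
tool_pos: [0.4154, -0.173, 0.0905]
eef_rot: [[0.001, 0.505, 0.863], [-0.001, 0.863, -0.505], [-1.0, -0.001, 0.001]]
force: [-3.6, 0.4, 6.2]
width: 0.0586
```

>>> carry_out([
  {"offset": [0.002,0,0],"turn": [0,0,0],"fingers": 0.05},
  {"offset": [0,0,0],"turn": [0,0,0],"fingers": 0.05},
  {"offset": [0,0,0],"turn": [0,0,0],"fingers": 0.05},
  {"offset": [0,0,0],"turn": [0,0,0],"fingers": 0.05},
  {"offset": [0,0,0],"turn": [0,0,0],"fingers": 0.05},
])

```text
t: 43.55
tool_pos: [0.4154, -0.1731, 0.0903]
eef_rot: [[0.001, 0.504, 0.863], [-0.002, 0.863, -0.504], [-1.0, -0.001, 0.002]]
force: [-8.3, 1.4, 15.6]
width: 0.0591
```

>>> carry_out([
  {"offset": [-0.002,0,0],"turn": [0,0,0],"fingers": 0.05},
  {"offset": [0,0,0],"turn": [0,0,0],"fingers": 0.0854},
  {"offset": [0,0,0],"turn": [0,0,0],"fingers": 0.0854},
  {"offset": [0,0,0],"turn": [0,0,0],"fingers": 0.0854},
  {"offset": [0,0,0],"turn": [0,0,0],"fingers": 0.0854},
])

```text
t: 43.97
tool_pos: [0.4152, -0.1727, 0.0888]
eef_rot: [[-0.001, 0.504, 0.863], [-0.0, 0.863, -0.504], [-1.0, -0.0, -0.0]]
force: [0.6, 0.7, -0.8]
width: 0.0854
```

>>> carry_out([
  {"offset": [-0.005,0,0],"turn": [0,0,0],"fingers": 0.0854},
  {"offset": [-0.02,0,0],"turn": [0,0,0],"fingers": 0.0854},
  {"offset": [-0.03,0,0],"turn": [0,0,0],"fingers": 0.0854},
  {"offset": [-0.04,0,0],"turn": [0,0,0],"fingers": 0.0854},
  {"offset": [-0.04,0,0],"turn": [0,0,0],"fingers": 0.0854},
])

```text
t: 44.38
tool_pos: [0.4146, -0.1723, 0.225]
eef_rot: [[-0.002, 0.504, 0.863], [0.001, 0.863, -0.504], [-1.0, -0.001, -0.002]]
force: [0.5, -0.1, -0.0]
width: 0.0855
```

>>> carry_out([
  {"offset": [-0.03,0.03,0],"turn": [0,0,0],"fingers": 0.0854},
  {"offset": [-0.03,0.03,0],"turn": [0,0,0],"fingers": 0.0854},
  {"offset": [0,0.03,0],"turn": [0,0,0],"fingers": 0.0854},
  {"offset": [0,0.03,0],"turn": [0,0,0],"fingers": 0.0854},
  {"offset": [0,0,0],"turn": [0,0,0],"fingers": 0.0854},
])

```text
t: 44.8
tool_pos: [0.477, -0.0663, 0.2835]
eef_rot: [[0.001, 0.5, 0.866], [0.002, 0.866, -0.5], [-1.0, 0.002, 0.0]]
force: [0.1, 0.1, -0.3]
width: 0.0854
```

```bash
python3 - <<'E'
from h import *
robot.grab_frame('top');st();m,p,d=grab('wrist','w25');lids(m,p,d,.121);grab('scene','s9')
E
```

```text
t 44.85 pos [ 0.476 -0.068  0.283] F [-0.41  0.15 -0.58] w 0.0855 q [-12.2 -12.3  83.2   0.  109.2  17.9]
x [-0.  0. -1.] z [ 0.865 -0.501 -0.   ] theta -30.1
lid uv [280.7 316.2] xy [ 0.418 -0.172  0.121] z 0.1199 green 0.48 stripe yaw 61.5 (axis 59.8) r 0.0076
```

View pics/w25.png

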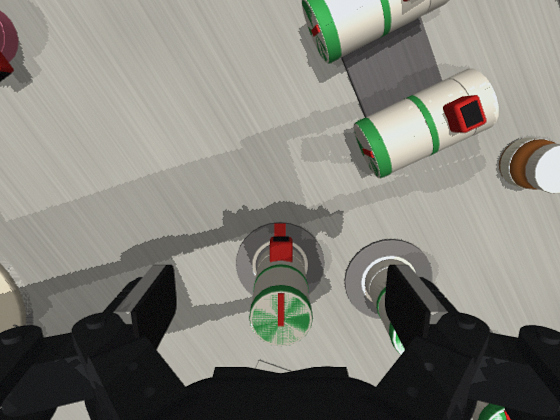

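View pics/s9.png

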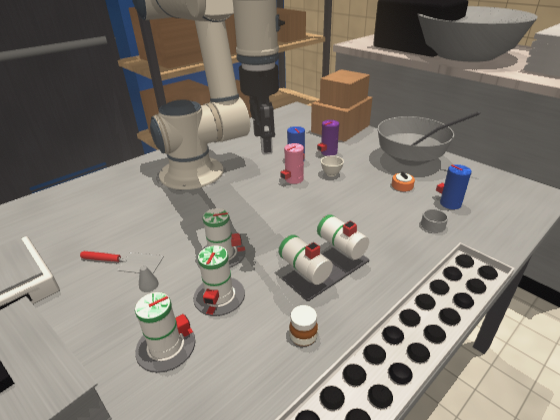

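>>> carry_out([
  {"offset": [0,0.04,0],"turn": [0,0,0],"fingers": 0.0854},
  {"offset": [0,0.04,0],"turn": [0,0,0],"fingers": 0.0854},
  {"offset": [0,0.04,-0.01],"turn": [0,0,0],"fingers": 0.0854},
  {"offset": [0,0.04,-0.02],"turn": [0,0,0],"fingers": 0.0854},
  {"offset": [0,0.04,-0.03],"turn": [0,0,0],"fingers": 0.0854},
])

```text
t: 45.37
tool_pos: [0.5257, 0.1218, 0.2819]
eef_rot: [[-0.002, 0.507, 0.862], [-0.001, 0.862, -0.507], [-1.0, -0.002, -0.001]]
force: [1.2, 0.3, 0.3]
width: 0.0853
```

>>> carry_out([
  {"offset": [0,0.03,-0.03],"turn": [0,0,0],"fingers": 0.0854},
  {"offset": [0,0.03,-0.03],"turn": [0,0,0],"fingers": 0.0854},
  {"offset": [0,0.03,-0.03],"turn": [0,0,0],"fingers": 0.0854},
  {"offset": [0,0.02,-0.02],"turn": [0,0,0],"fingers": 0.0854},
  {"offset": [0,0,0],"turn": [0,0,0],"fingers": 0.0854},
])

```text
t: 45.78
tool_pos: [0.4846, 0.2732, 0.2824]
eef_rot: [[-0.002, 0.501, 0.866], [0.001, 0.866, -0.501], [-1.0, 0.0, -0.002]]
force: [0.4, 0.6, -0.3]
width: 0.0853
```

```bash
python3 - <<'E'
from h import *
robot.grab_frame('scene');robot.grab_frame('scene');st();m,p,d=grab('top','t10');lids(m,p,d,.121)
q=p[145:235,300:425];cv2.imwrite('pics/t10z.png',cv2.resize(q,None,fx=6,fy=6,interpolation=cv2.INTER_CUBIC)[...,::-1])
np.savez('t10.npz',p=p,d=d)
E
```

```text
t 45.8833 pos [0.4861 0.2695 0.2826] F [-0.18  0.01 -0.24] w 0.0853 q [ 25.5  -0.9  72.6  -0.  108.3  55.8]
x [-0.001 -0.001 -1.   ] z [ 0.864 -0.504 -0.   ] theta -30.3
lid uv [143.  115.4] xy [0.7049 0.4375 0.121 ] z 0.1162 green 0.0 stripe yaw 172.7 (axis 170.6) r 0.0097
lid uv [407.2 161.4] xy [ 0.5584 -0.4048  0.121 ] z 0.121 green 0.7 stripe yaw 74.4 (axis 85.5) r 0.0102
lid uv [360.5 172.2] xy [ 0.5239 -0.2546  0.121 ] z 0.121 green 0.13 stripe yaw -60.1 (axis -55.3) r 0.0107
lid uv [334.5 206.7] xy [ 0.4139 -0.1708  0.121 ] z 0.1211 green 0.13 stripe yaw 51.5 (axis 57.4) r 0.0104
lid uv [141.  265.1] xy [0.2311 0.4406 0.121 ] z 0.1163 green 0.0 stripe yaw -96.2 (axis -90.0) r 0.0127
```

View pics/t10z.png

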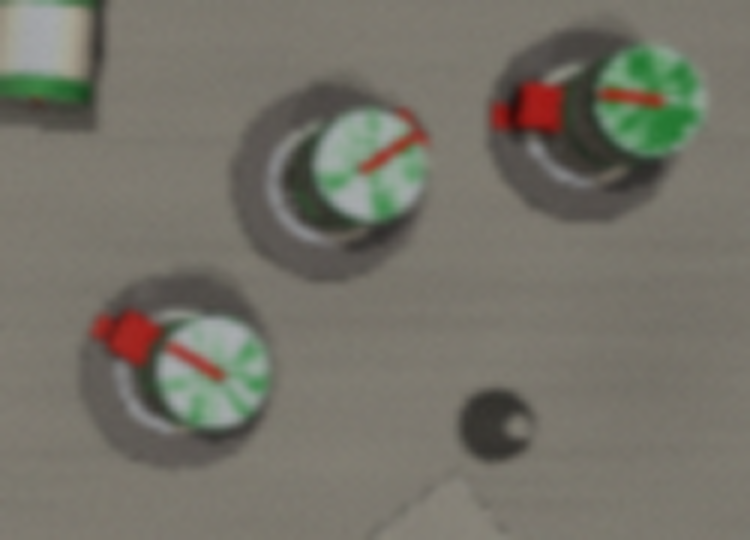

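View pics/t10.png

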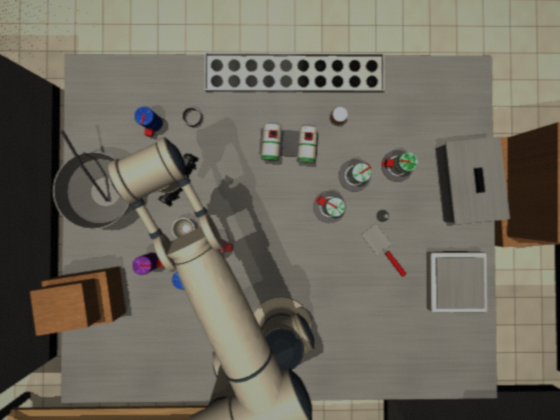

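```bash
python3 - <<'E'
from h import *
z=np.load('t10.npz');m=robot.camera_model('top');W=cloud(m,z['d']);p=z['p']
zz=np.nan_to_num(W[...,2]);S=np.zeros_like(zz,bool);S[118:168,250:328]=1
k,l,s,c=cv2.connectedComponentsWithStats(((zz>.055)&S).astype(np.uint8))
for i in range(1,k):
    if s[i,4]<80: continue
    Q=W[l==i];r=cv2.minAreaRect(Q[:,:2].astype(np.float32));print(s[i].tolist(),np.round(r[0],4),np.round(r[1],4),round(r[2],1))
    b=Q[(Q[:,2]<.1)];t=[np.percentile(Q[(Q[:,0]>x)&(Q[:,0]<x+.012),2],90).round(4) for x in (.585,.6,.615,.63,.645,.66,.672)];print('top z along x',t)
    rm=(redm(p)>0)&(cv2.dilate((l==i).astype(np.uint8),np.ones((3,3)))>0)&(zz>.1);print('spout',np.nanmean(W[rm],0).round(4),'max z',np.nanmax(W[rm][:,2]).round(4))
print(p.shape)
q=p[118:168,250:328];cv2.imwrite('pics/t10r.png',cv2.resize(q,None,fx=9,fy=9,interpolation=cv2.INTER_CUBIC)[...,::-1])
E
```

```text
[260, 124, 21, 37, 651] [0.6274 0.0339] [0.06   0.1166] 85.5
top z along x [np.float64(0.0948), np.float64(0.0958), np.float64(0.0936), np.float64(0.109), np.float64(0.118), np.float64(0.0969), np.float64(0.0951)]
spout [0.6461 0.0277 0.1148] max z 0.1198
[296, 126, 21, 37, 648] [ 0.6195 -0.0859] [0.0598 0.1167] 85.0
top z along x [np.float64(0.0947), np.float64(0.0954), np.float64(0.094), np.float64(0.1165), np.float64(0.117), np.float64(0.0952), np.float64(0.0947)]
spout [ 0.6396 -0.0889  0.1159] max z 0.1192
(420, 560, 3)
```

View pics/t10r.png

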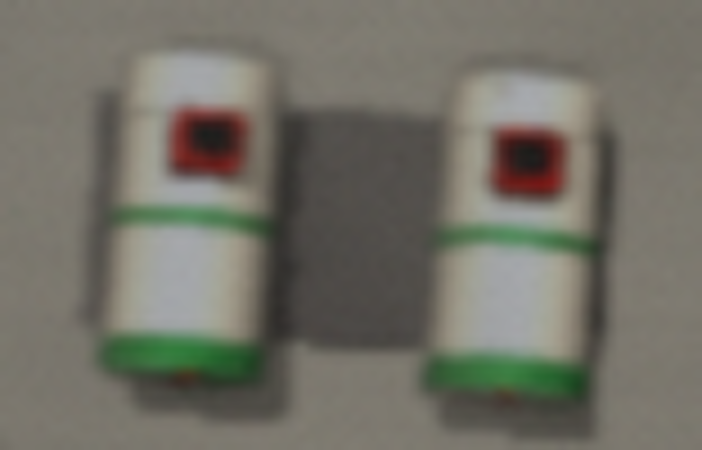

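```bash
python3 - <<'E'
from h import *
print(robot.sign_off())
E
```

```text
the job is handed in; nothing more can be done
None
```

The job is handed in at about 46 s of simulated time. All five dispensers were lifted and weighed: three were full (4.5, 5.1 and 4.9 N) and two were empty (1.5 and 1.8 N).

- **Full ones:** each stands upright on its own mat. In the last overhead view each lid is about 2–5 mm from its mat's centre, with the spout within about 2° of the red mark's line. The limit is 15 mm.
- **Empty ones:** each lies in its own cradle. The last depth check shows both level, with the top side at 95 mm, which puts the axis at about 65 mm. They lie about 5° off world x, matching the rack's measured 4.3°. The spouts point up, with tips at about 117 mm; the one I estimated leans about 5° from vertical.
- **Rest of the table:** I saw no mat or bystander out of place in the pictures. I measured the mats, but judged the bystanders only by eye. The blue, pink and purple look-alikes were never handled. The arm was clear of everything at hand-in.

Checks that disagreed or failed:
- The wrist and overhead cameras differed by about 2–4 mm, within tolerance.
- The scene camera put the lids about 10–15 mm low because the green mask also caught the lid's side; I used the depth readings of 114–115 mm.
- The automatic mat detector missed one or more mats in most overhead pictures, so I read those from enlarged images.

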